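# Tip back the glass-rod rack and stock it

### The job

The steel rod rack stands level, so its rods creep out: prop up its open front on the two wooden packers, one pushed in lengthwise under the front end of each skid. The rack is heavy, so lever its front up with the pry bar over the fulcrum block and trap the bar's handle under the pad of the holdfast to keep it up while you slip the packers in; let the rack down on both packers, take the bar out and lay it on the bench clear of the rack. Slide every loose glass rod right home into a tube of its own in the empty upper row, and leave the two jars where they are.

Things in the scene. Friction and masses are not known exactly. Their poses are not given: they have to be found in the camera images.
- rack: rod rack, loose, about 4.5 kg: two rows of seven square steel tubes on two skids; 160 mm deep, 146 wide, 63 high. Origin: centre of its underside, on the bench. x axis runs into the tubes, from the open front (x = -80 mm) to the closed back; y across; z up. Skids 20 mm wide and 20 high, full depth, centred at y = -63 and +63 mm
- rack_lip (a point): middle of the front edge of the rack's flat underside (x = -80, y = 0, z = 20 mm in the rack's axes), open below between the skids: the bar's tip goes in under it by 20 to 25 mm. The front must rise 14 mm or more for the packers to pass under the skids; it tips about the skids' rear ends. Swinging the loaded bar slews the rack a few degrees
- rack_mouth (a point): mouth of the middle tube of the upper row (x = -80, y = 0, z = 50 mm in the rack's axes). The seven upper tubes are empty: square bores of 14 mm, 158 mm deep, 20 mm apart, at y = -60, -40 .. +60 mm, all at z = 50 mm. The lower row is full of rods
- fulcrum_top (a point): middle of the top of the fulcrum block, 31 mm over the bench: oak block 56x36 mm with a round steel bar of radius 14 mm let into its top, its axis parallel to the rack's front; loose, 0.7 kg, standing ready about 55 mm in front of the rack, mid-way between the skids
- holdfast_pad (a point): bench holdfast: fixed hooked steel bar 70 mm high, about 270 mm in front of the rack. The point: middle of its pad's underside, 45 mm over the bench, in line with lip and fulcrum. Pad 26 mm along the bar, 34 mm across (y axis). Its shank is 50 mm to the -y side; the +y side is open, so a handle pressed below pad height swings in from there. It then holds the front up about 17 mm
- bar_grip (a point): pry bar, loose, 330x26 mm, 0.38 kg, flat underside: steel blade 6 mm thick (4 mm in the last 15 mm), then a wooden handle 150 mm long, 16 mm thick. The point: handle's middle line, 8 mm over the underside, 225 mm behind the tip, 105 mm from the handle's free end; x axis along the bar to the tip, z up. Lies flat at the start
- shim_a_mid (a point): wooden packer (shim), loose, 150x30 mm: a tongue 12 mm thick and 112 mm long that goes under the skid, and at its tail a heel block 38 mm long and 30 mm high to hold it by. The point is the centre of its length, 6 mm over the bench; x axis towards the tongue's nose (75 mm off), the heel's middle at x = -56 mm. Both packers are alike
- shim_b_mid (a point): wooden packer (shim), loose, 150x30 mm: a tongue 12 mm thick and 112 mm long that goes under the skid, and at its tail a heel block 38 mm long and 30 mm high to hold it by. The point is the centre of its length, 6 mm over the bench; x axis towards the tongue's nose (75 mm off), the heel's middle at x = -56 mm. Both packers are alike
- rod_a_mid (a point): straight glass rod 266 mm long, 10x9 mm thick, 37 g; the point is its centre, y axis along its length (either end may go in first). Absent in some runs
- rod_b_mid (a point): straight glass rod 266 mm long, 10x9 mm thick, 37 g; the point is its centre, y axis along its length (either end may go in first). Absent in some runs
- rod_c_mid (a point): straight glass rod 266 mm long, 10x9 mm thick, 37 g; the point is its centre, y axis along its length (either end may go in first). Absent in some runs
- bar: the pry bar (see bar_grip); origin on its underside, 8 mm below bar_grip
- fulcrum: the fulcrum block (see fulcrum_top); origin on the bench
- shim_a: packer, origin 6 mm below its listed point
- shim_b: packer, origin 6 mm below its listed point
- rod_a: glass rod, origin in the middle of its underside
- rod_b: glass rod, origin in the middle of its underside
- rod_c: glass rod, origin in the middle of its underside
- jar: bystander: small jar of crushed glass, 52 mm wide, 68 mm high; origin at the centre of its underside
- jar_2: bystander: another small jar, 48 mm wide, 62 mm high; origin at the centre of its underside

How it is judged:
By the outcome, as a careful person would: the job done as asked, in the order asked, and still so for the second after the job is handed in, with the robot touching nothing.
Of rod_a, rod_b, rod_c only 1 to 3 are there at a start; the rules pass over those that are not, and their reading is None.
At some moment in a run one of rod_a, rod_b, rod_c may be knocked a few centimetres aside while the robot is not near it.
It also fails if it takes over 210 s, if anything falls off the work surface, if the arm or the gripper's body presses on something with over 40 N, if the wrist force passes 120 N, or if a joint passes its speed limit or range.

### The arm

A 6-joint arm with a two-finger parallel gripper is mounted at the origin on the work surface; the furniture and walls round the work are solid. World frame = base frame: x ahead of the robot, y to its left, z up, the work surface at z = 0. Lengths are in mm, angles in rad, forces in N, time in s.
With the tool pointing down it reaches from about 350 to 775 mm from the base axis. Payload 7.3 kg.
Tool frame: the origin (TCP) lies at the very end of the fingers, on their centre line; the grasp point (between the pads) lies 19 mm behind it; z points along the fingers, x is the direction in which the jaws open and shut, and the axes are right-handed (so a half turn about z gives the same grasp; the last joint's range is limited). The gripper opens to 92 mm and grips with 3 to 60 N. Pads are 19 mm wide; open, the fingers measure 130 mm over their backs; the gripper's body (75 mm by 190 mm) begins 47 mm behind the grasp point.
Start: joints at [-1.281, 0.342, 1.524, -0, 1.275, -0.146], TCP at [221.645, -475.939, 226.741] pointing down, gripper open.
Joint ranges: [-2.53, 2.53], [-0.77, 2.02], [0.04, 2.7], [-1, 4.14], [0.28, 2.66], [-3.11, 3.11]. Speed limits (rad/s): [2.57, 2.57, 3.14, 3.14, 3.14, 3.14].

### API

Orientations are given as [roll, pitch, yaw] about the fixed x, y, z axes, in that order (R = Rz(yaw) Ry(pitch) Rx(roll)).
In Python, from plant import bot, capture, camera_params gives the robot as it stands.
- The arm moves only by the shell command python3 -m jog 'ROWS' [OPENING]. ROWS is a JSON object of lists of equal length, an entry for each row: "xyz": the shift along the world's x, y, z as a fraction of full scale, a list of three; "angular": the turn, a rotation vector about the world's x, y, z as a fraction of full scale, a list of three. In form: {"xyz": [[x, y, z], ...], "angular": [[wx, wy, wz], ...]}. A call has 1 to 10 rows; each row shifts and turns the pose as measured when the row begins; what a row does not reach is not made up. Full scale, the value 1, is 2 cm for a shift and 6 degrees for a turn. A row lasts 1/10 s, in which the tool goes at most 50 mm and 8.59 degrees, less where a joint would pass 70% of its speed; a pose out of reach is approached as far as the arm can. A call with a number of a shift or a turn outside -1 to 1 is refused whole. A call with a gripper value outside its range is refused whole. OPENING is the closure, from -1 (fully open) to 1 (shut), set as the call begins (- or left out, the last holds). The fingers move at their own pace and stop on an object; the grip force is fixed at half the most. Time passes only in rows, so rows that do not move let the fingers close. It gives the time, the measured TCP pose, the force and the opening at its end, in the units of the state.
- bot.get_obs(): the state, without advancing time (a new reading comes with each control period).
- capture(name): name is "scene" or "top" or "wrist"; returns the picture (420x560x3 uint8, red, green, blue); there is no depth.
- camera_params(name): a dict with "fx", "fy", "cx", "cy" (pixels), "rvec" (rotation vector, rad) and "tvec" (3), from world to camera coordinates, as OpenCV has them. Camera axes: x right, y down, z forward; pixel columns grow to the right and rows downward; lengths in mm; the calibration is good to about 2 mm. A picture is of the moment at which its call begins: read the wrist's pose just before it. camera_params takes no time and is no camera call; for the wrist camera it gives the pose at the moment of the call.
- bot.close_job(): hands the job in, once; it reports no verdict.
The state is a dict: "time": time; "joint_positions": joint angles; "dq": joint speeds; "tau": joint torques, N m; "tool_pos": TCP position; "tcp_rot": TCP orientation; "contact_force": force on the tool from outside, world axes, zero at the start; "moment": the same for the moment, N m; "grip_width": finger opening in mm.
Only numpy, scipy, OpenCV 4.12 (cv2) and the standard library are available. Lean on these libraries where they do the work, as an engineer would, in place of code of your own. Each camera call takes 0.05 s, during which the arm holds its last target.

## Working session

There is one attempt and no reset: what is moved stays moved. The work goes in short steps, Python scripts to look and compute and a shell command to move; the robot and the scene stay as the last step left them, time stands still between calls to the robot, and variables do not carry over. Pictures are saved under pics/ and viewed, and the job is handed in when it is done.

```bash
ls -la; mkdir -p pics; python3 - <<'E'
from plant import bot, capture, camera_params
import cv2
print(bot.get_obs())
for n in ["scene","top","wrist"]:
    print(n,camera_params(n))
    cv2.imwrite(f"pics/{n}0.png",cv2.cvtColor(capture(n),cv2.COLOR_RGB2BGR))
E
```

```text
total 12
drwxr-xr-x  3 agent agent 4096 Dec  7 06:56 .
drwxr-xr-x 23 root  root  4096 Dec  7 06:56 ..
drwxr-xr-x  2 agent agent 4096 Dec  7 06:56 pics
{'time': 0.0, 'joint_positions': array([-1.28101247e+00,  3.42768025e-01,  1.52504486e+00,  1.00198566e-05,
        1.27536682e+00, -1.45974916e-01]), 'dq': array([ 1.37315938e-03,  1.31778597e-05,  1.63242943e-03,  4.40901189e-04,
        9.04004443e-05, -2.75647738e-03]), 'tau': array([ 1.61510903e-03, -4.31240737e+01, -2.44217867e+01,  7.18661863e-02,
        5.58653427e-02, -1.05754079e-04]), 'tool_pos': array([ 221.5181455 , -475.52536739,  226.01172526]), 'tcp_rot': array([-3.14135233e+00,  1.56877310e-03, -1.13504029e+00]), 'contact_force': array([ 0.45034564, -0.15283924,  0.91138124]), 'moment': array([-0.02075791,  0.0028309 ,  0.03023692]), 'grip_width': 92.02542072806811}
scene {'fx': 530.0904598904564, 'fy': 530.0904598904564, 'cx': 281.8629304239672, 'cy': 213.88171033256083, 'rvec': array([ 0.66286705, -2.6114929 ,  1.14640934]), 'tvec': array([ 343.0427492 ,  203.89381036, 1463.14394096])}
top {'fx': 429.0997348544373, 'fy': 429.0997348544373, 'cx': 276.9223491357632, 'cy': 213.94110200638528, 'rvec': array([ 2.14867816, -2.1515955 ,  0.1572729 ]), 'tvec': array([ -45.69153029,  408.56618842, 1274.25073295])}
wrist {'fx': 298.6961827518325, 'fy': 298.6961827518325, 'cx': 284.4811379414713, 'cy': 210.0302505608671, 'rvec': array([-2.43901181,  1.55609335,  0.22583773]), 'tvec': array([-525.18051157,  -35.2374136 ,  390.99389858])}
```

```bash
cat > h.py <<'E'
from plant import bot, capture, camera_params
import cv2, numpy as np
from scipy.spatial.transform import Rotation as R
def cam(n):
    p=camera_params(n); K=np.array([[p['fx'],0,p['cx']],[0,p['fy'],p['cy']],[0,0,1]])
    return K,np.array(p['rvec']),np.array(p['tvec'])
def proj(n,P,c=None):
    K,r,t=c or cam(n); return cv2.projectPoints(np.array(P,float).reshape(-1,3),r,t,K,None)[0].reshape(-1,2)
def unproj(n,px,z,c=None):
    K,r,t=c or cam(n); M=R.from_rotvec(r).as_matrix(); C=-M.T@t
    out=[]
    for u in np.array(px,float).reshape(-1,2):
        d=M.T@np.linalg.inv(K)@[u[0],u[1],1]; out.append(C+d*(z-C[2])/d[2])
    return np.array(out)
def crop(n,x0,y0,x1,y1,k,name,img=None):
    im=cv2.cvtColor(capture(n),cv2.COLOR_RGB2BGR) if img is None else img
    im=im[y0:y1,x0:x1]; im=cv2.resize(im,None,fx=k,fy=k,interpolation=cv2.INTER_CUBIC)
    for i in range(x0-x0%20+20,x1,20):
        cv2.putText(im,str(i),((i-x0)*k,8),0,0.3,(255,255,255),1); cv2.line(im,((i-x0)*k,10),((i-x0)*k,16),(255,255,255),1)
    for i in range(y0-y0%20+20,y1,20):
        cv2.putText(im,str(i),(0,(i-y0)*k),0,0.3,(255,255,255),1); cv2.line(im,(20,(i-y0)*k),(26,(i-y0)*k),(255,255,255),1)
    cv2.imwrite(f'pics/{name}.png',im)
def st():
    o=bot.get_obs(); print('t',round(o['time'],2),'tcp',o['tool_pos'].round(1),'rpy',o['tcp_rot'].round(3),'F',o['contact_force'].round(1),'w',round(o['grip_width'],1),'q',o['joint_positions'].round(2))
E
python3 - <<'E'
from h import *
im=cv2.imread('pics/top0.png')
crop('top',60,130,240,270,4,'t0a',im); crop('top',220,150,420,280,4,'t0b',im)
for n,z,l in [('rack',60,(110,222)),('fulc',30,(160,220)),('hold',70,(229,203)),('sA',10,(267,220)),('sB',10,(291,212)),('bar',10,(318,215)),('r1',5,(366,228)),('r2',5,(390,225))]:
    print(n,unproj('top',l,z).round(0))
E
```

```text
rack [[381. 447.  60.]]
fulc [[390. 308.  30.]]
hold [[435.  95.  70.]]
sA [[392. -16.  10.]]
sB [[417. -90.  10.]]
bar [[ 408. -173.   10.]]
r1 [[ 368. -321.    5.]]
r2 [[ 377. -395.    5.]]
```

```bash
python3 -m jog '{"xyz":[[0.3,0.56,0.2],[0.3,0.56,0.2],[0.3,0.56,0.2],[0.3,0.56,0.2],[0.3,0.56,0.2],[0.3,0.56,0.2],[0.3,0.56,0.2],[0.3,0.56,0.2],[0.3,0.56,0.2]],"angular":[[0,0,1],[0,0,1],[0,0,1],[0,0,1],[0,0,1],[0,0,1],[0,0,1],[0,0,1],[0,0,1]]}'
python3 -m jog '{"xyz":[[0.3,0.56,0.2],[0.3,0.56,0.2],[0.3,0.56,0.2],[0.3,0.56,0.2],[0.3,0.56,0.2],[0.3,0.56,0.2],[0.3,0.56,0.2],[0.3,0.56,0.2],[0.3,0.56,0.2]],"angular":[[0,0,1],[0,0,1],[0,0,1],[0,0,1],[0,0,1],[0,0,1],[0,0,1],[0,0,1],[0,0,1]]}'
```

```text
time: 1.05
tool_pos: [275.7, -370.3, 259.9]
tcp_rot: [-3.138, 0.008, -0.158]
contact_force: [-0.9, -0.6, -0.0]
grip_width: 92.0
time: 1.95
tool_pos: [330.7, -263.7, 295.5]
tcp_rot: [-3.133, 0.009, 0.824]
contact_force: [-0.2, 0.7, 0.0]
grip_width: 92.1
```

```bash
python3 - <<'E'
from h import *
st()
for n in ["top","wrist"]:
    cv2.imwrite(f"pics/{n}1.png",cv2.cvtColor(capture(n),cv2.COLOR_RGB2BGR))
E
```

```text
t 1.95 tcp [ 330.7 -263.7  295.5] rpy [-3.133  0.009  0.824] F [-0.2  0.7  0. ] w 92.1 q [-0.85  0.11  1.64 -0.01  1.4  -1.67]
```

```bash
python3 - <<'E'
from h import *
st()
im=cv2.imread('pics/wrist1.png')
crop('wrist',220,20,420,220,4,'w1a',im)
crop('wrist',360,20,560,150,4,'w1b',im)
E
```

```text
t 2.05 tcp [ 331.1 -263.5  295.8] rpy [-3.134  0.008  0.823] F [-0.2 -0.1  0.4] w 91.5 q [-0.85  0.11  1.64 -0.01  1.4  -1.67]
```

```bash
python3 - <<'E'
from h import *
c=cam('wrist')
W=lambda p,z:unproj('wrist',p,z,c).round(1)
tip=W([(242.5,35),(230.7,50)],4); end=W([(401.7,199.5),(391.2,210.5)],16); hs=W([(335.7,132.5),(325,143.7)],16)
print('bar',tip,end,hs)
t,e=tip.mean(0),end.mean(0); d=(t-e)[:2]; L=np.hypot(*d);print('len',L,'ang',np.degrees(np.arctan2(d[1],d[0])),'grip',e[:2]+d/L*105, np.linalg.norm(end[0]-end[1]))
# shims: near wrist A'=left one (X<) ; far one
n1=W([(360+108/4,20+293/4),(360+43/4,20+355/4)],12)
n2=W([(360+250/4,20+66/4),(360+175/4,20+137/4)],12)
h2=W([(360+475/4,20+325/4),(360+403/4,20+383/4),(360+532/4,20+403/4),(360+466/4,20+462/4)],30)
print('s1 nose',n1,'s2 nose',n2,'s2 heel',h2, h2.mean(0))
E
```

```text
bar [[ 151.3 -177.6    4. ]
 [ 153.2 -202.3    4. ]] [[ 474.4 -159.6   16. ]
 [ 477.5 -181.7   16. ]] [[ 332.1 -169.2   16. ]
 [ 333.5 -190.5   16. ]]
len 324.2748525556676 ang -176.58788699212278 grip [ 371.13613691 -176.89932826] 22.31636171063733
s1 nose [[ 340.6  -83.    12. ]
 [ 341.3 -112.    12. ]] s2 nose [[316.7  -6.   12. ]
 [317.  -36.8  12. ]] s2 heel [[429.1  -5.1  30. ]
 [428.4 -32.9  30. ]
 [463.5  -4.7  30. ]
 [464.8 -31.7  30. ]] [446.45 -18.6   30.  ]
```

```bash
python3 -m jog '{"xyz":[[0.25,0.54,-1],[0.25,0.54,-1],[0.25,0.54,-1],[0.25,0.54,-1],[0.25,0.54,-1],[0.25,0.54,-1],[0.25,0.54,-1],[0.25,0.54,-1]],"angular":[[0,0,0.96],[0,0,0.96],[0,0,0.96],[0,0,0.96],[0,0,0.96],[0,0,0.96],[0,0,0.96],[0,0,0.96]]}' -0.1
python3 - <<'E'
from h import *
st()
cv2.imwrite("pics/w2.png",cv2.cvtColor(capture('wrist'),cv2.COLOR_RGB2BGR)); cv2.imwrite("pics/top2.png",cv2.cvtColor(capture('top'),cv2.COLOR_RGB2BGR))
E
```

```text
time: 2.85
tool_pos: [370.9, -179.5, 130.7]
tcp_rot: [-3.139, 0.012, 1.628]
contact_force: [-0.2, 0.1, 0.1]
grip_width: 50.4
t 2.85 tcp [ 370.9 -179.5  130.7] rpy [-3.139  0.012  1.628] F [-0.2  0.1  0.1] w 50.4 q [-0.63  0.25  1.96 -0.01  0.92 -2.25]
```

```bash
python3 -m jog '{"xyz":[[0,0.05,-1],[0,0.05,-1],[0,0,-1],[0,0,-1],[0,0,-1],[0,0,-1],[0,0,-0.3]],"angular":[[0,-0.03,0],[0,-0.03,0],[0,0,0],[0,0,0],[0,0,0],[0,0,0],[0,0,0]]}'
```

```text
time: 3.65
tool_pos: [372.8, -184.8, 5.2]
tcp_rot: [3.133, 0.017, 1.591]
contact_force: [0.8, 0.4, -0.2]
grip_width: 50.4
```

```bash
cat >> h.py <<'E'
def need(xyz,rpy):
    o=bot.get_obs(); d=(np.array(xyz)-o['tool_pos'])/20
    Rc=R.from_euler('xyz',o['tcp_rot']); Rt=R.from_euler('xyz',rpy)
    w=(Rt*Rc.inv()).as_rotvec(degrees=True)/6
    print('units xyz',d.round(2),'ang',w.round(2),'rows>=',int(np.ceil(max(abs(d).max(),abs(w).max()))))
E
python3 - <<'E'
from h import *
need([371,-177,3.5],[np.pi,0,1.63])
E
```

```text
units xyz [-0.09  0.39 -0.08] ang [0.16 0.09 0.37] rows>= 1
```

```bash
python3 -m jog '{"xyz":[[-0.05,0.2,0],[-0.05,0.2,-0.08],[0,0,0]],"angular":[[0.08,0.05,0.19],[0.08,0.05,0.19],[0,0,0]]}'; python3 - <<'E'
from h import *
need([371,-177,3.5],[np.pi,0,1.63])
E
```

```text
time: 3.95
tool_pos: [371.4, -178.1, 5.1]
tcp_rot: [-3.141, 0.0, 1.628]
contact_force: [-0.7, 0.8, -0.1]
grip_width: 50.9
units xyz [-0.02  0.06 -0.08] ang [ 0.   -0.    0.02] rows>= 1
```

```bash
python3 -m jog '{"xyz":[[0,0,-0.15],[0,0,0],[0,0,0],[0,0,0],[0,0,0],[0,0,0],[0,0,0]],"angular":[[0,0,0],[0,0,0],[0,0,0],[0,0,0],[0,0,0],[0,0,0],[0,0,0]]}' 1
python3 -m jog '{"xyz":[[0,0,0.5],[0,0,1],[0,0,1],[0,0,1],[0,0,1],[0,0,1]],"angular":[[0,0,0],[0,0,0],[0,0,0],[0,0,0],[0,0,0],[0,0,0]]}'
python3 - <<'E'
from h import *
st(); need([371,-177,110],[np.pi,0,1.63])
cv2.imwrite("pics/w3.png",cv2.cvtColor(capture('wrist'),cv2.COLOR_RGB2BGR)); cv2.imwrite("pics/top3.png",cv2.cvtColor(capture('top'),cv2.COLOR_RGB2BGR))
E
```

```text
time: 4.65
tool_pos: [372.2, -178.3, 3.4]
tcp_rot: [3.14, 0.002, 1.627]
contact_force: [0.7, 0.4, -1.2]
grip_width: 25.5
time: 5.25
tool_pos: [369.2, -176.4, 117.1]
tcp_rot: [-3.137, -0.003, 1.627]
contact_force: [0.9, -0.7, -3.6]
grip_width: 26.0
t 5.25 tcp [ 369.2 -176.4  117.1] rpy [-3.137e+00 -3.000e-03  1.627e+00] F [ 0.9 -0.7 -3.6] w 26.0 q [-0.63  0.28  1.98 -0.    0.9  -2.26]
units xyz [ 0.09 -0.03 -0.35] ang [-0.03 -0.04  0.03] rows>= 1
```

```bash
cat >> h.py <<'E'
def Tw(P,x,y,yaw):
    P=np.array(P,float); c,s=np.cos(yaw),np.sin(yaw)
    return np.c_[x+c*P[:,0]-s*P[:,1], y+s*P[:,0]+c*P[:,1], P[:,2]]
def rackpts():
    b=[(sx*80,sy*73,z) for z in (0,63) for sx,sy in ((-1,-1),(1,-1),(1,1),(-1,1))]
    return b
def drawbox(im,n,P,c=None,col=(0,255,0),k=4,o=(0,0)):
    q=((proj(n,P,c)-o)*k).round().astype(int)
    for i in range(4):
        for a,b in ((i,(i+1)%4),(i+4,(i+1)%4+4),(i,i+4)): cv2.line(im,tuple(map(int,q[a])),tuple(map(int,q[b])),col,1)
def box(lx,ly,z0,z1): return [(sx*lx/2,sy*ly/2,z) for z in (z0,z1) for sx,sy in ((-1,-1),(1,-1),(1,1),(-1,1))]
E
cat > ov.py <<'E'
from h import *
import sys
src,n,name=sys.argv[1:4]; rx,ry,rd=map(float,sys.argv[4:7]); fx,fy,fd=map(float,sys.argv[7:10])
x0,y0,x1,y1=map(int,sys.argv[10:14]); k=int(800/(x1-x0))
im=cv2.imread(src)[y0:y1,x0:x1]; im=cv2.resize(im,None,fx=k,fy=k,interpolation=cv2.INTER_CUBIC)
drawbox(im,n,Tw(rackpts(),rx,ry,np.radians(rd)),None,(0,255,0),k,(x0-.5+.5,y0))
drawbox(im,n,Tw(box(56,36,0,31),fx,fy,np.radians(fd)),None,(255,255,0),k,(x0,y0))
cv2.imwrite(f'pics/{name}.png',im)
E
python3 ov.py pics/top0.png top ov1 383 450 88 388 312 88 70 185 180 260; python3 ov.py pics/scene0.png scene ov2 383 450 88 388 312 88 140 270 300 390
python3 - <<'E'
from h import *
from scipy.optimize import least_squares
px=np.array([(70+X/7,185+Y/7) for X,Y in [(72,100),(83,447),(468,80),(480,425)]])
print(unproj('top',px,63).round(1))
# fulcrum: top face oak corners (z~22?) and steel centre z31
print(unproj('top',[(70+622/7,185+242/7)],31).round(1))
f=unproj('top',[(70+X/7,185+Y/7) for X,Y in [(563,207),(561,287),(690,208),(692,288)]],20).round(1);print(f,f.mean(0))
# scene
print('scene rack',unproj('scene',[(140+X/5,270+Y/5) for X,Y in [(225,193),(487,293),(52,432),(322,552)]],63).round(1))
print('scene fulc',unproj('scene',[(140+414/5,270+190/5)],31).round(1))
E
```

```text
[[448.2 537.   63. ]
 [301.4 523.2  63. ]
 [456.6 369.9  63. ]
 [310.3 358.4  63. ]]
[[391.4 310.7  31. ]]
[[408.3 340.   20. ]
 [373.1 339.5  20. ]
 [407.8 284.7  20. ]
 [372.6 282.6  20. ]] [390.45 311.7   20.  ]
scene rack [[460.  382.7  63. ]
 [310.3 371.2  63. ]
 [448.1 533.9  63. ]
 [300.8 524.8  63. ]]
scene fulc [[392.6 316.6  31. ]]
```

```bash
python3 -m jog '{"xyz":[[0.7,0,0.5],[0.7,0,0.5],[0.7,0,0.5],[0.7,0,0.5],[0.7,0,0.5],[0.7,0,0.5],[0,0,0.5],[0,0.2,0.5],[0,0.5,0],[0,0.5,0]],"angular":[[0,0,-1],[0,0,-1],[0,0,-1],[0,0,-1],[0,0,-1],[0,0,-1],[0,0,-1],[0,0,-1],[0,0,-1],[0,0,-1]]}'
python3 -m jog '{"xyz":[[0,0.8,0],[0,1,0],[0,1,0],[0,1,0],[0,1,0],[0,1,0],[0,1,0],[0,1,0],[0,1,0]],"angular":[[0,0,-1],[0,0,-1],[0,0,-1],[0,0,-1],[0,0,-0.9],[0,0,0],[0,0,0],[0,0,0],[0,0,0]]}'
python3 - <<'E'
from h import *
st(); need([385,60,150],[np.pi,0,0.067])
cv2.imwrite("pics/w4.png",cv2.cvtColor(capture('wrist'),cv2.COLOR_RGB2BGR)); cv2.imwrite("pics/scene4.png",cv2.cvtColor(capture('scene'),cv2.COLOR_RGB2BGR))
E
```

```text
time: 6.35
tool_pos: [452.7, -150.9, 190.9]
tcp_rot: [-3.127, 0.0, 0.537]
contact_force: [-0.0, 0.8, -3.9]
grip_width: 25.6
time: 7.25
tool_pos: [445.8, 31.0, 179.3]
tcp_rot: [-3.123, 0.019, -0.004]
contact_force: [0.7, 1.6, -4.6]
grip_width: 25.7
t 7.25 tcp [445.8  31.  179.3] rpy [-3.123  0.019 -0.004] F [ 0.7  1.6 -4.6] w 25.7 q [-0.11  0.26  1.79  0.02  1.12 -0.12]
units xyz [-3.04  1.45 -1.46] ang [-0.17 -0.19  0.68] rows>= 4
```

```bash
python3 - <<'E'
from h import *
crop('scene',225,225,285,270,13,'s4h',cv2.imread('pics/scene4.png'))
crop('wrist',215,95,335,165,6,'w4h',cv2.imread('pics/w4.png'))
crop('top',210,185,250,225,15,'t0h',cv2.imread('pics/top0.png'))
E
python3 - <<'E'
from h import *
for z in (50,55,60): print(z,unproj('wrist',[(239.8,119),(240.5,139)],z).round(1).tolist())
print('low front edge z45',unproj('wrist',[(241.5,147)],45).round(1))
print('top padcorner', unproj('top',[(232,216),(224.5,216)],55).round(1).tolist())
print('scene pad top face', unproj('scene',[(225+435/13,225+305/13)],55).round(1))
E
```

```text
50 [[401.7, 112.8, 50.0], [401.6, 94.7, 50.0]]
55 [[402.5, 112.6, 55.0], [402.4, 94.9, 55.0]]
60 [[403.3, 112.5, 60.0], [403.2, 95.0, 60.0]]
low front edge z45 [[401.4  87.   45. ]]
top padcorner [[398.8, 87.4, 55.0], [398.8, 109.7, 55.0]]
scene pad top face [[407.6 107.2  55. ]]
```

```bash
cat >> h.py <<'E'
BL=223.
def barpose(tip,yawdeg,alpha):
    y=np.radians(yawdeg);a=np.radians(alpha)
    d=np.array([np.cos(y)*np.cos(a),np.sin(y)*np.cos(a),-np.sin(a)]); nr=np.array([np.cos(y)*np.sin(a),np.sin(y)*np.sin(a),np.cos(a)])
    x=np.array([np.sin(y),-np.cos(y),0]); M=np.c_[x,np.cross(-nr,x),-nr]
    return np.array(tip)-BL*d+3.4*nr, R.from_matrix(M).as_euler('xyz'), d
def bartip():
    o=bot.get_obs(); M=R.from_euler('xyz',o['tcp_rot']).as_matrix(); nr=-M[:,2]; x=M[:,0]; d=np.cross(nr,x)
    t=o['tool_pos']-3.4*nr+BL*d
    print('tip',t.round(1),'yaw',np.degrees(np.arctan2(d[1],d[0])).round(1),'alpha',np.degrees(-np.arcsin(d[2])).round(1))
E
python3 - <<'E'
from h import *
c=cam('wrist'); print('handle start',unproj('wrist',[(285,188)],179.3+12.6,c).round(1)); bartip()
p,r,d=barpose([389.7,393,3.5],87,19.4)
print('final',p.round(1),r.round(3))
need(p-110*d,r); print((p-110*d).round(1))
E
```

```text
handle start [[446.   75.5 191.9]]
tip [445.8 255.1 180.1] yaw 89.9 alpha -1.1
final [378.8 184.1  80.8] [ 2.803  0.    -0.052]
units xyz [-3.61  2.42 -3.1 ] ang [-3.42 -0.09 -0.45] rows>= 4
[373.3  80.5 117.3]
```

```bash
sed -i 's/BL=223./BL=224.5/' h.py; python3 -m jog '{"xyz":[[-0.72,0.45,-0.4],[-0.72,0.48,-0.62],[-0.72,0.48,-0.62],[-0.72,0.48,-0.62],[-0.72,0.48,-0.62]],"angular":[[-0.69,-0.02,-0.09],[-0.69,-0.02,-0.09],[-0.69,-0.02,-0.09],[-0.69,-0.02,-0.09],[-0.69,-0.02,-0.09]]}'
python3 - <<'E'
from h import *
st();bartip()
p,r,d=barpose([389.7,393,3.5],87,19.4)
need(p-110*d,r); need(p-90*d,r)
cv2.imwrite("pics/w5.png",cv2.cvtColor(capture('wrist'),cv2.COLOR_RGB2BGR)); cv2.imwrite("pics/scene5.png",cv2.cvtColor(capture('scene'),cv2.COLOR_RGB2BGR))
crop('scene',130,200,330,350,4,'s5',cv2.imread('pics/scene5.png'))
E
```

```text
time: 7.85
tool_pos: [373.4, 75.9, 118.7]
tcp_rot: [2.787, -0.007, -0.057]
contact_force: [-0.1, 0.4, -4.2]
grip_width: 26.3
t 7.85 tcp [373.4  75.9 118.7] rpy [ 2.787 -0.007 -0.057] F [-0.1  0.4 -4.2] w 26.3 q [ 0.28  0.32  1.97 -0.4   1.    0.58]
tip [386.  284.9  37.5] yaw 86.6 alpha 20.3
units xyz [-0.01  0.16 -0.04] ang [0.16 0.06 0.05] rows>= 1
units xyz [ 0.04  1.1  -0.38] ang [0.16 0.06 0.05] rows>= 2
```

```bash
python3 - <<'E'
from h import *
print(proj('scene',[[386,284.9,41]]))
for z in (37,41): print(unproj('scene',[(234.2,297.5)],z))
p,r,d=barpose([389.7,393,3.5],87,19.4)
for s in (45,20,0): need(p-s*d,r)
E
```

```text
[[231.24683262 298.05932291]]
[[382.14611653 277.09625847  37.        ]]
[[380.15414948 279.65598306  41.        ]]
units xyz [ 0.28  3.16 -1.04] ang [ 0.16 -0.    0.01] rows>= 4
units xyz [ 0.35  4.34 -1.46] ang [ 0.16 -0.    0.01] rows>= 5
units xyz [ 0.4   5.28 -1.79] ang [ 0.16 -0.    0.01] rows>= 6
```

```bash
python3 -m jog '{"xyz":[[0.07,0.8,-0.26],[0.07,0.8,-0.26],[0.07,0.8,-0.26],[0.07,0.8,-0.26]],"angular":[[0.04,0,0],[0.04,0,0],[0.04,0,0],[0.04,0,0]]}'
python3 - <<'E'
from h import *
st();bartip()
p,r,d=barpose([389.7,393,3.5],87,19.4)
need(p-45*d,r)
for n in ('wrist','scene','top'): cv2.imwrite(f"pics/{n}6.png",cv2.cvtColor(capture(n),cv2.COLOR_RGB2BGR))
crop('scene',130,200,330,350,4,'s6',cv2.imread('pics/scene6.png'))
E
```

```text
time: 8.35
tool_pos: [375.7, 136.2, 96.0]
tcp_rot: [2.796, 0.008, -0.052]
contact_force: [-0.7, -32.0, 11.1]
grip_width: 25.6
t 8.35 tcp [375.7 136.2  96. ] rpy [ 2.796  0.008 -0.052] F [ -0.7 -32.   11.1] w 25.6 q [ 0.4   0.41  1.91 -0.36  1.02  0.67]
tip [385.9 346.   16.6] yaw 87.2 alpha 19.8
units xyz [0.04 0.2  0.01] ang [ 0.07 -0.08 -0.01] rows>= 1
```

```bash
python3 -m jog '{"xyz":[[-0.05,-0.9,0.5],[-0.05,-0.9,0.6],[-0.05,-0.9,0.6],[-0.05,-0.9,0.6],[0,-1,0.6],[0,-1,0.5]],"angular":[[0,0,0],[0,0,0],[0,0,0],[0,0,0],[0,0,0],[0,0,0]]}'
python3 - <<'E'
from h import *
st();bartip()
for n in ('wrist','scene','top'): cv2.imwrite(f"pics/{n}7.png",cv2.cvtColor(capture(n),cv2.COLOR_RGB2BGR))
crop('scene',130,200,330,350,4,'s7',cv2.imread('pics/scene7.png'))
E
```

```text
time: 9.1
tool_pos: [373.9, 17.9, 164.0]
tcp_rot: [2.802, 0.013, -0.049]
contact_force: [0.9, -0.2, -3.1]
grip_width: 25.5
t 9.1 tcp [373.9  17.9 164. ] rpy [ 2.802  0.013 -0.049] F [ 0.9 -0.2 -3.1] w 25.5 q [ 0.12  0.22  1.96 -0.38  1.07  0.37]
tip [383.2 228.2  86. ] yaw 87.5 alpha 19.5
```

```bash
python3 - <<'E'
from h import *
K,r,t=cam('scene')
print(proj('scene',[[383.2,228.2,88],[383.2,228.2,78],[383.2,228.2,68]]).round(1))
# handle/blade boundary: wrist px
im=cv2.imread('pics/wrist7.png'); crop('wrist',240,0,330,240,3,'w7',im)
o=bot.get_obs(); M=R.from_euler('xyz',o['tcp_rot']).as_matrix(); nr=-M[:,2]; d=np.cross(nr,M[:,0])
hs=o['tool_pos']-3.4*nr+45*d
print('scene px of handle start bottom/top',proj('scene',[hs,hs+16*nr]).round(1),'wrist',proj('wrist',[hs+16*nr,hs+16*nr+13*M[:,0],hs+16*nr-13*M[:,0], hs+6*nr+13*M[:,0]]).round(1))
crop('scene',230,200,310,280,9,'s7b',cv2.imread('pics/scene7.png'))
E
```

```text
[[242.4 272.2]
 [242.7 274.7]
 [242.9 277.2]]
scene px of handle start bottom/top [[275.8 218.5]
 [274.5 215.6]] wrist [[284.6 185.9]
 [310.9 185.9]
 [258.3 186. ]
 [309.3 182. ]]
```

```bash
python3 - <<'E'
from h import *
need([342,150,50],[np.pi,0,np.radians(15)])
E
```

```text
units xyz [-1.6   6.59 -5.7 ] ang [3.25 0.23 2.95] rows>= 7
```

```bash
python3 -m jog '{"xyz":[[-0.25,0.7,-0.3],[-0.25,0.9,-0.5],[-0.2,0.9,-0.8],[-0.2,0.9,-0.8],[-0.2,0.9,-0.8],[-0.2,0.8,-0.8],[-0.2,0.8,-0.8],[-0.1,0.7,-0.8]],"angular":[[0.41,0.03,0.37],[0.41,0.03,0.37],[0.41,0.03,0.37],[0.41,0.03,0.37],[0.41,0.03,0.37],[0.41,0.03,0.37],[0.41,0.03,0.37],[0.41,0.03,0.37]]}'
python3 - <<'E'
from h import *
st(); need([342,150,6],[np.pi,0,np.radians(15)])
E
```

```text
time: 10.05
tool_pos: [342.8, 155.9, 46.9]
tcp_rot: [-3.122, -0.005, 0.274]
contact_force: [-0.0, -0.3, -3.7]
grip_width: 25.9
t 10.05 tcp [342.8 155.9  46.9] rpy [-3.122 -0.005  0.274] F [-0.  -0.3 -3.7] w 25.9 q [ 0.21  0.36  2.14  0.03  0.64 -0.09]
units xyz [-0.04 -0.3  -2.05] ang [-0.19 -0.   -0.11] rows>= 3
```

```bash
python3 -m jog '{"xyz":[[0,-0.1,-0.7],[0,-0.1,-0.65],[0,-0.1,-0.6]],"angular":[[-0.06,0,-0.04],[-0.06,0,-0.04],[-0.06,0,-0.04]]}'
python3 - <<'E'
from h import *
st(); need([342,150,4],[np.pi,0,np.radians(15)])
E
```

```text
time: 10.35
tool_pos: [342.5, 151.1, 4.8]
tcp_rot: [-3.139, 0.001, 0.264]
contact_force: [2.0, -0.1, -3.1]
grip_width: 25.7
t 10.35 tcp [342.5 151.1   4.8] rpy [-3.139e+00  1.000e-03  2.640e-01] F [ 2.  -0.1 -3.1] w 25.7 q [ 0.21  0.46  2.18  0.01  0.51 -0.06]
units xyz [-0.03 -0.06 -0.04] ang [-0.02 -0.02 -0.02] rows>= 1
```

```bash
python3 -m jog '{"xyz":[[0,0,0],[0,0,0],[0,0,0],[0,0,0.3],[0,0,1],[0,0,1],[0,0,1],[0,0,1],[0.3,0.5,1],[0.3,0.5,1]],"angular":[[0,0,0],[0,0,0],[0,0,0],[0,0,0],[0,0,0],[0,0,0],[0,0,0],[0,0,0],[0,0,-0.5],[0,0,-0.5]]}' -0.1
python3 -m jog '{"xyz":[[0.3,0.5,1],[0.3,0.5,1],[0.3,0,1],[0.3,0,0.6]],"angular":[[0,0,-0.4],[0,0,-0.4],[0,0,0],[0,0,0]]}'
python3 - <<'E'
from h import *
st()
for n in ('wrist','scene','top'): cv2.imwrite(f"pics/{n}8.png",cv2.cvtColor(capture(n),cv2.COLOR_RGB2BGR))
E
```

```text
time: 11.35
tool_pos: [353.8, 171.5, 138.9]
tcp_rot: [-3.137, 0.0, 0.156]
contact_force: [0.0, 0.4, -1.3]
grip_width: 50.1
time: 11.75
tool_pos: [378.2, 193.5, 220.0]
tcp_rot: [-3.134, -0.009, 0.069]
contact_force: [-0.1, -0.2, 0.1]
grip_width: 50.3
t 11.75 tcp [378.2 193.5 220. ] rpy [-3.134 -0.009  0.069] F [-0.1 -0.2  0.1] w 50.3 q [0.29 0.16 1.8  0.01 1.18 0.22]
```

```bash
python3 - <<'E'
from h import *
crop('wrist',200,0,400,100,4,'w8',cv2.imread('pics/wrist8.png'))
E
python3 - <<'E'
from h import *
c=cam('wrist'); W=lambda p,z:unproj('wrist',[(200+a/4,b/4) for a,b in p],z,c).round(1)
a=W([(165,127),(230,127),(613,119),(690,119)],0); print('skid fronts z0',a)
b=W([(133,60),(752,50)],60); print('top front z60',b, np.linalg.norm(b[1]-b[0]))
m=(a[0]+a[3])/2; print('mid',m,'yaw',90+np.degrees(np.arctan2(*(a[3]-a[0])[[1,0]])), 90+np.degrees(np.arctan2(*(b[1]-b[0])[[1,0]])))
print('fulc nearface bottom z0?',W([(380,283),(493,300)],0),'top z20',W([(380,265),(500,290)],22), 'bot of white', W([(385,215),(515,233)],22),'far', W([(400,105),(530,125)],22))
E
```

```text
skid fronts z0 [[319.7 363.5   0. ]
 [337.8 364.8   0. ]
 [444.8 374.2   0. ]
 [466.4 375.7   0. ]]
top front z60 [[320.2 361.5  60. ]
 [463.6 373.6  60. ]] 143.90958967351693
mid [393.05 369.6    0.  ] yaw 94.75394478579003 94.82315601124802
fulc nearface bottom z0? [[382.9 327.7   0. ]
 [416.  325.4   0. ]] top z20 [[381.9 328.6  22. ]
 [415.1 324.6  22. ]] bot of white [[382.2 341.   22. ]
 [417.6 339.   22. ]] far [[384.1 367.3  22. ]
 [418.8 365.1  22. ]]
```

```bash
python3 - <<'E'
from h import *
need([399.6,333.5,75],[np.pi,0,-0.09])
E
```

```text
units xyz [ 1.08  7.02 -7.17] ang [-0.07  0.08 -1.51] rows>= 8
```

```bash
python3 -m jog '{"xyz":[[0.14,0.88,-0.9],[0.14,0.88,-0.9],[0.14,0.88,-0.9],[0.14,0.88,-0.9],[0.14,0.88,-0.9],[0.14,0.88,-0.9],[0.14,0.88,-0.9],[0.14,0.88,-0.9]],"angular":[[-0.01,0.01,-0.19],[-0.01,0.01,-0.19],[-0.01,0.01,-0.19],[-0.01,0.01,-0.19],[-0.01,0.01,-0.19],[-0.01,0.01,-0.19],[-0.01,0.01,-0.19],[-0.01,0.01,-0.19]]}' 
python3 - <<'E'
from h import *
st();need([399.6,333,8],[np.pi,0,-0.09])
cv2.imwrite(f"pics/w9.png",cv2.cvtColor(capture('wrist'),cv2.COLOR_RGB2BGR))
E
```

```text
time: 12.7
tool_pos: [394.1, 333.9, 66.6]
tcp_rot: [3.135, 0.006, -0.101]
contact_force: [-0.1, 0.6, 0.1]
grip_width: 50.5
t 12.7 tcp [394.1 333.9  66.6] rpy [ 3.135  0.006 -0.101] F [-0.1  0.6  0.1] w 50.5 q [ 0.56  0.52  1.74 -0.    0.89  0.66]
units xyz [ 0.28 -0.05 -2.93] ang [ 0.05 -0.06  0.1 ] rows>= 3
```

```bash
python3 -m jog '{"xyz":[[0.14,0,-0.9],[0.14,0,-0.9],[0,0,-0.4]],"angular":[[0.02,-0.03,0.05],[0.03,-0.03,0.05],[0,0,0]]}' 
python3 - <<'E'
from h import *
st();need([399.6,333,8],[np.pi,0,-0.09])
E
```

```text
time: 13.05
tool_pos: [396.1, 334.4, 17.0]
tcp_rot: [3.138, 0.007, -0.088]
contact_force: [-1.4, 0.6, -0.2]
grip_width: 50.6
t 13.05 tcp [396.1 334.4  17. ] rpy [ 3.138  0.007 -0.088] F [-1.4  0.6 -0.2] w 50.6 q [0.55 0.6  1.78 0.   0.77 0.64]
units xyz [ 0.18 -0.07 -0.45] ang [ 0.03 -0.07 -0.02] rows>= 1
```

```bash
python3 -m jog '{"xyz":[[0.18,-0.07,-0.35],[0,0,-0.1],[0,0,0]],"angular":[[0.03,-0.07,-0.02],[0,0,0],[0,0,0]]}' 
python3 -m jog '{"xyz":[[0,0,0],[0,0,0],[0,0,0],[0,0,0],[0,0,0]],"angular":[[0,0,0],[0,0,0],[0,0,0],[0,0,0],[0,0,0]]}' 1
python3 - <<'E'
from h import *
st();need([398.8,293.6,10],[np.pi,0,0.084])
E
```

```text
time: 13.35
tool_pos: [398.5, 331.5, 7.0]
tcp_rot: [3.14, 0.002, -0.091]
contact_force: [-0.1, -0.4, 0.5]
grip_width: 50.0
time: 13.85
tool_pos: [399.1, 331.6, 8.3]
tcp_rot: [3.141, -0.0, -0.091]
contact_force: [0.3, -0.2, -3.6]
grip_width: 35.6
t 13.85 tcp [399.1 331.6   8.3] rpy [ 3.141 -0.    -0.091] F [ 0.3 -0.2 -3.6] w 35.6 q [ 0.55  0.61  1.79 -0.    0.74  0.64]
units xyz [-0.01 -1.9   0.08] ang [0.01 0.   1.67] rows>= 2
```

```bash
python3 -m jog '{"xyz":[[0,-0.5,0.02],[0,-0.5,0],[0,-0.5,0],[0,-0.45,0],[0,0,0]],"angular":[[0,0,0.2],[0,0,0.4],[0,0,0.5],[0,0,0.5],[0,0,0.1]]}' 
python3 - <<'E'
from h import *
st();need([398.8,291.6,8],[np.pi,0,0.084])
E
```

```text
time: 14.35
tool_pos: [399.2, 293.1, 8.3]
tcp_rot: [-3.14, -0.001, 0.094]
contact_force: [0.6, -2.2, -3.8]
grip_width: 35.7
t 14.35 tcp [399.2 293.1   8.3] rpy [-3.14e+00 -1.00e-03  9.40e-02] F [ 0.6 -2.2 -3.8] w 35.7 q [0.48 0.58 1.85 0.   0.7  0.38]
units xyz [-0.02 -0.07 -0.02] ang [-0.01  0.01 -0.1 ] rows>= 1
```

```bash
python3 -m jog '{"xyz":[[0,-0.06,0],[0,0,0],[0,0,0],[0,0,0.5],[0,0,1],[0,0,1],[0,-0.5,1],[0,-1,1],[0,-1,1],[0,-1,1]],"angular":[[0,0,-0.1],[0,0,0],[0,0,0],[0,0,0],[0,0,0],[0,0,0],[0,0,0],[0,0,0],[0,0,0],[0,0,0]]}' -0.1
python3 -m jog '{"xyz":[[-0.5,-0.8,1],[-0.3,-0.8,1],[-0.3,-0.2,1],[0,0,0.6]],"angular":[[0,0,0],[0,0,0],[0,0,0],[0,0,0]]}'
python3 - <<'E'
from h import *
st()
for n in ('wrist','scene','top'): cv2.imwrite(f"pics/{n}10.png",cv2.cvtColor(capture(n),cv2.COLOR_RGB2BGR))
crop('wrist',180,0,380,150,4,'w10',cv2.imread('pics/wrist10.png'))
E
```

```text
time: 15.35
tool_pos: [398.2, 223.7, 146.0]
tcp_rot: [-3.139, -0.002, 0.083]
contact_force: [1.3, 0.2, -0.0]
grip_width: 50.4
time: 15.75
tool_pos: [375.3, 185.0, 225.5]
tcp_rot: [-3.138, -0.008, 0.08]
contact_force: [1.2, -0.8, -0.3]
grip_width: 50.6
t 15.75 tcp [375.3 185.  225.5] rpy [-3.138 -0.008  0.08 ] F [ 1.2 -0.8 -0.3] w 50.6 q [0.27 0.14 1.8  0.   1.19 0.19]
```

```bash
python3 - <<'E'
from h import *
c=cam('wrist'); V=lambda p,z:unproj('wrist',p,z,c).round(1); W=lambda p,z:V([(180+a/4,b/4) for a,b in p],z)
f=W([(463,290),(595,288)],31);print('fulcrum top',f,f.mean(0))
g=W([(463,400),(586,397),(462,188),(588,184)],17);print(g.tolist(),g.mean(0))
a=W([(268,95),(330,95),(713,92)],0);print('skid',a)
t=W([(105,95),(190,74)],4);h=V([(241,180.5),(261,177)],16);t,h=t.mean(0),h.mean(0);d=(t-h)[:2]
print('bar tip',t,'hs',h,np.hypot(*d),np.degrees(np.arctan2(d[1],d[0])),'bargrip',h[:2]-45*d/np.hypot(*d))
print('pad left top edge',V([(301.5,252)],55))
crop('wrist',280,225,370,285,8,'w10h',cv2.imread('pics/wrist10.png'))
E
```

```text
fulcrum top [[379.5 313.6  31. ]
 [415.1 317.   31. ]] [397.3 315.3  31. ]
[[382.6, 286.8, 17.0], [417.8, 290.5, 17.0], [377.3, 341.4, 17.0], [411.8, 345.3, 17.0]] [397.375 316.     17.   ]
skid [[321.1 364.2   0. ]
 [338.5 365.7   0. ]
 [446.3 375.3   0. ]]
bar tip [288.05 362.95   4.  ] hs [335.65 191.    16.  ] 178.41682235708603 105.4734006954042 bargrip [347.65559438 147.63105139]
pad left top edge [[403.4 114.9  55. ]]
```

```bash
python3 - <<'E'
from h import *
print(unproj('wrist',[(300,252),(327.5,252),(300,271.5),(313.7,261.7)],57).round(1).tolist())
need([347.6,147.6,60],[np.pi,0,np.radians(15.4)])
E
```

```text
[[401.4, 115.7, 57.0], [433.9, 118.2, 57.0], [403.8, 90.2, 57.0], [418.9, 104.4, 57.0]]
units xyz [-1.42 -1.9  -8.21] ang [-0.05  0.07  1.79] rows>= 9
```

```bash
python3 -m jog '{"xyz":[[-0.16,-0.21,-0.9],[-0.16,-0.21,-0.9],[-0.16,-0.21,-0.9],[-0.16,-0.21,-0.9],[-0.16,-0.21,-0.9],[-0.16,-0.21,-0.9],[-0.16,-0.21,-0.9],[-0.16,-0.21,-0.9],[-0.14,-0.21,-0.9]],"angular":[[0,0.01,0.2],[0,0.01,0.2],[0,0.01,0.2],[0,0.01,0.2],[0,0.01,0.2],[0,0.01,0.2],[0,0.01,0.2],[0,0.01,0.2],[0,0,0.19]]}'
python3 - <<'E'
from h import *
st(); need([347.6,147.6,2.5],[np.pi,0,np.radians(15.4)])
E
```

```text
time: 16.8
tool_pos: [343.2, 148.2, 52.8]
tcp_rot: [-3.136, 0.005, 0.28]
contact_force: [-0.3, 1.0, 0.5]
grip_width: 50.6
t 16.8 tcp [343.2 148.2  52.8] rpy [-3.136  0.005  0.28 ] F [-0.3  1.   0.5] w 50.6 q [ 0.2   0.35  2.14  0.01  0.67 -0.09]
units xyz [ 0.22 -0.03 -2.52] ang [-0.04 -0.06 -0.1 ] rows>= 3
```

```bash
python3 -m jog '{"xyz":[[0.1,0,-0.85],[0.1,0,-0.85],[0.02,0,-0.6],[0,0,-0.1]],"angular":[[-0.02,-0.03,-0.05],[-0.02,-0.03,-0.05],[0,0,0],[0,0,0]]}'
python3 - <<'E'
from h import *
st(); need([347.6,147.6,2.5],[np.pi,0,np.radians(15.4)])
E
```

```text
time: 17.2
tool_pos: [344.0, 147.8, -0.1]
tcp_rot: [-3.141, 0.008, 0.27]
contact_force: [-8.9, -5.8, 58.6]
grip_width: 50.4
t 17.2 tcp [ 3.440e+02  1.478e+02 -1.000e-01] rpy [-3.141  0.008  0.27 ] F [-8.9 -5.8 58.6] w 50.4 q [ 0.2   0.47  2.18 -0.    0.5  -0.07]
units xyz [ 0.18 -0.01  0.13] ang [ 0.02 -0.07 -0.01] rows>= 1
```

```bash
python3 -m jog '{"xyz":[[0,0,0.12],[0.1,0,0.05]],"angular":[[0,-0.03,0],[0,-0.04,0]]}'
python3 - <<'E'
from h import *
st(); need([347.6,147.6,2.5],[np.pi,0,np.radians(15.4)])
E
```

```text
time: 17.4
tool_pos: [345.1, 147.9, 2.7]
tcp_rot: [3.14, 0.003, 0.27]
contact_force: [-0.4, -0.3, 0.2]
grip_width: 50.5
t 17.4 tcp [345.1 147.9   2.7] rpy [3.14e+00 3.00e-03 2.70e-01] F [-0.4 -0.3  0.2] w 50.5 q [ 0.2   0.46  2.17 -0.    0.51 -0.07]
units xyz [ 0.13 -0.01 -0.01] ang [ 0.02 -0.03 -0.02] rows>= 1
```

```bash
sed -i 's/3\.4\*nr/2.7*nr/g; s/BL=224.5/BL=225./' h.py; python3 -m jog '{"xyz":[[0,0,0],[0,0,0],[0,0,0],[0,0,0],[0,0,0],[0,0,0.2],[0,-0.3,0.8],[0,-0.6,1]],"angular":[[0,0,0],[0,0,0],[0,0,0],[0,0,0],[0,0,0],[0,0,0],[0,0,0],[-0.3,0,-0.3]]}' 1
python3 - <<'E'
from h import *
st(); bartip()
p,r,d=barpose([398.1,391.3,4],85.5,21.5)
print(d,p.round(1)); need(p-120*d+[0,0,14],r); print((p-120*d).round(1))
E
```

```text
time: 18.2
tool_pos: [342.1, 129.4, 41.6]
tcp_rot: [3.11, 0.019, 0.239]
contact_force: [-0.3, -0.0, -3.4]
grip_width: 25.7
t 18.2 tcp [342.1 129.4  41.6] rpy [3.11  0.019 0.239] F [-0.3 -0.  -3.4] w 25.7 q [ 0.18  0.37  2.15 -0.05  0.64 -0.02]
tip [288.6 347.8  31.8] yaw 103.7 alpha 1.8
[ 0.07299972  0.9275494  -0.36650123] [381.8 183.6  89. ]
units xyz [ 1.55 -2.86  5.27] ang [-3.27 -0.45 -2.97] rows>= 6
[373.   72.3 133. ]
```

```bash
python3 -m jog '{"xyz":[[0,-0.4,1],[0,-0.4,1],[0.2,-0.5,1],[0.35,-0.5,0.9],[0.35,-0.5,0.9],[0.35,-0.5,0.5],[0.3,-0.1,0]],"angular":[[-0.4,-0.07,0],[-0.48,-0.07,0],[-0.48,-0.07,-0.6],[-0.48,-0.06,-0.6],[-0.48,-0.06,-0.6],[-0.48,-0.06,-0.6],[-0.48,-0.06,-0.6]]}'
python3 - <<'E'
from h import *
st(); bartip()
p,r,d=barpose([398.1,391.3,4],85.5,21.5)
need(p-120*d+[0,0,14],r)
cv2.imwrite("pics/scene11.png",cv2.cvtColor(capture('scene'),cv2.COLOR_RGB2BGR))
crop('scene',130,200,330,350,4,'s11',cv2.imread('pics/scene11.png'))
E
```

```text
time: 18.9
tool_pos: [371.5, 67.2, 154.7]
tcp_rot: [2.751, 0.009, -0.101]
contact_force: [-0.0, 0.1, -3.4]
grip_width: 25.7
t 18.9 tcp [371.5  67.2 154.7] rpy [ 2.751  0.009 -0.101] F [-0.   0.1 -3.4] w 25.7 q [ 0.27  0.28  1.91 -0.4   1.13  0.58]
tip [391.5 273.3  66.6] yaw 84.4 alpha 22.4
units xyz [ 0.07  0.25 -0.39] ang [ 0.14 -0.1   0.21] rows>= 1
```

```bash
python3 - <<'E'
from h import *
print(proj('scene',[[397.3,315.6,31],[391.5,274.5,70.5],[391.5,274.5,60]]).round(1))
p,r,d=barpose([398.1,391.3,4],85.5,21.5)
need(p-34*d+[0,0,14],r)
E
```

```text
[[221.5 307.1]
 [230.8 287.3]
 [231.1 289.9]]
units xyz [ 0.33  4.21 -1.93] ang [ 0.16 -0.09  0.24] rows>= 5
```

```bash
python3 -m jog '{"xyz":[[0.07,0.6,-0.4],[0.07,0.8,-0.39],[0.07,0.8,-0.39],[0.06,0.8,-0.3]],"angular":[[0.03,-0.02,0.05],[0.03,-0.02,0.05],[0.03,-0.02,0.05],[0.03,-0.02,0.05]]}'
python3 - <<'E'
from h import *
st(); bartip()
p,r,d=barpose([398.1,391.3,4],85.5,21.5)
need(p-34*d+[0,0,14],r)
cv2.imwrite("pics/scene12.png",cv2.cvtColor(capture('scene'),cv2.COLOR_RGB2BGR))
crop('scene',180,240,280,330,7,'s12',cv2.imread('pics/scene12.png'))
E
```

```text
time: 19.35
tool_pos: [376.6, 129.0, 122.6]
tcp_rot: [2.766, 0.005, -0.08]
contact_force: [0.5, -1.5, -4.2]
grip_width: 25.6
t 19.35 tcp [376.6 129.  122.6] rpy [ 2.766  0.005 -0.08 ] F [ 0.5 -1.5 -4.2] w 25.6 q [ 0.4   0.38  1.87 -0.37  1.1   0.68]
tip [392.7 336.7  37.5] yaw 85.6 alpha 21.5
units xyz [ 0.14  1.15 -0.36] ang [-0.   -0.05  0.01] rows>= 2
```

```bash
python3 -m jog '{"xyz":[[0.07,0.6,-0.2],[0.07,0.6,-0.2],[0,0,0]],"angular":[[0,-0.02,0],[0,-0.02,0],[0,0,0]]}'
python3 - <<'E'
from h import *
st(); bartip()
p,r,d=barpose([398.1,391.3,4],85.5,21.5)
need(p-34*d+[0,0,14],r)
need(p-34*d,r)
E
```

```text
time: 19.7
tool_pos: [378.6, 156.6, 112.6]
tcp_rot: [2.769, 0.003, -0.077]
contact_force: [0.5, -0.3, -3.9]
grip_width: 25.7
t 19.7 tcp [378.6 156.6 112.6] rpy [ 2.769  0.003 -0.077] F [ 0.5 -0.3 -3.9] w 25.7 q [ 0.45  0.42  1.84 -0.36  1.11  0.72]
tip [394.2 364.6  28.1] yaw 85.7 alpha 21.4
units xyz [ 0.04 -0.23  0.14] ang [-0.03 -0.03 -0.02] rows>= 1
units xyz [ 0.04 -0.23 -0.56] ang [-0.03 -0.03 -0.02] rows>= 1
```

```bash
python3 -m jog '{"xyz":[[0.04,-0.2,-0.25],[0,0,-0.25],[0,0,0]],"angular":[[-0.03,-0.03,0],[0,0,0],[0,0,0]]}'
python3 - <<'E'
from h import *
st(); bartip()
p,r,d=barpose([398.1,391.3,4],85.5,21.5)
need(p-34*d,r);need(p,r)
cv2.imwrite("pics/scene13.png",cv2.cvtColor(capture('scene'),cv2.COLOR_RGB2BGR))
crop('scene',180,240,280,330,7,'s13',cv2.imread('pics/scene13.png'))
E
```

```text
time: 20.0
tool_pos: [379.2, 151.8, 101.8]
tcp_rot: [2.765, 0.0, -0.076]
contact_force: [-0.2, 0.6, -3.1]
grip_width: 25.7
t 20.0 tcp [379.2 151.8 101.8] rpy [ 2.765  0.    -0.076] F [-0.2  0.6 -3.1] w 25.7 q [ 0.44  0.43  1.86 -0.37  1.07  0.73]
tip [395.  359.4  16.6] yaw 85.7 alpha 21.6
units xyz [ 0.    0.01 -0.02] ang [ 0.01 -0.   -0.02] rows>= 1
units xyz [ 0.13  1.59 -0.64] ang [ 0.01 -0.   -0.02] rows>= 2
```

```bash
python3 -m jog '{"xyz":[[0.04,0.4,-0.2],[0.04,0.4,-0.16]],"angular":[[0,0,0],[0,0,0]]}'
python3 - <<'E'
from h import *
st(); bartip()
p,r,d=barpose([398.1,391.3,4],85.5,21.5)
need(p,r)
E
```

```text
time: 20.25
tool_pos: [381.2, 167.7, 95.0]
tcp_rot: [2.766, -0.001, -0.078]
contact_force: [0.2, 0.3, -1.7]
grip_width: 25.7
t 20.25 tcp [381.2 167.7  95. ] rpy [ 2.766e+00 -1.000e-03 -7.800e-02] F [ 0.2  0.3 -1.7] w 25.7 q [ 0.47  0.46  1.84 -0.36  1.08  0.76]
tip [397.6 375.4   9.9] yaw 85.5 alpha 21.5
units xyz [ 0.03  0.79 -0.3 ] ang [ 0.01  0.01 -0.  ] rows>= 1
```

```bash
python3 -m jog '{"xyz":[[0.02,0.4,-0.16],[0.02,0.4,-0.16]],"angular":[[0,0,0],[0,0,0]]}'
python3 - <<'E'
from h import *
st(); bartip()
p,r,d=barpose([398.1,391.3,4],85.5,21.5)
need(p,r)
cv2.imwrite("pics/scene14.png",cv2.cvtColor(capture('scene'),cv2.COLOR_RGB2BGR))
crop('scene',180,240,280,330,7,'s14',cv2.imread('pics/scene14.png'))
E
```

```text
time: 20.45
tool_pos: [382.4, 185.5, 88.2]
tcp_rot: [2.766, -0.002, -0.078]
contact_force: [0.1, 0.3, -3.9]
grip_width: 25.9
t 20.45 tcp [382.4 185.5  88.2] rpy [ 2.766e+00 -2.000e-03 -7.800e-02] F [ 0.1  0.3 -3.9] w 25.9 q [ 0.5   0.48  1.81 -0.36  1.08  0.79]
tip [398.9 393.1   3.1] yaw 85.5 alpha 21.5
units xyz [-0.03 -0.09  0.04] ang [ 0.    0.01 -0.  ] rows>= 1
```

```bash
python3 - <<'E'
from h import *
cv2.imwrite("pics/wrist14.png",cv2.cvtColor(capture('wrist'),cv2.COLOR_RGB2BGR))
o=bot.get_obs(); M=R.from_euler('xyz',o['tcp_rot']).as_matrix(); nr=-M[:,2]; d=np.cross(nr,M[:,0])
hs=o['tool_pos']-2.7*nr+45*d
print(proj('wrist',[hs+16*nr+s*13*M[:,0] for s in (-1,1)]).round(1), proj('wrist',[hs+6*nr+70*d+s*13*M[:,0] for s in (-1,1)]).round(1))
E
```

```text
[[258.2 186.3]
 [311.  186.2]] [[256.1  31.8]
 [312.8  31.7]]
```

```bash
cat >> h.py <<'E'
def lev(alpha,yaw,tipy,P=(394.6,346.4),F=(397.3,315.6)):
    # bar underside tangent to fulcrum bar; plan line through P at yaw; tip's y given
    a=np.radians(alpha); u=np.array([np.cos(np.radians(yaw)),np.sin(np.radians(yaw))])
    tip=np.array(P)+u*(tipy-P[1])/u[1]
    sF=(tip[1]-F[1])/u[1]
    zt=17+14/np.cos(a)-sF*np.tan(a)
    p,r,d=barpose([tip[0],tip[1],zt],yaw,alpha); return p,r
E
python3 - <<'E'
from h import *
st()
for a in (21.5,16,10,5,0,-2):
    p,r=lev(a,85.5,391.5); print(a,p.round(1),r.round(3),end=' '); need(p,r)
E
```

```text
t 20.55 tcp [382.4 185.8  87.9] rpy [ 2.766e+00 -1.000e-03 -7.700e-02] F [-1.  -0.9 -3.2] w 25.8 q [ 0.5   0.48  1.81 -0.36  1.08  0.79]
21.5 [381.8 183.8  87. ] [ 2.766  0.    -0.079] units xyz [-0.03 -0.1  -0.04] ang [ 0.    0.01 -0.01] rows>= 1
16 [381.2 176.6  74.3] [ 2.862  0.    -0.079] units xyz [-0.06 -0.46 -0.68] ang [ 0.92 -0.06 -0.01] rows>= 1
10 [380.8 171.1  59.5] [ 2.967  0.    -0.079] units xyz [-0.08 -0.74 -1.42] ang [ 1.91 -0.14 -0.01] rows>= 2
5 [380.6 168.3  46.7] [ 3.054  0.    -0.079] units xyz [-0.09 -0.88 -2.06] ang [ 2.74 -0.2  -0.01] rows>= 3
0 [380.5 167.2  33.7] [ 3.142  0.    -0.079] units xyz [-0.09 -0.93 -2.71] ang [ 3.57 -0.27 -0.01] rows>= 4
-2 [380.5 167.2  28.5] [-3.107  0.    -0.079] units xyz [-0.09 -0.93 -2.97] ang [ 3.91 -0.29 -0.01] rows>= 4
```

```bash
python3 -m jog '{"xyz":[[-0.03,-0.23,-0.34],[-0.03,-0.23,-0.34],[-0.01,-0.14,-0.37],[-0.01,-0.14,-0.37]],"angular":[[0.46,-0.03,0],[0.46,-0.03,0],[0.5,-0.04,0],[0.5,-0.04,0]]}'
python3 - <<'E'
from h import *
st();bartip()
for a in (10,5,0,-2):
    p,r=lev(a,85.5,391.5); need(p,r)
E
```

```text
time: 20.95
tool_pos: [383.5, 176.8, 59.9]
tcp_rot: [2.982, -0.009, -0.072]
contact_force: [-3.0, 9.1, 0.9]
grip_width: 25.7
t 20.95 tcp [383.5 176.8  59.9] rpy [ 2.982 -0.009 -0.072] F [-3.   9.1  0.9] w 25.7 q [ 0.36  0.44  1.95 -0.2   0.83  0.58]
tip [399.7 398.   21.5] yaw 85.8 alpha 9.1
units xyz [-0.13 -0.29 -0.02] ang [-0.14  0.09 -0.07] rows>= 1
units xyz [-0.15 -0.43 -0.66] ang [ 0.7   0.03 -0.06] rows>= 1
units xyz [-0.15 -0.48 -1.31] ang [ 1.53 -0.03 -0.06] rows>= 2
units xyz [-0.15 -0.48 -1.57] ang [ 1.86 -0.06 -0.06] rows>= 2
```

```bash
python3 -m jog '{"xyz":[[-0.05,-0.3,-0.3],[-0.05,-0.2,-0.34],[-0.03,-0.1,-0.34],[-0.03,-0.1,-0.34]],"angular":[[0.35,0,-0.02],[0.4,0,-0.02],[0.4,-0.02,-0.02],[0.4,-0.02,0]]}'
python3 - <<'E'
from h import *
st();bartip()
for a in (0,-2):
    p,r=lev(a,85.5,391.5); need(p,r)
cv2.imwrite("pics/scene15.png",cv2.cvtColor(capture('scene'),cv2.COLOR_RGB2BGR))
crop('scene',140,240,300,370,5,'s15',cv2.imread('pics/scene15.png'))
E
```

```text
time: 21.35
tool_pos: [385.9, 172.8, 36.7]
tcp_rot: [-3.113, -0.017, -0.079]
contact_force: [-3.7, 15.1, 5.9]
grip_width: 25.5
t 21.35 tcp [385.9 172.8  36.7] rpy [-3.113 -0.017 -0.079] F [-3.7 15.1  5.9] w 25.5 q [0.22 0.43 2.05 0.04 0.63 0.27]
tip [403.6 397.1  40.4] yaw 85.5 alpha -1.6
units xyz [-0.27 -0.28 -0.15] ang [-0.26  0.19  0.  ] rows>= 1
units xyz [-0.27 -0.28 -0.41] ang [0.08 0.16 0.01] rows>= 1
```

```bash
python3 -m jog '{"xyz":[[-0.1,-0.02,-0.2],[-0.05,0,-0.2],[0,0,-0.15]],"angular":[[0.05,0.05,0],[0,0.05,0],[0,0.05,0]]}'
python3 - <<'E'
from h import *
st();bartip()
for n in ('wrist','scene'): cv2.imwrite(f"pics/{n}16.png",cv2.cvtColor(capture(n),cv2.COLOR_RGB2BGR))
crop('scene',210,230,290,290,9,'s16',cv2.imread('pics/scene16.png'))
E
```

```text
time: 21.7
tool_pos: [385.8, 172.6, 28.5]
tcp_rot: [-3.105, -0.008, -0.077]
contact_force: [-4.2, -3.4, 15.4]
grip_width: 25.5
t 21.7 tcp [385.8 172.6  28.5] rpy [-3.105 -0.008 -0.077] F [-4.2 -3.4 15.4] w 25.5 q [0.21 0.45 2.06 0.06 0.62 0.24]
tip [403.  396.9  34.1] yaw 85.6 alpha -2.1
```

```bash
python3 -m jog '{"xyz":[[0.25,0,-0.05],[0.25,0,-0.05]],"angular":[[0,0,0.25],[0,0,0.25]]}'
python3 -c "
from h import *
st();bartip()"
```

```text
time: 22.0
tool_pos: [393.3, 172.2, 28.3]
tcp_rot: [-3.106, -0.004, -0.02]
contact_force: [-5.2, -0.7, 13.3]
grip_width: 25.5
t 22.0 tcp [393.3 172.2  28.3] rpy [-3.106 -0.004 -0.02 ] F [-5.2 -0.7 13.3] w 25.5 q [0.21 0.46 2.03 0.06 0.64 0.18]
tip [397.8 397.1  33.4] yaw 88.8 alpha -2.0
```

```bash
python3 -m jog '{"xyz":[[0.28,0,-0.05],[0.28,0,-0.05]],"angular":[[0,0,0.25],[0,0,0.25]]}'
python3 -c "
from h import *
st();bartip()
for n in ('wrist','scene'): cv2.imwrite(f'pics/{n}17.png',cv2.cvtColor(capture(n),cv2.COLOR_RGB2BGR))
crop('scene',140,230,300,350,5,'s17',cv2.imread('pics/scene17.png'))
"
```

```text
time: 22.2
tool_pos: [402.6, 172.2, 28.1]
tcp_rot: [-3.107, -0.0, 0.036]
contact_force: [-4.4, -0.3, 12.5]
grip_width: 26.1
t 22.2 tcp [402.6 172.2  28.1] rpy [-3.107 -0.     0.036] F [-4.4 -0.3 12.5] w 26.1 q [0.2  0.47 2.01 0.06 0.66 0.12]
tip [394.5 397.   33.2] yaw 92.1 alpha -2.0
```

```bash
python3 -m jog '{"xyz":[[0.28,0,-0.05],[0.25,0,-0.05]],"angular":[[0,0,0.2],[0,0,0.15]]}'
python3 -c "
from h import *
st();bartip()
for n in ('wrist','top'): cv2.imwrite(f'pics/{n}18.png',cv2.cvtColor(capture(n),cv2.COLOR_RGB2BGR))
crop('top',150,170,260,240,7,'t18',cv2.imread('pics/top18.png'))
"
```

```text
time: 22.5
tool_pos: [410.9, 172.5, 27.8]
tcp_rot: [-3.107, 0.004, 0.077]
contact_force: [-8.6, 2.0, 12.2]
grip_width: 26.1
t 22.5 tcp [410.9 172.5  27.8] rpy [-3.107  0.004  0.077] F [-8.6  2.  12.2] w 26.1 q [0.2  0.48 1.98 0.06 0.68 0.08]
tip [393.6 396.8  32.9] yaw 94.4 alpha -2.0
```

```bash
python3 -m jog '{"xyz":[[-0.05,0,0.1],[0,0,0.1],[0,0,0.05],[0,0,0]],"angular":[[0,0,0],[0,0,0],[0,0,0],[0,0,0]]}'
python3 -c "
from h import *
st();bartip()"
```

```text
time: 23.0
tool_pos: [410.3, 172.5, 32.0]
tcp_rot: [-3.109, 0.004, 0.082]
contact_force: [-1.0, -0.5, 4.1]
grip_width: 25.5
t 23.0 tcp [410.3 172.5  32. ] rpy [-3.109  0.004  0.082] F [-1.  -0.5  4.1] w 25.5 q [0.2  0.48 1.98 0.05 0.69 0.08]
tip [391.9 396.7  36.6] yaw 94.7 alpha -1.8
```

```bash
python3 -m jog '{"xyz":[[0,0,0],[0,0,0],[0,0,0],[0,0,0.3],[0,0,0.6],[0,0,1],[0,0,1],[0,-0.3,1],[0,-0.3,1],[0,-0.5,1]],"angular":[[0,0,0],[0,0,0],[0,0,0],[-0.05,0,0],[-0.07,0,0],[-0.07,0,0],[-0.07,0,0],[-0.06,0,0],[0,0,0],[0,0,0]]}' -0.1
python3 -m jog '{"xyz":[[0,-0.6,1],[0,-0.6,1],[0,-0.6,1],[0,0,0.5]],"angular":[[0,0,0],[0,0,0],[0,0,0],[0,0,0]]}'
python3 -c "
from h import *
st()
for n in ('wrist','scene'): cv2.imwrite(f'pics/{n}19.png',cv2.cvtColor(capture(n),cv2.COLOR_RGB2BGR))
crop('scene',140,220,300,370,5,'s19',cv2.imread('pics/scene19.png'))
"
```

```text
time: 24.0
tool_pos: [409.1, 150.0, 156.7]
tcp_rot: [3.137, 0.008, 0.083]
contact_force: [-0.2, -0.3, 0.2]
grip_width: 50.3
time: 24.4
tool_pos: [408.8, 112.0, 233.6]
tcp_rot: [3.135, 0.003, 0.082]
contact_force: [0.5, 0.2, -0.0]
grip_width: 50.3
t 24.4 tcp [408.8 112.  233.6] rpy [3.135e+00 3.000e-03 8.200e-02] F [ 0.5  0.2 -0. ] w 50.3 q [ 0.09  0.15  1.76 -0.01  1.23  0.01]
```

```bash
python3 -m jog '{"xyz":[[0.15,-0.6,0],[0.15,-0.6,0],[0.15,-0.6,0],[0.15,-0.5,0],[0.15,-0.5,0],[0.15,-0.5,0],[0.15,-0.5,0],[0.15,-0.5,0],[0.15,-0.5,0],[0.15,-0.5,0]],"angular":[[0,0,1],[0,0,1],[0,0,1],[0,0,1],[0,0,1],[0,0,1],[0,0,1],[0,0,1],[0,0,1],[0,0,1]]}' -0.05
python3 -m jog '{"xyz":[[0.1,-0.3,0],[0.1,-0.3,-0.5],[0.1,-0.3,-1],[0.1,-0.3,-1],[0,-0.2,-1]],"angular":[[0,0,1],[0,0,1],[0,0,1],[0,0,1],[0,0,0.4]]}'
python3 -c "
from h import *
st();need([446.5,-18.6,60],[np.pi,0,1.592])
cv2.imwrite(f'pics/w20.png',cv2.cvtColor(capture('wrist'),cv2.COLOR_RGB2BGR))
"
```

```text
time: 25.5
tool_pos: [435.0, 6.0, 227.9]
tcp_rot: [-3.141, 0.009, 1.175]
contact_force: [0.2, 0.7, 0.1]
grip_width: 48.1
time: 26.0
tool_pos: [443.1, -22.6, 155.3]
tcp_rot: [3.141, 0.01, 1.658]
contact_force: [0.3, -0.0, -0.3]
grip_width: 48.2
t 26.0 tcp [443.1 -22.6 155.3] rpy [3.141 0.01  1.658] F [ 0.3 -0.  -0.3] w 48.2 q [-0.22  0.27  1.84 -0.01  1.02 -1.87]
units xyz [ 0.17  0.2  -4.76] ang [ 0.1   0.01 -0.63] rows>= 5
```

```bash
python3 -c "
from h import *
crop('wrist',190,60,330,250,4,'w20b',cv2.imread('pics/w20.png'))
"
python3 -c "
from h import *
W=lambda p,z:unproj('wrist',[(190+a/4,60+b/4) for a,b in p],z).round(1)
for nm,h,n in (('s2',[(361,500),(478,500),(355,647),(470,652)],[(392,12),(517,18)]),('s1',[(64,577),(158,577),(70,718),(160,718)],[(57,98),(182,100)])):
  H=W(h,30);N=W(n,12);d=(N.mean(0)-H.mean(0))[:2]
  print(nm,H.tolist(),H.mean(0),N.mean(0),np.hypot(*d),np.degrees(np.arctan2(d[1],d[0])))
need([446,-21,5],[np.pi,0,1.592])
"
```

```text
s2 [[422.3, -30.4, 30.0], [419.8, -2.6, 30.0], [459.3, -28.8, 30.0], [458.0, -0.4, 30.0]] [439.85 -15.55  30.  ] [312.1 -18.6  12. ] 127.78640381511642 -178.6323370979896
s1 [[447.7, -101.0, 30.0], [445.7, -78.1, 30.0], [484.5, -98.9, 30.0], [482.5, -76.3, 30.0]] [465.1   -88.575  30.   ] [336.45 -94.3   12.  ] 128.7773199169792 -177.45198546825313
units xyz [ 0.25  0.08 -7.36] ang [ 0.08 -0.05 -0.64] rows>= 8
```

```bash
python3 -m jog '{"xyz":[[0,0.08,-1],[0,0.08,-1],[0,0.08,-1],[0,0.05,-1],[0,0.05,-1]],"angular":[[0.02,0,-0.13],[0.02,0,-0.13],[0.02,0,-0.13],[0.02,0,-0.13],[0.02,0,-0.13]]}'
python3 -c "
from h import *
st();need([441,-16.5,5],[np.pi,0,1.594])
cv2.imwrite(f'pics/w21.png',cv2.cvtColor(capture('wrist'),cv2.COLOR_RGB2BGR))
"
```

```text
time: 26.55
tool_pos: [440.7, -14.3, 50.0]
tcp_rot: [-3.137, -0.002, 1.583]
contact_force: [-0.5, 0.4, 0.1]
grip_width: 47.8
t 26.55 tcp [440.7 -14.3  50. ] rpy [-3.137e+00 -2.000e-03  1.583e+00] F [-0.5  0.4  0.1] w 47.8 q [-0.21  0.44  1.97  0.    0.74 -1.79]
units xyz [ 0.02 -0.11 -2.25] ang [-0.01 -0.05  0.1 ] rows>= 3
```

```bash
python3 -c "
from h import *
print(unproj('wrist',[(263,220),(306,219),(263,275),(306,275)],30).round(1).tolist(), unproj('wrist',[(258,35),(304,35)],12).round(1).tolist())
"
```

```text
[[420.5, -28.4, 30.0], [419.6, -1.8, 30.0], [458.3, -28.8, 30.0], [458.1, -0.7, 30.0]] [[313.9, -31.5, 12.0], [313.6, -4.9, 12.0]]
```

```bash
python3 -m jog '{"xyz":[[0,0,-0.8],[0,0,-0.8],[0,0,-0.5],[0,0,-0.1]],"angular":[[0,-0.02,0.03],[0,-0.02,0.03],[0,0,0],[0,0,0]]}'
python3 -m jog '{"xyz":[[0,0,0],[0,0,0],[0,0,0],[0,0,0],[0,0,0.3],[0,0,0.6],[0,0,0.6],[0,0,0.6]],"angular":[[0,0,0],[0,0,0],[0,0,0],[0,0,0],[0,0,0],[0,0,0],[0,0,0],[0,0,0]]}' 1
python3 -c "
from h import *
st()"
```

```text
time: 27.0
tool_pos: [438.6, -12.7, 2.8]
tcp_rot: [-3.134, -0.003, 1.588]
contact_force: [-0.1, -0.7, -0.1]
grip_width: 48.1
time: 27.8
tool_pos: [438.9, -12.7, 48.6]
tcp_rot: [-3.135, -0.003, 1.587]
contact_force: [1.7, -0.1, -0.6]
grip_width: 30.2
t 27.8 tcp [438.9 -12.7  48.6] rpy [-3.135e+00 -3.000e-03  1.587e+00] F [ 1.7 -0.1 -0.6] w 30.2 q [-0.2   0.44  1.97  0.    0.74 -1.79]
```

```bash
python3 -c "
from h import *
print(unproj('top',[(60+445/4,130+95/4)],68).round(0), unproj('top',[(60+333/4,130+172/4)],62).round(0))
print(unproj('scene',[(140+155/5,220+205/5)],68).round(0), unproj('scene',[(140+150/5,220+343/5)],62).round(0))
"
```

```text
[[586. 271.  68.]] [[528. 354.  62.]]
[[589. 272.  68.]] [[535. 348.  62.]]
```

```bash
python3 -m jog '{"xyz":[[0,0,1],[0,0,1],[0,0,1],[0,0,1],[0,0.2,0.8],[0,0.3,0.5],[0,0.5,0.3],[-0.2,0.5,0.2],[-0.4,0.6,0],[-0.4,0.6,0]],"angular":[[0,0,-0.7],[0,0,-1],[0,0,-1],[0,0,-1],[0,0,-1],[0,0,-1],[0,0,-1],[0,0,-1],[0,0,-1],[0,0,-1]]}'
python3 -m jog '{"xyz":[[-0.6,0.8,0],[-0.7,0.9,0],[-0.7,1,0],[-0.7,1,0],[-0.7,1,0],[-0.5,1,0]],"angular":[[0,0,-1],[0,0,-1],[0,0,-1],[0,0,-1],[0,0,-0.6],[0,0,0]]}'
python3 -c "
from h import *
st();need([345,150,150],[np.pi,0,0.09])
for n in ('wrist','scene'): cv2.imwrite(f'pics/{n}22.png',cv2.cvtColor(capture(n),cv2.COLOR_RGB2BGR))
"
```

```text
time: 28.8
tool_pos: [418.5, 41.8, 177.3]
tcp_rot: [3.141, -0.009, 0.528]
contact_force: [-0.8, 0.6, -0.7]
grip_width: 30.2
time: 29.4
tool_pos: [336.3, 158.6, 180.6]
tcp_rot: [3.14, -0.012, 0.019]
contact_force: [0.2, -0.9, 0.2]
grip_width: 29.9
t 29.4 tcp [336.3 158.6 180.6] rpy [ 3.14  -0.012  0.019] F [ 0.2 -0.9  0.2] w 29.9 q [ 0.24  0.11  1.98 -0.    1.04  0.22]
units xyz [ 0.44 -0.43 -1.53] ang [0.01 0.12 0.68] rows>= 2
```

```bash
python3 -m jog '{"xyz":[[0.05,1,1],[0.05,1,1],[0.05,0.5,0.6]],"angular":[[0,0.04,0.23],[0,0.04,0.23],[0,0.04,0.2]]}'
python3 -c "
from h import *
st()
for n in ('wrist',): cv2.imwrite(f'pics/{n}23.png',cv2.cvtColor(capture(n),cv2.COLOR_RGB2BGR))
"
```

```text
time: 29.8
tool_pos: [337.5, 208.8, 234.0]
tcp_rot: [3.139, 0.004, 0.096]
contact_force: [0.5, -0.3, -0.1]
grip_width: 29.6
t 29.8 tcp [337.5 208.8 234. ] rpy [3.139 0.004 0.096] F [ 0.5 -0.3 -0.1] w 29.6 q [ 0.36  0.1   1.82 -0.    1.22  0.27]
```

```bash
python3 -c "
from h import *
crop('wrist',300,0,450,100,5,'w23',cv2.imread('pics/wrist23.png'))
"
python3 -c "
from h import *
p=[(426.4,31.5),(404.4,30),(382.4,29.4),(361.4,28.4),(339.4,27),(318.4,24)]
P=unproj('wrist',p,76.7);print(P.round(1).tolist())
yy=np.array([-70,-50,-30,-10,10,30.])
ax=np.polyfit(yy,P[:,0],1);ay=np.polyfit(yy,P[:,1],1);print(ax,ay,np.degrees(np.arctan2(-ax[0]*0+ay[0],ax[0])))
S=unproj('wrist',[(387.4,50.6),(404,50.6)],17);print('skid R',S.round(1).tolist())
print('pred skid R +-: ',[ (np.polyval(ax,v)).round(1) for v in (-53,-73,53,73)],[np.polyval(ay,v).round(1) for v in (-63,63)])
"
```

```text
[[456.2, 378.7, 76.7], [435.4, 378.0, 76.7], [414.7, 376.5, 76.7], [395.0, 375.4, 76.7], [374.3, 374.6, 76.7], [354.4, 375.2, 76.7]]
[ -1.0176847  384.62354587] [-4.12183826e-02  3.75589192e+02] -177.68066744191646
skid R [[440.1, 373.3, 17.0], [458.8, 375.1, 17.0]]
pred skid R +-:  [np.float64(438.6), np.float64(458.9), np.float64(330.7), np.float64(310.3)] [np.float64(378.2), np.float64(373.0)]
```

```bash
python3 -c "
from h import *
o=bot.get_obs(); t=o['tool_pos']
Q=unproj('wrist',[(247.5,10),(312.5,9)],t[2]-2.8+12);print(Q.round(1).tolist(), (Q.mean(0)-t).round(1))
Q=unproj('wrist',[(257,250),(314,250)],t[2]-2.8+30);print((Q.mean(0)-t).round(1))
"
```

```text
[[310.8, 329.6, 244.7], [338.9, 332.7, 244.7]] [-13.8 121.3   9.2]
[-1.3 16.9 27.2]
```

```bash
python3 -c "
from h import *
need([326.3,226,20],[np.pi,0,0.03])
"
```

```text
units xyz [ -0.62   0.81 -10.78] ang [ 0.01 -0.01 -0.64] rows>= 11
```

```bash
python3 -m jog '{"xyz":[[-0.07,0.08,-1],[-0.07,0.08,-1],[-0.07,0.08,-1],[-0.07,0.08,-1],[-0.07,0.08,-1],[-0.07,0.08,-1],[-0.07,0.08,-1],[-0.07,0.08,-1],[-0.07,0.08,-1],[0,0.08,-1]],"angular":[[0,0,-0.06],[0,0,-0.06],[0,0,-0.06],[0,0,-0.06],[0,0,-0.06],[0,0,-0.06],[0,0,-0.06],[0,0,-0.06],[0,0,-0.06],[0,0,-0.06]]}'
python3 -c "
from h import *
st();need([326.3,226,4],[np.pi,0,0.03])
cv2.imwrite('pics/scene24.png',cv2.cvtColor(capture('scene'),cv2.COLOR_RGB2BGR));crop('scene',150,230,310,350,5,'s24',cv2.imread('pics/scene24.png'))
"
```

```text
time: 30.85
tool_pos: [329.5, 219.5, 31.4]
tcp_rot: [3.141, -0.011, 0.028]
contact_force: [0.4, -0.5, -0.8]
grip_width: 29.8
t 30.85 tcp [329.5 219.5  31.4] rpy [ 3.141 -0.011  0.028] F [ 0.4 -0.5 -0.8] w 29.8 q [ 0.4   0.42  2.11 -0.01  0.61  0.38]
units xyz [-0.16  0.32 -1.37] ang [0.   0.1  0.02] rows>= 2
```

```bash
python3 -m jog '{"xyz":[[-0.1,0,-0.7],[-0.06,0,-0.55],[0,0,-0.1]],"angular":[[0,0.05,0],[0,0.05,0.02],[0,0,0]]}'
python3 -c "
from h import *
st();need([324.3,273,4],[np.pi,0,0.03])
cv2.imwrite('pics/scene25.png',cv2.cvtColor(capture('scene'),cv2.COLOR_RGB2BGR));crop('scene',200,270,280,340,9,'s25',cv2.imread('pics/scene25.png'))
"
```

```text
time: 31.2
tool_pos: [325.3, 217.7, 2.7]
tcp_rot: [3.14, 0.004, 0.029]
contact_force: [-9.8, 4.8, 43.9]
grip_width: 30.1
t 31.2 tcp [325.3 217.7   2.7] rpy [3.14  0.004 0.029] F [-9.8  4.8 43.9] w 30.1 q [ 0.39  0.48  2.13 -0.    0.53  0.37]
units xyz [-0.05  2.76  0.07] ang [ 0.02 -0.04  0.01] rows>= 3
```

```bash
python3 -m jog '{"xyz":[[0,0,0.08],[0,0,0]],"angular":[[0,0,0],[0,0,0]]}'
python3 -c "
from h import *
st()
print(unproj('scene',[(247.8,333.9),(237.8,328.9)],12).round(1).tolist())
cv2.imwrite('pics/wrist25.png',cv2.cvtColor(capture('wrist'),cv2.COLOR_RGB2BGR));crop('wrist',140,0,440,200,2,'w25',cv2.imread('pics/wrist25.png'))
"
```

```text
time: 31.45
tool_pos: [326.3, 217.4, 5.3]
tcp_rot: [3.14, 0.002, 0.029]
contact_force: [-0.8, 0.6, -1.1]
grip_width: 29.9
t 31.45 tcp [326.3 217.4   5.3] rpy [3.14e+00 2.00e-03 2.90e-02] F [-0.8  0.6 -1.1] w 29.9 q [ 0.39  0.47  2.13 -0.    0.54  0.36]
[[301.0, 343.4, 12.0], [331.5, 342.5, 12.0]]
```

```bash
python3 -m jog '{"xyz":[[-0.03,0.6,-0.06],[-0.03,0.6,0],[-0.03,0.5,0]],"angular":[[0,0,0],[0,0,0],[0,0,0]]}'
python3 -c "
from h import *
st()"
```

```text
time: 31.8
tool_pos: [324.8, 252.9, 4.0]
tcp_rot: [3.14, 0.002, 0.026]
contact_force: [0.4, 0.6, -0.8]
grip_width: 29.6
t 31.8 tcp [324.8 252.9   4. ] rpy [3.14e+00 2.00e-03 2.60e-02] F [ 0.4  0.6 -0.8] w 29.6 q [ 0.48  0.5   2.08 -0.    0.57  0.45]
```

```bash
python3 -m jog '{"xyz":[[-0.02,0.4,0],[-0.02,0.4,0],[0,0.2,0]],"angular":[[0,0,0],[0,0,0],[0,0,0]]}'
python3 -c "
from h import *
st()
cv2.imwrite('pics/scene26.png',cv2.cvtColor(capture('scene'),cv2.COLOR_RGB2BGR));crop('scene',190,260,290,350,7,'s26',cv2.imread('pics/scene26.png'))
"
```

```text
time: 32.1
tool_pos: [323.5, 276.4, 3.7]
tcp_rot: [3.14, 0.002, 0.029]
contact_force: [-1.0, -0.7, -0.7]
grip_width: 30.1
t 32.1 tcp [323.5 276.4   3.7] rpy [3.14e+00 2.00e-03 2.90e-02] F [-1.  -0.7 -0.7] w 30.1 q [ 0.53  0.51  2.04 -0.    0.59  0.5 ]
```

```bash
python3 -m jog '{"xyz":[[0,0,0],[0,0,0],[0,0,0],[0,0,0.4],[0,0,0.8],[0,0,1],[0,-0.3,1],[0.1,-0.6,1],[0.2,-0.8,1],[0.2,-0.8,1]],"angular":[[0,0,0],[0,0,0],[0,0,0],[0,0,0],[0,0,0],[0,0,0],[0,0,0],[0,0,0],[0,0,0],[0,0,0]]}' -0.1
python3 -m jog '{"xyz":[[0.3,-0.8,1],[0.3,-0.8,1],[0.3,-0.6,1],[0.3,0,1]],"angular":[[0,0,0],[0,0,0],[0,0,0],[0,0,0]]}'
python3 -c "
from h import *
st()
cv2.imwrite('pics/wrist27.png',cv2.cvtColor(capture('wrist'),cv2.COLOR_RGB2BGR));crop('wrist',200,0,420,150,3,'w27',cv2.imread('pics/wrist27.png'))
"
```

```text
time: 33.15
tool_pos: [331.5, 223.5, 133.1]
tcp_rot: [3.138, 0.006, 0.03]
contact_force: [0.6, 0.6, -0.4]
grip_width: 50.4
time: 33.55
tool_pos: [354.6, 175.0, 219.0]
tcp_rot: [3.138, 0.004, 0.027]
contact_force: [0.2, -0.2, -0.1]
grip_width: 50.3
t 33.55 tcp [354.6 175.  219. ] rpy [3.138 0.004 0.027] F [ 0.2 -0.2 -0.1] w 50.3 q [ 0.27  0.11  1.85 -0.    1.18  0.24]
```

```bash
python3 -c "
from h import *
print('heel front',unproj('wrist',[(246,84.3),(272,84.3)],30).round(1).tolist())
print('skid fronts',unproj('wrist',[(245.7,3),(266,4),(369.3,1),(388.3,1)],17).round(1).tolist())
"
```

```text
heel front [[312.9, 289.2, 30.0], [341.2, 289.9, 30.0]]
skid fronts [[311.9, 369.9, 17.0], [333.3, 369.6, 17.0], [441.8, 375.2, 17.0], [461.7, 375.7, 17.0]]
```

```bash
python3 -m jog '{"xyz":[[0.35,-0.9,0],[0.35,-0.9,0],[0.35,-0.9,0],[0.35,-0.9,0],[0.35,-0.9,0],[0.35,-0.9,0],[0.35,-0.9,0],[0.35,-0.9,0],[0.35,-0.9,0],[0.35,-0.9,0]],"angular":[[0,0,1],[0,0,1],[0,0,1],[0,0,1],[0,0,1],[0,0,1],[0,0,1],[0,0,1],[0,0,1],[0,0,1]]}' -0.05
python3 -m jog '{"xyz":[[0.35,-0.9,0],[0.35,-0.9,0],[0.35,-0.9,-0.3],[0.3,-0.5,-0.7],[0.3,-0.2,-1]],"angular":[[0,0,1],[0,0,1],[0,0,1],[0,0,1],[0,0,1]]}'
python3 -c "
from h import *
st()
cv2.imwrite('pics/wrist28.png',cv2.cvtColor(capture('wrist'),cv2.COLOR_RGB2BGR));crop('wrist',150,20,400,250,3,'w28',cv2.imread('pics/wrist28.png'))
"
```

```text
time: 34.6
tool_pos: [426.0, -10.6, 226.9]
tcp_rot: [3.14, -0.009, 1.115]
contact_force: [1.0, -0.2, -0.4]
grip_width: 47.8
time: 35.1
tool_pos: [459.8, -83.8, 189.4]
tcp_rot: [3.134, -0.006, 1.657]
contact_force: [-0.6, 1.1, -0.9]
grip_width: 48.3
t 35.1 tcp [459.8 -83.8 189.4] rpy [ 3.134 -0.006  1.657] F [-0.6  1.1 -0.9] w 48.3 q [-0.35  0.27  1.74  0.01  1.13 -2.01]
```

```bash
python3 -c "
from h import *
W=lambda p,z:unproj('wrist',[(150+a/3,20+b/3) for a,b in p],z).round(1)
H=W([(355,495),(430,496),(352,594),(429,594)],30);N=W([(358,166),(440,166)],12);d=(N.mean(0)-H.mean(0))[:2]
print(H.tolist(),H.mean(0),N.mean(0),np.hypot(*d),np.degrees(np.arctan2(d[1],d[0])))
print('cup base/top edge',W([(100,570),(215,650)],0).tolist(),W([(185,650)],80).tolist(),'stack',W([(640,620),(622,665)],30).tolist())
need([464,-88,75],[np.pi,0,1.614])
"
python3 -c "
from h import *
crop('top',270,130,360,200,8,'t0c',cv2.imread('pics/top0.png'))
crop('scene',220,120,300,240,6,'s0c',cv2.imread('pics/scene19.png'))"
```

```text
[[449.2, -101.6, 30.0], [447.2, -74.9, 30.0], [486.3, -99.9, 30.0], [483.8, -71.7, 30.0]] [466.625 -87.025  30.   ] [337.9 -95.7  12. ] 129.0169804715643 -176.1445681100074
cup base/top edge [[495.0, -201.5, 0.0], [525.3, -154.8, 0.0]] [[492.8, -149.9, 80.0]] stack [[487.1, 7.7, 30.0], [505.6, 3.9, 30.0]]
units xyz [ 0.26 -0.22 -5.55] ang [-0.08  0.03 -0.46] rows>= 6
```

```bash
python3 -m jog '{"xyz":[[-0.4,-0.05,-0.8],[-0.4,-0.05,-0.9],[-0.4,-0.05,-0.9],[-0.4,-0.05,-0.9],[-0.3,-0.05,-0.9],[-0.1,-0.05,-0.9]],"angular":[[-0.02,0,-0.05],[-0.02,0,-0.05],[-0.02,0,-0.05],[-0.02,0,0],[0,0,0],[0,0,0]]}'
python3 -c "
from h import *
st();need([418,-90.3,4.5],[np.pi,0,1.636])
cv2.imwrite('pics/w29.png',cv2.cvtColor(capture('wrist'),cv2.COLOR_RGB2BGR))
"
```

```text
time: 35.75
tool_pos: [416.5, -89.1, 80.6]
tcp_rot: [3.136, 0.001, 1.632]
contact_force: [0.9, 0.4, -0.5]
grip_width: 48.6
t 35.75 tcp [416.5 -89.1  80.6] rpy [3.136e+00 1.000e-03 1.632e+00] F [ 0.9  0.4 -0.5] w 48.6 q [-0.39  0.36  1.98  0.    0.79 -2.03]
units xyz [ 0.07 -0.06 -3.8 ] ang [0.01 0.05 0.04] rows>= 4
```

```bash
python3 -m jog '{"xyz":[[0.02,-0.02,-0.9],[0.02,-0.02,-0.9],[0.02,-0.02,-0.9],[0.02,0,-0.85],[0,0,-0.05]],"angular":[[0,0.01,0.01],[0,0.01,0.01],[0,0,0],[0,0,0],[0,0,0]]}'
python3 -c "
from h import *
st()"
```

```text
time: 36.3
tool_pos: [417.2, -89.4, 7.8]
tcp_rot: [3.141, -0.0, 1.625]
contact_force: [-0.7, -0.5, 1.2]
grip_width: 48.1
t 36.3 tcp [417.2 -89.4   7.8] rpy [ 3.141 -0.     1.625] F [-0.7 -0.5  1.2] w 48.1 q [-0.39  0.5   2.04  0.    0.6  -2.02]
```

```bash
python3 -m jog '{"xyz":[[0,0,-0.2],[0,0,0],[0,0,0],[0,0,0],[0,0,0],[-0.5,0,0.05],[-0.6,0,0],[-0.6,0,0],[-0.6,0,0],[-0.2,0,0]],"angular":[[0,0,0],[0,0,0],[0,0,0],[0,0,0],[0,0,0],[0,0,0],[0,0,0],[0,0,0],[0,0,0],[0,0,0]]}' 1
python3 -m jog '{"xyz":[[0,0,0],[0,0,0],[0,0,0.4],[0.4,0,1],[0.5,0,1],[0.5,0,0.6],[0.5,0,0]],"angular":[[0,0,0],[0,0,0],[0,0,0],[0,0,0],[0,0,0],[0,0,0],[0,0,0]]}' -0.05
python3 -c "
from h import *
st()
cv2.imwrite('pics/w30.png',cv2.cvtColor(capture('wrist'),cv2.COLOR_RGB2BGR))
"
```

```text
time: 37.3
tool_pos: [363.7, -89.1, 8.4]
tcp_rot: [3.138, 0.001, 1.624]
contact_force: [0.1, -0.4, -1.1]
grip_width: 29.3
time: 38.0
tool_pos: [402.5, -89.1, 72.9]
tcp_rot: [3.137, 0.001, 1.623]
contact_force: [1.4, 0.0, -0.7]
grip_width: 47.9
t 38.0 tcp [402.5 -89.1  72.9] rpy [3.137e+00 1.000e-03 1.623e+00] F [ 1.4  0.  -0.7] w 47.9 q [-0.4   0.35  2.03  0.    0.76 -2.03]
```

```bash
python3 -c "
from h import *
H=unproj('wrist',[(269,221),(307,220),(269,269),(307,268)],30);N=unproj('wrist',[(266,56),(309,55)],12)
d=(N.mean(0)-H.mean(0))[:2]
print(H.round(1).tolist(),H.mean(0),N.mean(0),np.hypot(*d),np.degrees(np.arctan2(d[1],d[0])))
h=H.mean(0)
need([h[0]+1,h[1],10],[np.pi,0,1.628])
"
```

```text
[[395.7, -102.0, 30.0], [393.6, -75.2, 30.0], [433.4, -100.7, 30.0], [431.1, -72.5, 30.0]] [413.44934832 -87.57890948  30.        ] [285.99869872 -94.61115722  12.        ] 127.64450866241376 -176.84183659324233
units xyz [ 0.52  0.09 -3.12] ang [0.01 0.05 0.05] rows>= 4
```

```bash
python3 -m jog '{"xyz":[[0.15,0.03,-0.8],[0.15,0.03,-0.8],[0.15,0.03,-0.8],[0.05,0,-0.65]],"angular":[[0,0.01,0.01],[0,0.01,0.01],[0,0.01,0.01],[0,0.01,0.01]]}'
python3 -c "
from h import *
st()"
```

```text
time: 38.45
tool_pos: [415.8, -87.5, 9.4]
tcp_rot: [3.138, 0.003, 1.628]
contact_force: [-0.4, -0.4, 0.2]
grip_width: 48.0
t 38.45 tcp [415.8 -87.5   9.4] rpy [3.138e+00 3.000e-03 1.628e+00] F [-0.4 -0.4  0.2] w 48.0 q [-0.39  0.5   2.05 -0.    0.59 -2.01]
```

```bash
python3 -m jog '{"xyz":[[0,0,0],[0,0,0],[0,0,0],[0,0,0],[0,0,0],[0,0,0.4],[0,0,0.8],[0,0,1],[0,0,1],[0,0,1]],"angular":[[0,0,0],[0,0,0],[0,0,0],[0,0,0],[0,0,0],[0,0,0],[0,0,0],[0,0,0],[0,0,0],[0,0,0]]}' 1
python3 -c "
from h import *
st()
a=[(60+510/4,130+108/4),(60+606/4,130+125/4),(60+497/4,130+175/4),(60+595/4,130+218/4)]
for z in (40,60): print(z,unproj('top',a,z).round(0).tolist())
im=cv2.imread('pics/scene19.png'); crop('scene',180,225,225,285,10,'s19s',im)
"
```

```text
time: 39.45
tool_pos: [412.7, -86.3, 95.9]
tcp_rot: [-3.139, -0.001, 1.628]
contact_force: [0.3, 0.6, -1.0]
grip_width: 29.9
t 39.45 tcp [412.7 -86.3  95.9] rpy [-3.139e+00 -1.000e-03  1.628e+00] F [ 0.3  0.6 -1. ] w 29.9 q [-0.39  0.33  1.97 -0.    0.84 -2.02]
40 [[584.0, 228.0, 40.0], [570.0, 154.0, 40.0], [531.0, 236.0, 40.0], [498.0, 161.0, 40.0]]
60 [[578.0, 224.0, 60.0], [565.0, 151.0, 60.0], [526.0, 232.0, 60.0], [493.0, 158.0, 60.0]]
```

```bash
python3 -c "
from h import *
crop('top',180,150,220,190,15,'t0s',cv2.imread('pics/top0.png'))
def tri(a,b):
    best=None
    for z in np.arange(0,120,2.5):
        A=unproj('top',[a],z)[0];B=unproj('scene',[b],z)[0];e=np.linalg.norm(A-B)
        if best is None or e<best[0]: best=(e,z,A.round(0),B.round(0))
    return best
for a,b in (((60+510/4,130+108/4),(188,245.5)),((60+497/4,130+158/4),(197,253)),((60+595/4,130+180/4),(215.5,239.5))): print(tri(a,b))
print(tri((60+445/4,130+95/4),(140+155/5,220+205/5)), tri((60+333/4,130+172/4),(170,220+343/5)))
"
```

```text
(np.float64(2.237652480278569), np.float64(90.0), array([570., 217.,  90.]), array([567., 218.,  90.]))
(np.float64(1.6369415363881825), np.float64(85.0), array([533., 227.,  85.]), array([532., 226.,  85.]))
(np.float64(1.906510692726978), np.float64(82.5), array([517., 155.,  82.]), array([518., 156.,  82.]))
(np.float64(3.1341894062118993), np.float64(67.5), array([586., 271.,  68.]), array([589., 272.,  68.])) (np.float64(3.302406915755755), np.float64(70.0), array([526., 352.,  70.]), array([529., 353.,  70.]))
```

```bash
cat >> h.py <<'E'
def shpose(nose,yawdeg,alpha,L=132.,h=9.4):
    y=np.radians(yawdeg);a=np.radians(alpha)
    d=np.array([np.cos(y)*np.cos(a),np.sin(y)*np.cos(a),-np.sin(a)]); nr=np.array([np.cos(y)*np.sin(a),np.sin(y)*np.sin(a),np.cos(a)])
    x=np.array([np.sin(y),-np.cos(y),0]); M=np.c_[x,np.cross(-nr,x),-nr]
    return np.array(nose)-L*d+h*nr, R.from_matrix(M).as_euler('xyz')
E
python3 -c "
from h import *
need([457,215,150],[np.pi,0,.046])
for n,a in (([451,350,60],9),([451,350,3],9),([449.5,372,1.5],9),([448.8,400,1],8),([448.6,405,0],0)):
    p,r=shpose(n,92.5,a); print(p.round(1),r.round(3))
"
```

```text
units xyz [ 2.21 15.06  2.71] ang [ -0.03  -0.02 -15.11] rows>= 16
[456.6 221.2  89.9] [2.985 0.    0.044]
[456.6 221.2  32.9] [2.985 0.    0.044]
[455.1 243.2  31.4] [2.985 0.    0.044]
[454.4 270.7  28.7] [3.002 0.    0.044]
[454.4 273.1   9.4] [3.142 0.    0.044]
```

```bash
python3 -m jog '{"xyz":[[0.15,0.6,0.7],[0.15,0.9,0.7],[0.15,0.95,0.6],[0.15,0.95,0.4],[0.15,0.95,0.3],[0.15,0.95,0],[0.15,0.95,0],[0.15,0.95,0],[0.15,0.95,0],[0.15,0.95,0]],"angular":[[0,0,-0.95],[0,0,-0.95],[0,0,-0.95],[0,0,-0.95],[0,0,-0.95],[0,0,-0.95],[0,0,-0.95],[0,0,-0.95],[0,0,-0.95],[0,0,-0.95]]}'
python3 -m jog '{"xyz":[[0.15,0.95,0],[0.15,0.95,0],[0.15,0.95,0],[0.15,0.95,0],[0.15,0.95,0],[0.1,0.95,0]],"angular":[[-0.3,0,-0.95],[-0.3,0,-0.95],[-0.3,0,-0.95],[-0.3,0,-0.95],[-0.3,0,-0.95],[0,0,-0.8]]}'
python3 -c "
from h import *
st()
p,r=shpose([451,350,40],92.5,9);need(p,r)
cv2.imwrite('pics/wrist31.png',cv2.cvtColor(capture('wrist'),cv2.COLOR_RGB2BGR))
"
```

```text
time: 40.45
tool_pos: [444.1, 100.2, 164.6]
tcp_rot: [3.129, -0.004, 0.59]
contact_force: [1.0, 0.1, -1.1]
grip_width: 29.8
time: 41.05
tool_pos: [460.0, 218.6, 170.3]
tcp_rot: [2.974, 0.041, -0.022]
contact_force: [0.5, 0.7, -0.7]
grip_width: 29.9
t 41.05 tcp [460.  218.6 170.3] rpy [ 2.974  0.041 -0.022] F [ 0.5  0.7 -0.7] w 29.9 q [ 0.38  0.44  1.56 -0.15  1.25  0.45]
units xyz [-0.17  0.13 -5.02] ang [ 0.11 -0.39  0.63] rows>= 6
```

```bash
python3 -m jog '{"xyz":[[-0.03,0.02,-0.9],[-0.03,0.02,-0.9],[-0.03,0.02,-0.9],[-0.03,0.02,-0.9],[-0.03,0.02,-0.8]],"angular":[[0.02,-0.08,0.13],[0.02,-0.08,0.13],[0.02,-0.08,0.13],[0.02,-0.08,0.13],[0.02,-0.07,0.11]]}'
python3 -c "
from h import *
st()
p,r=shpose([451,350,3],92.5,9);need(p,r)
cv2.imwrite('pics/scene32.png',cv2.cvtColor(capture('scene'),cv2.COLOR_RGB2BGR));crop('scene',140,220,300,350,5,'s32',cv2.imread('pics/scene32.png'))
"
```

```text
time: 41.6
tool_pos: [458.8, 223.7, 85.2]
tcp_rot: [2.99, -0.011, 0.05]
contact_force: [-0.3, 1.2, -0.3]
grip_width: 29.9
t 41.6 tcp [458.8 223.7  85.2] rpy [ 2.99  -0.011  0.05 ] F [-0.3  1.2 -0.3] w 29.9 q [ 0.39  0.51  1.71 -0.18  0.98  0.45]
units xyz [-0.11 -0.12 -2.61] ang [-0.05  0.1  -0.06] rows>= 3
```

```bash
python3 -m jog '{"xyz":[[-0.03,-0.04,-0.8],[-0.03,-0.04,-0.8],[-0.03,-0.04,-0.7],[0,0,-0.15]],"angular":[[-0.02,0.03,-0.02],[-0.02,0.03,-0.02],[0,0.03,-0.02],[0,0,0]]}'
python3 -c "
from h import *
st()
for n,a in (([451,350,3],9),([450,378,1.5],8.5),([449,402,1],8),([448.8,404,0],0)):
    p,r=shpose(n,92.5,a);need(p,r)
cv2.imwrite('pics/wrist33.png',cv2.cvtColor(capture('wrist'),cv2.COLOR_RGB2BGR))
cv2.imwrite('pics/scene33.png',cv2.cvtColor(capture('scene'),cv2.COLOR_RGB2BGR));crop('scene',150,240,250,340,6,'s33',cv2.imread('pics/scene33.png'))
"
```

```text
time: 42.05
tool_pos: [455.6, 219.5, 35.4]
tcp_rot: [2.985, 0.001, 0.045]
contact_force: [-0.1, -0.4, -0.3]
grip_width: 30.0
t 42.05 tcp [455.6 219.5  35.4] rpy [2.985e+00 1.000e-03 4.500e-02] F [-0.1 -0.4 -0.3] w 30.0 q [ 0.39  0.58  1.75 -0.19  0.87  0.47]
units xyz [ 0.05  0.08 -0.12] ang [-0.   -0.01 -0.01] rows>= 1
units xyz [ 0.    1.47 -0.26] ang [ 0.08 -0.01 -0.01] rows>= 2
units xyz [-0.05  2.66 -0.34] ang [ 0.16 -0.01 -0.01] rows>= 3
units xyz [-0.05  2.63 -1.3 ] ang [ 1.5   0.05 -0.02] rows>= 3
```

```bash
python3 -m jog '{"xyz":[[0.01,0.5,-0.1],[0,0.5,-0.08],[-0.01,0.47,-0.08]],"angular":[[0.02,0,0],[0.03,0,0],[0.03,0,0]]}'
python3 -c "
from h import *
st()
for n,a in (([450,378,1.5],8.5),([449,402,1],8),([448.8,404,0],0)):
    p,r=shpose(n,92.5,a);need(p,r)
"
```

```text
time: 42.45
tool_pos: [457.4, 250.8, 32.8]
tcp_rot: [2.995, -0.003, 0.044]
contact_force: [0.2, -2.3, -2.0]
grip_width: 29.7
t 42.45 tcp [457.4 250.8  32.8] rpy [ 2.995 -0.003  0.044] F [ 0.2 -2.3 -2. ] w 29.7 q [ 0.44  0.61  1.7  -0.18  0.89  0.51]
units xyz [-0.09 -0.09 -0.13] ang [-0.01  0.03 -0.01] rows>= 1
units xyz [-0.14  1.1  -0.21] ang [ 0.07  0.03 -0.01] rows>= 2
units xyz [-0.14  1.07 -1.17] ang [ 1.4   0.09 -0.  ] rows>= 2
```

```bash
python3 -m jog '{"xyz":[[-0.1,-0.05,-0.14],[-0.03,0.4,-0.05],[-0.02,0.4,-0.05]],"angular":[[0.01,0.03,0],[0.03,0,0],[0.03,0,0]]}'
python3 -c "
from h import *
st()
for n,a in (([449,402,1],8),([448.8,404,0],0)):
    p,r=shpose(n,92.5,a);need(p,r)
"
```

```text
time: 42.75
tool_pos: [454.4, 268.5, 28.0]
tcp_rot: [3.004, -0.002, 0.045]
contact_force: [-0.2, -0.7, 1.0]
grip_width: 29.6
t 42.75 tcp [454.4 268.5  28. ] rpy [ 3.004e+00 -2.000e-03  4.500e-02] F [-0.2 -0.7  1. ] w 29.6 q [ 0.46  0.62  1.69 -0.16  0.89  0.53]
units xyz [0.01 0.21 0.03] ang [-0.02  0.01 -0.02] rows>= 1
units xyz [ 0.01  0.18 -0.93] ang [ 1.31  0.07 -0.02] rows>= 2
```

Inserted about 24 mm; now level it while advancing a little.

```bash
python3 -m jog '{"xyz":[[0,0.2,-0.2],[0,0.1,-0.25],[0,0.05,-0.25],[0,0.05,-0.15]],"angular":[[0.33,0.02,0],[0.33,0.02,0],[0.33,0.02,0],[0.3,0.01,-0.02]]}'
python3 -c "
from h import *
st()
p,r=shpose([448.8,406,0],92.5,0);need(p,r)
cv2.imwrite('pics/scene34.png',cv2.cvtColor(capture('scene'),cv2.COLOR_RGB2BGR));crop('scene',150,240,250,340,6,'s34',cv2.imread('pics/scene34.png'))
"
```

```text
time: 43.15
tool_pos: [453.8, 280.4, 10.2]
tcp_rot: [-3.139, -0.001, 0.047]
contact_force: [0.0, -2.3, -3.7]
grip_width: 29.9
t 43.15 tcp [453.8 280.4  10.2] rpy [-3.139e+00 -1.000e-03  4.700e-02] F [ 0.  -2.3 -3.7] w 29.9 q [0.41 0.63 1.75 0.   0.77 0.36]
units xyz [ 0.04 -0.31 -0.04] ang [-0.02  0.01 -0.03] rows>= 1
```

```bash
python3 -m jog '{"xyz":[[0,0,0],[0,0,0],[0,0,0],[0,0,0.4],[0,0,0.8],[0,0,1],[0,0,1],[-0.1,-0.2,1],[-0.3,-0.5,1],[-0.3,-0.5,1]],"angular":[[0,0,0],[0,0,0],[0,0,0],[0,0,0],[0,0,0],[0,0,0],[0,0,0],[0,0,0],[0,0,0],[0,0,0]]}' 0.2
python3 -m jog '{"xyz":[[-0.4,-0.9,1],[-0.4,-0.9,1],[-0.4,-0.9,1],[-0.4,-0.9,0.3],[-0.2,-0.3,0]],"angular":[[0,0,0.05],[0,0,0.05],[0,0,0.05],[0,0,0.05],[0,0,0]]}'
python3 -c "
from h import *
st()
cv2.imwrite('pics/wrist35.png',cv2.cvtColor(capture('wrist'),cv2.COLOR_RGB2BGR))
"
```

```text
time: 44.2
tool_pos: [439.1, 258.3, 141.1]
tcp_rot: [-3.14, -0.002, 0.049]
contact_force: [0.6, -0.6, 0.5]
grip_width: 37.0
time: 44.7
tool_pos: [402.7, 178.8, 216.9]
tcp_rot: [-3.138, -0.013, 0.073]
contact_force: [0.0, -0.0, -0.3]
grip_width: 36.6
t 44.7 tcp [402.7 178.8 216.9] rpy [-3.138 -0.013  0.073] F [ 0.  -0.  -0.3] w 36.6 q [0.24 0.19 1.77 0.   1.17 0.17]
```

```bash
python3 -c "
from h import *
crop('wrist',255,0,325,280,3,'w35',cv2.imread('pics/wrist35.png'))
"
python3 -c "
from h import *
A=unproj('wrist',[(288.5,158)],47)[0];B=unproj('wrist',[(290,247)],45.3)[0];C=unproj('wrist',[(285,2)],36)[0]
print(A,B,C);d=(A-B)[:2];print(np.degrees(np.arctan2(d[1],d[0])))
d=(C-B)[:2];print(np.degrees(np.arctan2(d[1],d[0])))
need([408.5,A[1]-45+2,60],[np.pi,0,.09])
"
```

```text
[406.06154092 217.40843175  47.        ] [415.83775339 112.44757348  45.3       ] [391.55441675 367.49240798  36.        ]
95.32126274061562
95.4388520688429
units xyz [ 0.31 -0.22 -7.83] ang [-0.04  0.12  0.17] rows>= 8
```

```bash
python3 -m jog '{"xyz":[[0.05,-0.03,-0.95],[0.05,-0.03,-0.95],[0.05,-0.03,-0.95],[0.05,-0.03,-0.95],[0.05,-0.03,-0.95],[0.05,-0.03,-0.95],[0.05,-0.03,-0.95],[0.02,-0.02,-0.95]],"angular":[[0,0.02,0.03],[0,0.02,0.03],[0,0.02,0.03],[0,0.02,0.03],[0,0.02,0.03],[0,0.02,0],[0,0,0],[0,0,0]]}' 0.1
python3 -c "
from h import *
st();need([410.2,174,31],[np.pi,0,.093])
cv2.imwrite('pics/wrist36.png',cv2.cvtColor(capture('wrist'),cv2.COLOR_RGB2BGR))
"
```

```text
time: 45.55
tool_pos: [412.1, 179.0, 60.0]
tcp_rot: [-3.135, -0.007, 0.088]
contact_force: [0.1, -0.1, -0.4]
grip_width: 41.4
t 45.55 tcp [412.1 179.   60. ] rpy [-3.135 -0.007  0.088] F [ 0.1 -0.1 -0.4] w 41.4 q [0.23 0.43 1.95 0.01 0.76 0.14]
units xyz [-0.09 -0.25 -1.45] ang [-0.07  0.06  0.05] rows>= 2
```

```bash
python3 -m jog '{"xyz":[[-0.06,-0.12,-0.75],[-0.03,-0.1,-0.68],[0,0,0]],"angular":[[-0.04,0.03,0.03],[-0.03,0.03,0.02],[0,0,0]]}'
python3 -m jog '{"xyz":[[0,0,0],[0,0,0],[0,0,0],[0,0,0],[0,0,0]],"angular":[[0,0,0],[0,0,0],[0,0,0],[0,0,0],[0,0,0]]}' 1
python3 -c "
from h import *
st()"
```

```text
time: 45.9
tool_pos: [408.0, 175.4, 26.9]
tcp_rot: [3.141, 0.008, 0.094]
contact_force: [0.5, 0.2, 0.1]
grip_width: 41.2
time: 46.4
tool_pos: [409.8, 176.5, 28.0]
tcp_rot: [3.141, 0.005, 0.094]
contact_force: [3.5, -0.2, -7.3]
grip_width: 25.8
t 46.4 tcp [409.8 176.5  28. ] rpy [3.141 0.005 0.094] F [ 3.5 -0.2 -7.3] w 25.8 q [0.23 0.49 1.97 0.   0.69 0.14]
```

```bash
python3 -m jog '{"xyz":[[0,0,-0.18],[0,0,-0.15]],"angular":[[0.15,0,0],[0.15,0,0]]}'
python3 -c "
from h import *
st();bartip()"
```

```text
time: 46.6
tool_pos: [410.6, 176.8, 23.8]
tcp_rot: [-3.11, -0.001, 0.096]
contact_force: [-2.7, -0.9, 13.2]
grip_width: 25.6
t 46.6 tcp [410.6 176.8  23.8] rpy [-3.11e+00 -1.00e-03  9.60e-02] F [-2.7 -0.9 13.2] w 25.6 q [0.21 0.49 1.98 0.05 0.66 0.08]
tip [389.1 400.7  28.2] yaw 95.5 alpha -1.8
```

```bash
python3 -m jog '{"xyz":[[-0.25,0,-0.04],[-0.3,0,-0.05],[-0.3,0,-0.05]],"angular":[[0,0,-0.2],[0,0,-0.28],[0,0,-0.28]]}'
python3 -m jog '{"xyz":[[-0.3,0,-0.05],[-0.3,0,-0.05],[-0.2,0,-0.05]],"angular":[[0,0,-0.28],[0,0,-0.28],[0,0,-0.2]]}'
python3 -c "
from h import *
st();bartip()
cv2.imwrite('pics/top37.png',cv2.cvtColor(capture('top'),cv2.COLOR_RGB2BGR));crop('top',150,170,260,240,7,'t37',cv2.imread('pics/top37.png'))
cv2.imwrite('pics/scene37.png',cv2.cvtColor(capture('scene'),cv2.COLOR_RGB2BGR));crop('scene',150,220,310,350,5,'s37',cv2.imread('pics/scene37.png'))
"
```

```text
time: 46.9
tool_pos: [399.8, 176.2, 25.9]
tcp_rot: [-3.11, -0.016, 0.016]
contact_force: [2.9, -2.8, 8.8]
grip_width: 25.9
time: 47.2
tool_pos: [388.6, 176.4, 27.7]
tcp_rot: [-3.109, -0.029, -0.063]
contact_force: [1.4, -1.7, 7.3]
grip_width: 26.0
t 47.2 tcp [388.6 176.4  27.7] rpy [-3.109 -0.029 -0.063] F [ 1.4 -1.7  7.3] w 26.0 q [0.23 0.45 2.06 0.04 0.6  0.26]
tip [402.6 401.   32.4] yaw 86.4 alpha -1.9
```

```bash
python3 -m jog '{"xyz":[[0,0,0.25],[0,0.02,0.3],[0,0.05,0.35],[0,0.05,0.35]],"angular":[[-0.35,0.05,0],[-0.4,0.05,0],[-0.45,0.05,0],[-0.45,0.05,0]]}'
python3 -c "
from h import *
st();bartip()
cv2.imwrite('pics/scene38.png',cv2.cvtColor(capture('scene'),cv2.COLOR_RGB2BGR));crop('scene',150,220,310,350,5,'s38',cv2.imread('pics/scene38.png'))
"
```

```text
time: 47.7
tool_pos: [386.5, 177.2, 55.3]
tcp_rot: [2.994, -0.016, -0.062]
contact_force: [0.6, -0.1, -4.4]
grip_width: 25.6
t 47.7 tcp [386.5 177.2  55.3] rpy [ 2.994 -0.016 -0.062] F [ 0.6 -0.1 -4.4] w 25.6 q [ 0.36  0.44  1.96 -0.2   0.8   0.56]
tip [400.9 398.8  19.5] yaw 86.3 alpha 8.5
```

```bash
python3 -m jog '{"xyz":[[-0.05,-0.6,0.1],[-0.05,-0.8,0.13],[-0.05,-0.8,0.13],[-0.05,-0.8,0.2],[-0.1,-0.5,0.8],[-0.1,-0.3,1],[-0.1,0,1]],"angular":[[0,0,0],[0,0,0],[0,0,0],[0,0,0],[0,0,0],[0.3,0,0],[0.5,0.05,0]]}'
python3 -c "
from h import *
st();bartip()
for n in ('scene','top'): cv2.imwrite(f'pics/{n}39.png',cv2.cvtColor(capture(n),cv2.COLOR_RGB2BGR))
"
```

```text
time: 48.45
tool_pos: [369.6, 96.0, 122.1]
tcp_rot: [3.081, 0.004, -0.058]
contact_force: [0.6, -0.5, -3.8]
grip_width: 25.9
t 48.45 tcp [369.6  96.  122.1] rpy [ 3.081  0.004 -0.058] F [ 0.6 -0.5 -3.8] w 25.9 q [ 0.1   0.23  2.02 -0.07  0.9   0.21]
tip [382.5 320.  105.9] yaw 86.7 alpha 3.5
```

```bash
python3 -c "
from h import *
need([368,-60,25],[np.pi,0,-.02])
"
```

```text
units xyz [-0.18 -7.78 -4.93] ang [ 0.58 -0.01  0.39] rows>= 8
```

```bash
python3 -m jog '{"xyz":[[-0.02,-0.9,-0.5],[-0.02,-0.9,-0.5],[-0.02,-0.9,-0.5],[-0.02,-0.9,-0.5],[-0.02,-0.9,-0.5],[-0.02,-0.9,-0.6],[-0.02,-0.9,-0.6],[-0.02,-0.9,-0.6],[-0.02,-0.6,-0.5]],"angular":[[0.07,0,0.05],[0.07,0,0.05],[0.07,0,0.05],[0.07,0,0.05],[0.07,0,0.05],[0.07,0,0.05],[0.07,0,0.05],[0.07,0,0.05],[0.02,0,0]]}'
python3 -c "
from h import *
st();need([368,-60,5],[np.pi,0,-.02])
"
```

```text
time: 49.45
tool_pos: [362.2, -67.5, 19.3]
tcp_rot: [3.14, 0.001, -0.019]
contact_force: [-0.1, -1.0, -3.7]
grip_width: 26.0
t 49.45 tcp [362.2 -67.5  19.3] rpy [ 3.14e+00  1.00e-03 -1.90e-02] F [-0.1 -1.  -3.7] w 26.0 q [-0.39  0.41  2.18 -0.    0.54 -0.37]
units xyz [ 0.29  0.37 -0.71] ang [ 0.01 -0.01 -0.01] rows>= 1
```

```bash
python3 -m jog '{"xyz":[[0,0,-0.4],[0,0,-0.25],[0,0,-0.1]],"angular":[[0,0,0],[0,0,0],[0,0,0]]}'
python3 -c "
from h import *
st()"
```

```text
time: 49.75
tool_pos: [360.1, -68.0, 1.4]
tcp_rot: [3.141, 0.005, -0.022]
contact_force: [-0.2, -1.2, -1.8]
grip_width: 25.5
t 49.75 tcp [360.1 -68.    1.4] rpy [ 3.141  0.005 -0.022] F [-0.2 -1.2 -1.8] w 25.5 q [-0.39  0.46  2.2  -0.01  0.49 -0.37]
```

```bash
python3 -m jog '{"xyz":[[0,0,0],[0,0,0],[0,0,0],[0,0,0.4],[0,0,1],[0.2,-0.5,1],[0.3,-0.8,1],[0.3,-0.8,1],[0.3,-0.8,1],[0.3,-0.8,1]],"angular":[[0,0,0],[0,0,0],[0,0,0],[0,0,0],[0,0,0],[0,0,0],[0,0,1],[0,0,1],[0,0,1],[0,0,1]]}' -0.1
python3 -m jog '{"xyz":[[0.3,-0.8,1],[0.3,-0.8,0.8],[0.3,-0.8,0.5],[0.3,-0.8,0.5],[0.3,-0.8,0],[0.2,-0.8,0],[0,-0.8,0],[0,-0.5,0],[0,-0.3,0],[0,0,0]],"angular":[[0,0,1],[0,0,1],[0,0,1],[0,0,1],[0,0,1],[0,0,1],[0,0,1],[0,0,1],[0,0,1],[0,0,1]]}'
python3 -c "
from h import *
st()
for n in ('wrist','top'): cv2.imwrite(f'pics/{n}40.png',cv2.cvtColor(capture(n),cv2.COLOR_RGB2BGR))
"
```

```text
time: 50.75
tool_pos: [386.9, -139.7, 138.4]
tcp_rot: [3.139, 0.006, 0.418]
contact_force: [-0.4, 0.7, 0.4]
grip_width: 50.5
time: 51.75
tool_pos: [422.4, -273.3, 211.1]
tcp_rot: [3.122, 0.006, 1.511]
contact_force: [-0.6, 0.5, 0.4]
grip_width: 50.6
t 51.75 tcp [ 422.4 -273.3  211.1] rpy [3.122 0.006 1.511] F [-0.6  0.5  0.4] w 50.6 q [-0.73  0.3   1.62  0.01  1.19 -2.25]
```

```bash
python3 -c "
from h import *
for nm,a in (('r1',[(236,18),(249,244)]),('r2',[(160,31),(202.5,251)])):
    P=unproj('wrist',a,8);d=(P[0]-P[1])[:2];L=np.hypot(*d);print(nm,P.round(1).tolist(),L,np.degrees(np.arctan2(d[1],d[0])));g=P[1][:2]+d/L*72;print('grip',g)
"
```

```text
r1 [[242.4, -314.5, 8.0], [500.3, -326.6, 8.0]] 258.26237345408737 177.31608093615966
grip [ 428.42585553 -323.21400294]
r2 [[249.1, -396.6, 8.0], [506.6, -389.0, 8.0]] 257.6230261132777 -178.3168382663452
grip [ 434.6211357  -391.11660523]
```

```bash
python3 -c "
from h import *
need([431,-323,60],[np.pi,0,1.524])
"
```

```text
units xyz [ 0.43 -2.51 -7.55] ang [0.07 0.18 0.15] rows>= 8
```

```bash
python3 -m jog '{"xyz":[[0.05,-0.31,-0.94],[0.05,-0.31,-0.94],[0.05,-0.31,-0.94],[0.05,-0.31,-0.94],[0.05,-0.31,-0.94],[0.05,-0.31,-0.94],[0.05,-0.31,-0.94],[0.05,-0.31,-0.94]],"angular":[[0.01,0.02,0.02],[0.01,0.02,0.02],[0.01,0.02,0.02],[0.01,0.02,0.02],[0.01,0.02,0.02],[0.01,0.02,0.02],[0.01,0.02,0.02],[0,0.02,0]]}' 0.2
python3 -c "
from h import *
st();need([431,-323,4],[np.pi,0,1.524])
cv2.imwrite('pics/w41.png',cv2.cvtColor(capture('wrist'),cv2.COLOR_RGB2BGR))
"
```

```text
time: 52.65
tool_pos: [432.3, -321.7, 63.8]
tcp_rot: [3.131, 0.006, 1.5]
contact_force: [0.2, -0.3, -0.3]
grip_width: 36.7
t 52.65 tcp [ 432.3 -321.7   63.8] rpy [3.131 0.006 1.5  ] F [ 0.2 -0.3 -0.3] w 36.7 q [-0.78  0.55  1.7   0.    0.88 -2.29]
units xyz [-0.07 -0.06 -2.99] ang [0.06 0.1  0.23] rows>= 3
```

```bash
python3 -c "
from h import *
print(unproj('wrist',[(285,281),(277,0)],8).round(1).tolist())
"
python3 -m jog '{"xyz":[[-0.03,-0.03,-0.9],[-0.03,-0.03,-0.9],[0,0,-0.8],[0,0,-0.25]],"angular":[[0.02,0.04,0.08],[0.02,0.03,0.08],[0.02,0.03,0.07],[0,0,0]]}'
python3 -c "
from h import *
st()"
```

```text
[[476.2, -325.7, 8.0], [284.4, -316.7, 8.0]]
time: 53.1
tool_pos: [430.9, -322.1, 4.7]
tcp_rot: [-3.139, -0.001, 1.516]
contact_force: [0.0, -0.5, -0.1]
grip_width: 36.4
t 53.1 tcp [ 430.9 -322.1    4.7] rpy [-3.139e+00 -1.000e-03  1.516e+00] F [ 0.  -0.5 -0.1] w 36.4 q [-0.78  0.64  1.73 -0.    0.77 -2.3 ]
```

```bash
python3 -m jog '{"xyz":[[0,0,-0.12],[0,0,0],[0,0,0],[0,0,0],[0,0,0],[0,0,0],[0,0,0.3],[0,0,0.6],[0,0,1],[0,0,1]],"angular":[[0,0,0],[0,0,0],[0,0,0],[0,0,0],[0,0,0],[0,0,0],[0,0,0],[0,0,0],[0,0,0],[0,0,0]]}' 1
python3 -m jog '{"xyz":[[0,0.3,1],[0,0.5,1],[0,0.7,1],[0,0.8,0.5],[0,0.8,0]],"angular":[[0,0,-0.5],[0,0,-1],[0,0,-1],[0,0,-1],[0,0,-1]]}'
python3 -c "
from h import *
st()
cv2.imwrite('pics/w42.png',cv2.cvtColor(capture('wrist'),cv2.COLOR_RGB2BGR))
"
```

```text
time: 54.1
tool_pos: [430.8, -321.4, 64.3]
tcp_rot: [-3.139, -0.002, 1.514]
contact_force: [0.4, 0.4, -1.5]
grip_width: 9.7
time: 54.6
tool_pos: [432.1, -260.8, 145.3]
tcp_rot: [3.134, 0.002, 1.023]
contact_force: [0.7, 0.4, -0.1]
grip_width: 9.6
t 54.6 tcp [ 432.1 -260.8  145.3] rpy [3.134e+00 2.000e-03 1.023e+00] F [ 0.7  0.4 -0.1] w 9.6 q [-0.69  0.38  1.71 -0.    1.04 -1.72]
```

```bash
python3 -m jog '{"xyz":[[-0.1,0.9,0.7],[-0.1,0.95,0.7],[-0.1,0.95,0.7],[-0.1,0.95,0.4],[-0.1,0.95,0],[-0.1,0.95,0],[-0.1,0.95,0],[-0.1,0.95,0],[-0.1,0.95,0],[-0.1,0.95,0]],"angular":[[0,0,-0.9],[0,0,-0.9],[0,0,-0.9],[0,0,-0.9],[0,0,-0.9],[0,0,-0.9],[0,0,-0.9],[0,0,-0.9],[0,0,-0.9],[0,0,-0.9]]}'
python3 -m jog '{"xyz":[[-0.1,0.95,0],[-0.1,0.95,0],[-0.1,0.95,0],[-0.1,0.95,0],[-0.1,0.95,0],[-0.1,0.95,0],[-0.1,0.95,0],[-0.1,0.95,0],[-0.1,0.95,0],[-0.1,0.95,0]],"angular":[[0,0,-0.2],[0,0,0],[0,0,0],[0,0,0],[0,0,0],[0,0,0],[0,0,0],[0,0,0],[0,0,0],[0,0,0]]}'
python3 -c "
from h import *
st()
cv2.imwrite('pics/w43.png',cv2.cvtColor(capture('wrist'),cv2.COLOR_RGB2BGR))
"
```

```text
time: 55.65
tool_pos: [410.2, -64.8, 205.1]
tcp_rot: [3.128, -0.005, 0.05]
contact_force: [-0.4, 0.2, 0.1]
grip_width: 9.3
time: 56.65
tool_pos: [388.3, 131.3, 212.6]
tcp_rot: [3.126, -0.013, 0.038]
contact_force: [1.8, -0.4, -0.8]
grip_width: 9.6
t 56.65 tcp [388.3 131.3 212.6] rpy [ 3.126 -0.013  0.038] F [ 1.8 -0.4 -0.8] w 9.6 q [ 0.15  0.14  1.84 -0.02  1.15  0.12]
```

```bash
python3 -m jog '{"xyz":[[0,0.9,0.4],[0,0.9,0.4],[0,0.9,0.4],[0,0.6,0.2]],"angular":[[0.02,0.03,0],[0.02,0.03,0],[0.02,0.03,0],[0.02,0.03,0]]}'
python3 -c "
from h import *
st()
cv2.imwrite('pics/w44.png',cv2.cvtColor(capture('wrist'),cv2.COLOR_RGB2BGR)); crop('wrist',200,0,400,120,4,'w44c',cv2.imread('pics/w44.png'))
"
```

```text
time: 57.1
tool_pos: [387.2, 200.0, 243.4]
tcp_rot: [3.135, -0.001, 0.044]
contact_force: [0.6, 1.5, -1.2]
grip_width: 9.6
t 57.1 tcp [387.2 200.  243.4] rpy [ 3.135e+00 -1.000e-03  4.400e-02] F [ 0.6  1.5 -1.2] w 9.6 q [ 0.31  0.16  1.72 -0.01  1.26  0.26]
```

```bash
python3 -c "
from h import *
W=lambda p,z:unproj('wrist',[(200+a/4,b/4) for a,b in p],z)
P=W([(82,72),(175,68),(260,65),(425,55),(510,52),(595,50),(683,47)],75)
yy=np.array([70,50,30,-10,-30,-50,-70.])
print(P.round(1).tolist())
ax=np.polyfit(yy,P[:,0],1);ay=np.polyfit(yy,P[:,1],1);print(ax,ay,'yaw',90+np.degrees(np.arctan2(-ay[0],-ax[0])))
S=W([(122,152),(190,150),(565,135),(633,132)],15.3);print(S.round(1).tolist(),S.mean(0), 'yaw',90+np.degrees(np.arctan2(*(S[3]-S[0])[[1,0]])))
H=W([(90,430),(190,430),(520,415),(620,418)],30);print('heels',H.round(1).tolist())
"
```

```text
[[319.2, 368.4, 75.0], [341.4, 370.2, 75.0], [361.7, 371.7, 75.0], [401.0, 375.5, 75.0], [421.1, 377.0, 75.0], [441.3, 378.3, 75.0], [462.2, 379.8, 75.0]]
[ -1.01111463 391.13548647] [-8.24855910e-02  3.74263806e+02] yaw 94.66379732722204
[[318.6, 365.4, 15.3], [338.1, 366.7, 15.3], [445.5, 375.2, 15.3], [464.9, 376.8, 15.3]] [391.76415167 371.03911046  15.3       ] yaw 94.48172025435184
heels [[311.0, 288.7, 30.0], [340.4, 289.9, 30.0], [437.1, 298.3, 30.0], [466.5, 298.7, 30.0]]
```

```bash
cat >> h.py <<'E'
def mouth(ty,th=5.5,front=(391.6,371.2),yaw=94.6,h=15.3):
    y=np.radians(yaw);t=np.radians(th)
    u=np.array([np.cos(y),np.sin(y),0]);v=np.array([-np.sin(y),np.cos(y),0]);k=np.array([0,0,1.])
    d=u*np.cos(t)-k*np.sin(t); up=u*np.sin(t)+k*np.cos(t)
    return np.array([front[0],front[1],h])+v*ty+up*50, d, up
def rodpose(ty,back,L=195.,off=2.2,dz=0,dx=0,ex=0,**kw):
    m,d,up=mouth(ty,**kw)
    x=np.cross(d,up); M=np.c_[x,np.cross(-up,x),-up]
    if ex: # extra pitch deg (nose up positive) of the tool
        M=R.from_rotvec(x*np.radians(ex)).as_matrix()@M
    return m-(back+L)*d-off*up+np.array([dx,0,dz]), R.from_matrix(M).as_euler('xyz')
E
python3 -c "
from h import *
print(mouth(0))
p,r=rodpose(0,60);print(p,r);need(p+[0,0,60],r)
p,r=rodpose(0,15);need(p,r)
o=bot.get_obs(); M=R.from_euler('xyz',o['tcp_rot']).as_matrix(); nr=-M[:,2]; d=np.cross(nr,M[:,0])
for s in (30,60,100,130,150): print(s,proj('wrist',[o['tool_pos']+s*d+2.2*nr+e*M[:,0] for e in (-5,5)]).round(1).tolist())
im=cv2.imread('pics/w44.png')
for r in (5,60,120,180,230): 
    row=im[r].astype(int); 
    b=row[:,0]-row[:,2]; idx=[i for i in range(265,305) if b[i]>25]; print(r,idx[0] if idx else None,idx[-1] if idx else None)
"
```

```text
(array([391.21566369, 375.97685109,  65.06980992]), array([-0.0798297 ,  0.99218991, -0.09584575]), array([-0.00768673,  0.09553702,  0.9953962 ]))
[411.5891491  122.75824355  87.32060517] [3.04559954e+00 2.22044605e-16 8.02851456e-02]
units xyz [ 1.2  -3.92 -4.82] ang [-0.87 -0.04  0.35] rows>= 5
units xyz [ 1.03 -1.69 -8.04] ang [-0.87 -0.04  0.35] rows>= 9
30 [[275.5, 208.9], [293.9, 208.9]]
60 [[275.0, 152.9], [294.4, 152.9]]
100 [[274.1, 68.0], [295.1, 68.0]]
130 [[273.4, -5.1], [295.7, -5.2]]
150 [[272.9, -59.2], [296.1, -59.2]]
5 274 292
60 276 290
120 277 292
180 279 290
230 279 292
```

```bash
python3 -c "
from h import *
crop('wrist',255,0,315,290,3,'w44r',cv2.imread('pics/w44.png'))
"
python3 -m jog '{"xyz":[[0.24,-0.78,-0.96],[0.24,-0.78,-0.96],[0.24,-0.78,-0.96],[0.24,-0.78,-0.96],[0.24,-0.78,-0.96]],"angular":[[-0.17,0,0.07],[-0.17,0,0.07],[-0.17,0,0.06],[-0.17,0,0.06],[-0.17,0,0.06]]}'
python3 -c "
from h import *
st()
p,r=rodpose(0,50);r[2]-=.009;need(p,r)
"
```

```text
time: 57.65
tool_pos: [413.2, 120.0, 147.9]
tcp_rot: [3.045, -0.002, 0.087]
contact_force: [0.4, 0.2, -0.7]
grip_width: 10.2
t 57.65 tcp [413.2 120.  147.9] rpy [ 3.045e+00 -2.000e-03  8.700e-02] F [ 0.4  0.2 -0.7] w 10.2 q [ 0.18  0.27  1.87 -0.11  1.    0.15]
units xyz [-0.12  0.63 -3.08] ang [ 0.    0.02 -0.15] rows>= 4
```

```bash
python3 -m jog '{"xyz":[[-0.03,0.16,-0.77],[-0.03,0.16,-0.77],[-0.03,0.16,-0.77],[-0.03,0.15,-0.77]],"angular":[[0,0,-0.04],[0,0,-0.04],[0,0,-0.04],[0,0.02,-0.03]]}'
python3 -c "
from h import *
st()
p,r=rodpose(0,15);r[2]-=.009;need(p,r)
"
```

```text
time: 58.05
tool_pos: [410.4, 127.9, 83.2]
tcp_rot: [3.043, 0.002, 0.07]
contact_force: [0.6, 0.1, -0.2]
grip_width: 9.7
t 58.05 tcp [410.4 127.9  83.2] rpy [3.043e+00 2.000e-03 7.000e-02] F [ 0.6  0.1 -0.2] w 9.7 q [ 0.2   0.38  1.95 -0.13  0.84  0.22]
units xyz [-0.12  1.98 -0.01] ang [ 0.03 -0.02  0.01] rows>= 2
```

```bash
python3 -m jog '{"xyz":[[-0.04,0.7,0],[-0.04,0.7,0],[-0.04,0.55,0],[0,0,0]],"angular":[[0.01,0,0],[0.01,0,0],[0,0,0],[0,0,0]]}'
python3 -c "
from h import *
st()
p,r=rodpose(0,15);r[2]-=.009;need(p,r)
m,d,up=mouth(0)
print('scene mouth',proj('scene',[m,m-15*d]).round(1).tolist())
for n in ('scene','wrist','top'): cv2.imwrite(f'pics/{n}45.png',cv2.cvtColor(capture(n),cv2.COLOR_RGB2BGR))
crop('scene',180,270,250,340,9,'s45',cv2.imread('pics/scene45.png'))
"
```

```text
time: 58.45
tool_pos: [407.5, 169.1, 83.2]
tcp_rot: [3.045, 0.004, 0.07]
contact_force: [0.3, 0.1, 0.3]
grip_width: 9.7
t 58.45 tcp [407.5 169.1  83.2] rpy [3.045 0.004 0.07 ] F [0.3 0.1 0.3] w 9.7 q [ 0.29  0.4   1.91 -0.12  0.86  0.3 ]
units xyz [ 0.03 -0.08 -0.01] ang [ 0.01 -0.04  0.01] rows>= 1
scene mouth [[208.9, 316.7], [211.8, 311.9]]
```

```bash
python3 -c "
from h import *
m,d,up=mouth(0)
im=cv2.imread('pics/scene45.png')[270:340,180:250]; im=cv2.resize(im,None,fx=11,fy=11,interpolation=cv2.INTER_CUBIC)
v=np.array([-np.sin(np.radians(94.6)),np.cos(np.radians(94.6)),0])
for ty in range(-70,71,20):
    a,b=proj('scene',[m+v*ty+10*up,m+v*ty+10*up+30*d]); a=(a-[180,270])*11;b=(b-[180,270])*11
    cv2.line(im,tuple(a.astype(int).tolist()),tuple(b.astype(int).tolist()),(0,255,0),1)
o=bot.get_obs();M=R.from_euler('xyz',o['tcp_rot']).as_matrix();nr=-M[:,2];dd=np.cross(nr,M[:,0])
for s in (100,195):
    a=(proj('scene',[o['tool_pos']+s*dd+2.2*nr])[0]-[180,270])*11; cv2.circle(im,tuple(a.astype(int).tolist()),4,(0,0,255),1)
cv2.imwrite('pics/s45b.png',im[:600])
"
python3 -c "
from h import *
im=cv2.imread('pics/scene45.png')[300:340,180:240]; im=cv2.resize(im,None,fx=13,fy=13,interpolation=cv2.INTER_LANCZOS4)
im=cv2.convertScaleAbs(im,alpha=2.2,beta=-120)
m,d,up=mouth(0);v=np.array([-np.sin(np.radians(94.6)),np.cos(np.radians(94.6)),0])
for ty in range(-70,71,20):
    a,b=proj('scene',[m+v*ty+10*up,m+v*ty+10*up+10*d]); a=(a-[180,300])*13;b=(b-[180,300])*13
    cv2.line(im,tuple(a.astype(int).tolist()),tuple(b.astype(int).tolist()),(0,255,0),1)
cv2.imwrite('pics/s45c.png',im)
"
python3 -m jog '{"xyz":[[0.08,0.2,-0.02],[-0.02,0.25,-0.024],[-0.02,0.25,-0.024]],"angular":[[0,-0.04,0],[0,0,0],[0,0,0]]}'
python3 -c "
from h import *
st()
p,r=rodpose(0,0,dx=1.5);r[2]-=.009;need(p,r)
cv2.imwrite('pics/scene46.png',cv2.cvtColor(capture('scene'),cv2.COLOR_RGB2BGR))
crop('scene',190,290,240,330,14,'s46',cv2.imread('pics/scene46.png'))
"
```

```text
time: 58.9
tool_pos: [408.4, 181.7, 82.1]
tcp_rot: [3.044, -0.0, 0.068]
contact_force: [-0.2, 0.6, -1.3]
grip_width: 9.4
t 58.9 tcp [408.4 181.7  82.1] rpy [ 3.044 -0.     0.068] F [-0.2  0.6 -1.3] w 9.4 q [ 0.31  0.41  1.9  -0.12  0.86  0.33]
units xyz [-0.01  0.03 -0.03] ang [0.01 0.   0.04] rows>= 1
```

```bash
python3 -m jog '{"xyz":[[-0.02,0.25,-0.025],[-0.02,0.25,-0.025],[-0.02,0.25,-0.025]],"angular":[[0,0,0.01],[0,0,0],[0,0,0]]}'
python3 -c "
from h import *
st()
p,r=rodpose(0,-15,dx=1.5);r[2]-=.009;need(p,r)
cv2.imwrite('pics/scene47.png',cv2.cvtColor(capture('scene'),cv2.COLOR_RGB2BGR))
crop('scene',190,290,240,330,14,'s47',cv2.imread('pics/scene47.png'))
"
```

```text
time: 59.25
tool_pos: [404.4, 186.0, 80.0]
tcp_rot: [3.02, 0.012, 0.075]
contact_force: [2.4, -27.5, 3.0]
grip_width: 9.7
t 59.25 tcp [404.4 186.   80. ] rpy [3.02  0.012 0.075] F [  2.4 -27.5   3. ] w 9.7 q [ 0.34  0.42  1.89 -0.15  0.88  0.36]
units xyz [0.13 0.56 0.01] ang [ 0.25 -0.09 -0.04] rows>= 1
```

```bash
python3 -m jog '{"xyz":[[0.05,-0.3,0.03],[0.05,-0.35,0.03],[0,0,0]],"angular":[[0.1,-0.04,-0.02],[0.13,-0.05,-0.02],[0,0,0]]}'
python3 -c "
from h import *
st()
p,r=rodpose(0,15);r[2]-=.009;need(p,r)
for n in ('scene','wrist','top'): cv2.imwrite(f'pics/{n}48.png',cv2.cvtColor(capture(n),cv2.COLOR_RGB2BGR))
crop('top',70,180,210,260,5,'t48',cv2.imread('pics/top48.png'))
"
```

```text
time: 59.6
tool_pos: [405.9, 171.7, 80.7]
tcp_rot: [3.043, 0.002, 0.071]
contact_force: [-0.3, -0.4, -0.6]
grip_width: 9.5
t 59.6 tcp [405.9 171.7  80.7] rpy [3.043e+00 2.000e-03 7.100e-02] F [-0.3 -0.4 -0.6] w 9.5 q [ 0.3   0.4   1.91 -0.13  0.85  0.31]
units xyz [ 0.11 -0.21  0.12] ang [ 0.03 -0.02  0.01] rows>= 1
```

```bash
cat >> h.py <<'E'
def rodfit(sc,wr,L=195.,off=2.2,verbose=True):
    o=bot.get_obs();M=R.from_euler('xyz',o['tcp_rot']).as_matrix();nr=-M[:,2];X=M[:,0];dd=np.cross(nr,X);T=o['tool_pos']
    cw=cam('wrist');cs=cam('scene')
    im=cv2.cvtColor(wr,cv2.COLOR_RGB2HSV).astype(int)
    pts=[]
    for r in range(2,150,4):
        row=im[r]; m=[c for c in range(255,318) if 108<=row[c,0]<=135 and row[c,1]>60]
        if len(m)>8: pts.append((r,(m[0]+m[-1]+1)/2-.5,len(m)))
    pts=np.array(pts); 
    # predicted centre col and s as function of row
    S=np.arange(20,185,5.); q=proj('wrist',[T+s*dd+off*nr for s in S],cw); 
    pc=np.interp(pts[:,0],q[::-1,1],q[::-1,0]); ps=np.interp(pts[:,0],q[::-1,1],S[::-1])
    q2=proj('wrist',[T+s*dd+off*nr+X for s in S],cw); sc1=np.interp(ps,S,np.hypot(*(q2-q).T))
    ex=(pts[:,1]-pc)/sc1; fx=np.polyfit(ps,ex,1)
    hs=cv2.cvtColor(sc,cv2.COLOR_RGB2HSV).astype(int)
    Ss=np.arange(60,190,4.); ez=[];sv=[]
    for s in Ss:
        P=T+s*dd+off*nr+np.polyval(fx,s)*X
        a=proj('scene',[P],cs)[0]; b=proj('scene',[P+dd*10],cs)[0]; t=(b-a)/np.linalg.norm(b-a); n=np.array([-t[1],t[0]])
        up=proj('scene',[P+nr*10],cs)[0]-a; k=up@n/10
        ks=np.arange(-6,6.01,.25); val=[]
        for e in ks:
            c=a+n*e; c0=np.floor(c).astype(int); 
            px=cv2.getRectSubPix(sc,(1,1),(float(c[0]),float(c[1])))[0,0].astype(float); val.append(px[2]-(px[0]+px[1])/2)
        val=np.clip(np.array(val)-10,0,None)
        if val.max()>15: ez.append((val@ks/val.sum())/k); sv.append(s)
    fz=np.polyfit(sv,ez,1)
    if verbose:
        print('wrist dx(s): at0 %.1f at nose %.1f'%(np.polyval(fx,0),np.polyval(fx,L)),'n',len(pts),'resid',np.std(ex-np.polyval(fx,ps)).round(2),'width px',pts[0],pts[-1])
        print('scene dz: at60 %.1f at nose %.1f'%(np.polyval(fz,60),np.polyval(fz,L)),'n',len(sv),'resid',np.std(np.array(ez)-np.polyval(fz,sv)).round(2),'k',k)
    return fx,fz
E
python3 -c "
from h import *
L=lambda n:cv2.cvtColor(cv2.imread(n),cv2.COLOR_BGR2RGB)
rodfit(L('pics/scene48.png'),L('pics/wrist48.png'))
"
```

```text
wrist dx(s): at0 0.5 at nose 1.5 n 31 resid 0.13 width px [  2. 287.  19.] [146. 286.  15.]
scene dz: at60 4.4 at nose 2.1 n 33 resid 0.43 k 0.1659737314464242
```

```bash
python3 -m jog '{"xyz":[[0,-0.8,0.3],[0,-1,0.6],[0.1,-1,0.6],[0.1,-1,0.6],[0.1,-1,0],[0.1,-1,0],[0.1,-1,0],[0.1,-1,0],[0.1,-1,0],[0.1,-1,0]],"angular":[[0,0,0],[0.1,0,0],[0.15,0,0],[0.15,0,0],[0.15,0,-0.1],[0.15,0,-0.1],[0.1,0,-0.1],[0,0,0],[0,0,0],[0,0,0]]}'
python3 -m jog '{"xyz":[[0.1,-1,0],[0.1,-1,-0.3],[0.1,-1,-0.8],[0,-0.6,-1]],"angular":[[0,0,0],[0,0,0],[0,0,0],[0,0,0]]}'
python3 -c "
from h import *
st();need([428,-100,8],[np.pi,0,.03])
"
```

```text
time: 60.75
tool_pos: [424.0, -24.5, 125.5]
tcp_rot: [3.131, -0.01, 0.049]
contact_force: [0.4, 0.8, 0.1]
grip_width: 9.8
time: 61.15
tool_pos: [433.7, -99.7, 85.2]
tcp_rot: [3.128, -0.018, 0.05]
contact_force: [0.7, -0.2, 0.2]
grip_width: 9.4
t 61.15 tcp [433.7 -99.7  85.2] rpy [ 3.128 -0.018  0.05 ] F [ 0.7 -0.2  0.2] w 9.4 q [-0.4   0.37  1.94 -0.01  0.8  -0.44]
units xyz [-0.28 -0.01 -3.86] ang [ 0.12  0.18 -0.19] rows>= 4
```

```bash
python3 -c "
from h import *
st()
need([428,-100,4],[3.1416,0,0.03])"; sed -n 1,200p h.py | tail -90
```

```text
t 61.15 tcp [433.7 -99.7  85.2] rpy [ 3.128 -0.018  0.05 ] F [ 0.7 -0.2  0.2] w 9.4 q [-0.4   0.37  1.94 -0.01  0.8  -0.44]
units xyz [-0.28 -0.01 -4.06] ang [ 0.12  0.18 -0.19] rows>= 5
def crop(n,x0,y0,x1,y1,k,name,img=None):
    im=cv2.cvtColor(capture(n),cv2.COLOR_RGB2BGR) if img is None else img
    im=im[y0:y1,x0:x1]; im=cv2.resize(im,None,fx=k,fy=k,interpolation=cv2.INTER_CUBIC)
    for i in range(x0-x0%20+20,x1,20):
        cv2.putText(im,str(i),((i-x0)*k,8),0,0.3,(255,255,255),1); cv2.line(im,((i-x0)*k,10),((i-x0)*k,16),(255,255,255),1)
    for i in range(y0-y0%20+20,y1,20):
        cv2.putText(im,str(i),(0,(i-y0)*k),0,0.3,(255,255,255),1); cv2.line(im,(20,(i-y0)*k),(26,(i-y0)*k),(255,255,255),1)
    cv2.imwrite(f'pics/{name}.png',im)
def st():
    o=bot.get_obs(); print('t',round(o['time'],2),'tcp',o['tool_pos'].round(1),'rpy',o['tcp_rot'].round(3),'F',o['contact_force'].round(1),'w',round(o['grip_width'],1),'q',o['joint_positions'].round(2))
def need(xyz,rpy):
    o=bot.get_obs(); d=(np.array(xyz)-o['tool_pos'])/20
    Rc=R.from_euler('xyz',o['tcp_rot']); Rt=R.from_euler('
[... 4024 characters left out ...]
     for e in ks:
            c=a+n*e; c0=np.floor(c).astype(int); 
            px=cv2.getRectSubPix(sc,(1,1),(float(c[0]),float(c[1])))[0,0].astype(float); val.append(px[2]-(px[0]+px[1])/2)
        val=np.clip(np.array(val)-10,0,None)
        if val.max()>15: ez.append((val@ks/val.sum())/k); sv.append(s)
    fz=np.polyfit(sv,ez,1)
    if verbose:
        print('wrist dx(s): at0 %.1f at nose %.1f'%(np.polyval(fx,0),np.polyval(fx,L)),'n',len(pts),'resid',np.std(ex-np.polyval(fx,ps)).round(2),'width px',pts[0],pts[-1])
        print('scene dz: at60 %.1f at nose %.1f'%(np.polyval(fz,60),np.polyval(fz,L)),'n',len(sv),'resid',np.std(np.array(ez)-np.polyval(fz,sv)).round(2),'k',k)
    return fx,fz
```

```bash
python3 -m jog '{"xyz":[[-0.07,0,-0.95],[-0.07,0,-0.95],[-0.07,0,-0.95],[-0.07,0,-0.8],[0,0,-0.3]],"angular":[[0.03,0.05,-0.05],[0.03,0.05,-0.05],[0.03,0.04,-0.05],[0.03,0.04,-0.04],[0,0,0]]}'; python3 -c "
from h import *
need([428,-100,2.5],[3.1416,0,0.03])"
```

```text
time: 61.65
tool_pos: [431.5, -101.2, 6.3]
tcp_rot: [3.139, -0.006, 0.028]
contact_force: [-11.9, -1.3, 41.8]
grip_width: 9.7
units xyz [-0.18  0.06 -0.19] ang [0.02 0.06 0.02] rows>= 1
```

```bash
python3 -c "
from h import *
crop('scene',100,60,420,360,2,'49')
crop('wrist',0,0,560,420,1,'49w')
c=cam('scene');print(proj('scene',[[431,-101,6],[428,95,6]],c))"
```

```text
[[286.317766   214.82844945]
 [255.33849735 255.04860898]]
```

View pics/49.png

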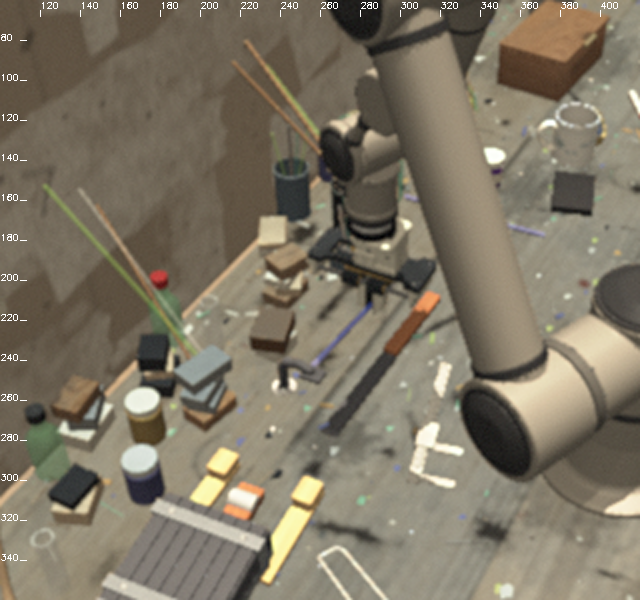

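View pics/49w.png

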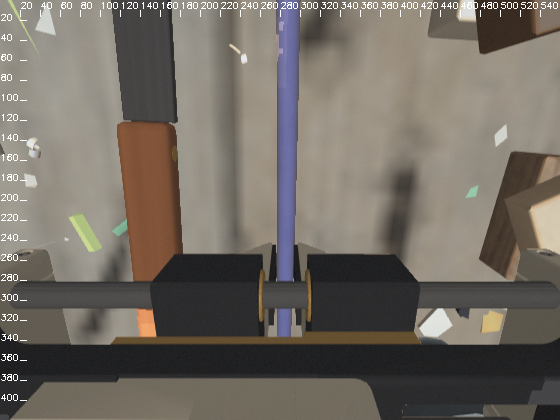

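```bash
python3 -m jog '{"xyz":[[0,0,1],[0,-0.2,1],[0,-0.8,1],[0,-1,0.3],[0,-0.2,0],[0,0,0]],"angular":[[0,0,0],[0,0,0],[0,0,0],[0,0,0],[0,0,0],[0,0,0]]}'; python3 -c "
from h import *
sc=capture('scene');wr=capture('wrist')
try: rodfit(sc,wr)
except Exception as e: print(e)
import cv2
crop('wrist',0,0,560,420,1,'50w',cv2.cvtColor(wr,cv2.COLOR_RGB2BGR))
crop('scene',180,120,340,270,4,'50',cv2.cvtColor(sc,cv2.COLOR_RGB2BGR))
need([428,-142,4],[3.1416,0,0.03])"
```

```text
time: 62.35
tool_pos: [435.5, -146.8, 75.0]
tcp_rot: [3.134, -0.013, 0.032]
contact_force: [-0.3, -0.4, -1.0]
grip_width: 9.6
wrist dx(s): at0 -1.5 at nose 4.0 n 37 resid 0.81 width px [  2. 286.  19.] [146.  285.5  18. ]
scene dz: at60 21.7 at nose 23.7 n 27 resid 0.56 k 0.1584224354595983
units xyz [-0.36  0.21 -3.53] ang [ 0.06  0.11 -0.03] rows>= 4
```

View pics/50.png

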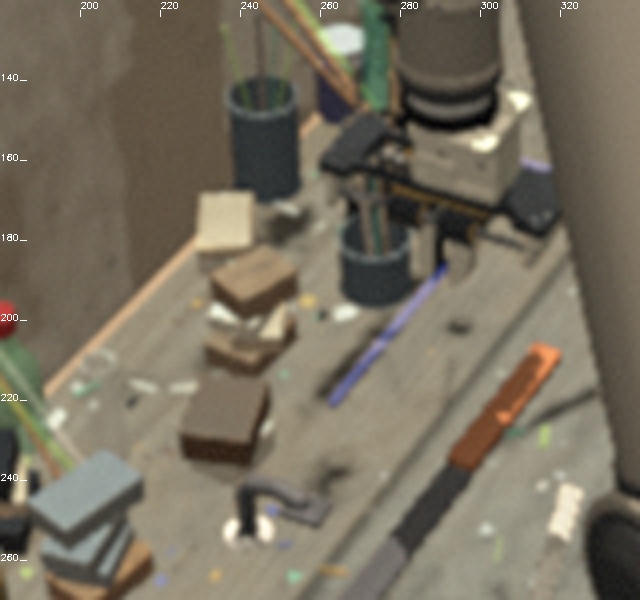

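```bash
python3 -c "
from h import *
for z in (65,70,75,80): print(z,unproj('scene',[261,221],z))
need([414,-115,25],[3.1416,0,0.0])"
```

```text
65 [[453.38460758  14.51526967  65.        ]]
70 [[450.4990809   19.01750194  70.        ]]
75 [[447.61355423  23.51973422  75.        ]]
80 [[444.72802756  28.02196649  80.        ]]
units xyz [-1.06  1.56 -2.48] ang [ 0.06  0.11 -0.31] rows>= 3
```

View pics/50w.png

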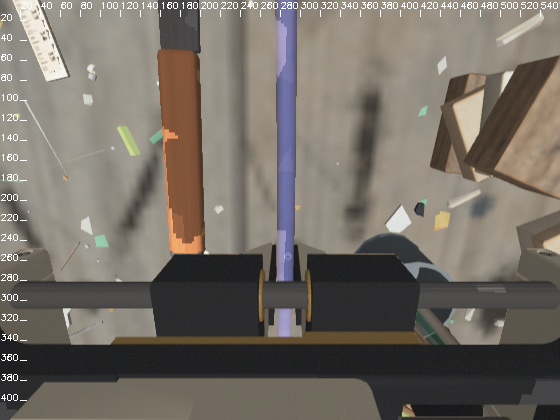

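```bash
python3 -m jog '{"xyz":[[-0.3,0.6,0],[-0.4,0.6,-0.4],[-0.4,0.3,-0.9],[0,0,-0.9]],"angular":[[-0.25,0.03,-0.08],[-0.25,0.03,-0.08],[-0.25,0.03,-0.08],[-0.3,0.03,-0.08]]}'; python3 -c "
from h import *
need([414,-115,3.5],[3.1416-.118,0,0.0])
crop('scene',180,120,340,270,4,'51')"
```

```text
time: 62.85
tool_pos: [412.5, -113.1, 29.1]
tcp_rot: [3.023, 0.002, -0.001]
contact_force: [0.4, -0.2, -0.3]
grip_width: 9.9
units xyz [ 0.08 -0.09 -1.28] ang [ 0.01 -0.02  0.01] rows>= 2
```

View pics/51.png

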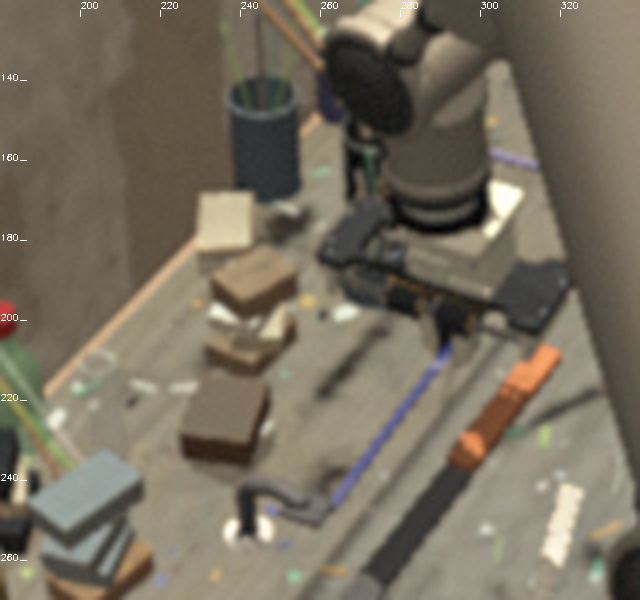

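```bash
python3 -c "
from h import *
for z in (25,30,35): print(z,unproj('scene',[262,246],z))"; python3 -m jog '{"xyz":[[0,-0.3,-0.4],[0,0,-0.4]],"angular":[[0,0,0],[0,0,0]]}'; python3 -c "
from h import *
st()
crop('scene',180,120,340,270,4,'52');crop('wrist',0,0,560,420,1,'52w')"
```

```text
25 [[419.45136547  69.52400691  25.        ]]
30 [[416.82113126  73.6186727   30.        ]]
35 [[414.19089705  77.71333849  35.        ]]
time: 63.1
tool_pos: [411.4, -117.3, 9.8]
tcp_rot: [3.024, 0.007, 0.002]
contact_force: [-0.2, 1.2, -0.2]
grip_width: 9.6
t 63.1 tcp [ 411.4 -117.3    9.8] rpy [3.024e+00 7.000e-03 2.000e-03] F [-0.2  1.2 -0.2] w 9.6 q [-0.37  0.5   2.05 -0.21  0.56 -0.2 ]
```

View pics/52.png

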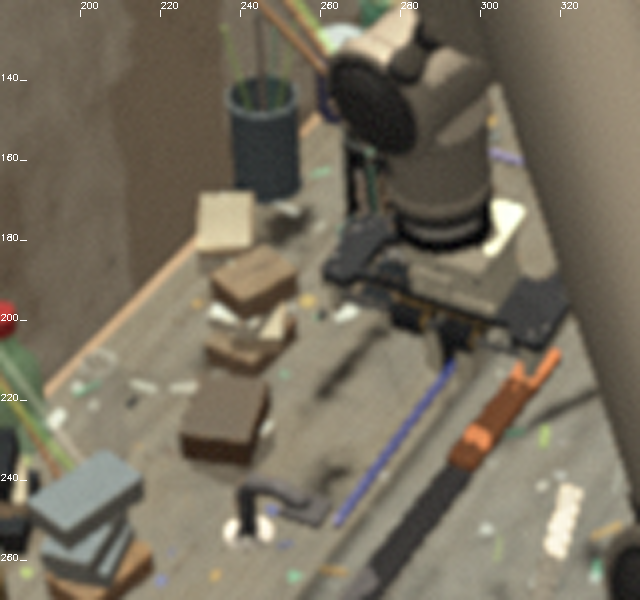

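View pics/52w.png

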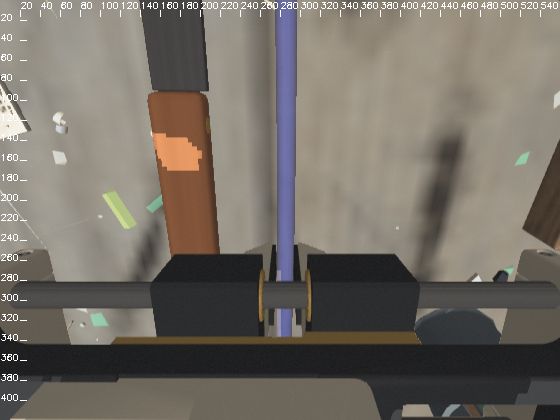

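```bash
python3 -m jog '{"xyz":[[0,0.1,-0.2],[0,0,0]],"angular":[[0,0,0],[0,0,0]]}' && python3 -m jog '{"xyz":[[0,0,0],[0,0,0],[0,0,0]],"angular":[[0,0,0],[0,0,0],[0,0,0]]}' 0.5; python3 -m jog '{"xyz":[[0,0,1],[0,0.3,1],[0,1,0.2],[0,1,0],[0,0.5,0],[0,0,0]],"angular":[[0.2,0,0],[0.3,0,0],[0.3,0,0],[0.3,0,0],[0,0,0],[0,0,0]]}'; python3 -c "
from h import *
st()
crop('scene',180,120,340,270,4,'53');crop('wrist',0,0,560,420,1,'53w')"
```

```text
time: 63.4
tool_pos: [411.3, -115.8, 5.7]
tcp_rot: [3.025, 0.007, -0.0]
contact_force: [-0.6, -0.4, 0.8]
grip_width: 9.6
time: 63.7
tool_pos: [412.1, -116.3, 6.5]
tcp_rot: [3.024, 0.005, -0.001]
contact_force: [-0.0, -0.4, 0.5]
grip_width: 22.4
time: 64.3
tool_pos: [412.6, -58.8, 53.3]
tcp_rot: [-3.141, 0.003, -0.001]
contact_force: [0.0, -0.3, -0.2]
grip_width: 23.2
t 64.3 tcp [412.6 -58.8  53.3] rpy [-3.141e+00  3.000e-03 -1.000e-03] F [ 0.  -0.3 -0.2] w 23.2 q [-0.33  0.4   2.03  0.    0.72 -0.33]
```

View pics/53.png

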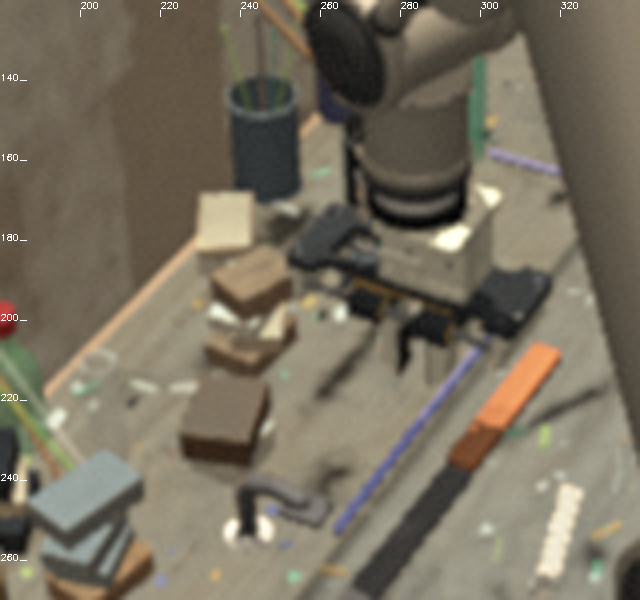

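View pics/53w.png

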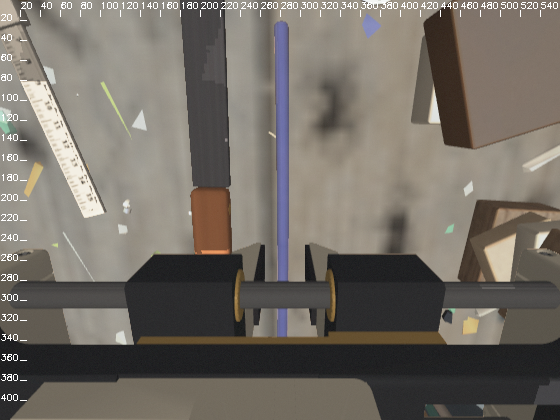

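```bash
python3 -c "
from h import *
print(unproj('wrist',[281.5,21],4.5),unproj('wrist',[282,230],4.5),unproj('scene',[264.5,252],4.5))"
```

```text
[[411.01160482  74.75292269   4.5       ]] [[410.76370845 -60.42314487   4.5       ]] [[411.23830003  70.51726026   4.5       ]]
```

```bash
python3 -m jog '{"xyz":[[-0.08,0.35,-1],[0,0.35,-1],[0,0,-0.4],[0,0,0]],"angular":[[0,0,0],[0,0,0],[0,0,0],[0,0,0]]}'; python3 -c "
from h import *
need([411,-45,2.5],[3.1416,0,0.0])"
```

```text
time: 64.8
tool_pos: [412.2, -47.3, 3.8]
tcp_rot: [3.14, 0.001, -0.001]
contact_force: [-0.0, -0.1, -0.6]
grip_width: 22.7
units xyz [-0.06  0.11 -0.07] ang [ 0.02 -0.01  0.01] rows>= 1
```

```bash
python3 -m jog '{"xyz":[[0,0,0],[0,0,0],[0,0,0],[0,0,0],[0,0,0],[0,0,0]],"angular":[[0,0,0],[0,0,0],[0,0,0],[0,0,0],[0,0,0],[0,0,0]]}' 1; python3 -m jog '{"xyz":[[0,0,0.5],[0,0,1],[0,0,1],[0,0,1],[0,0,1],[0,0.5,0.8],[0,0,0]],"angular":[[0,0,0],[0,0,0],[0,0,0],[0,0,0],[0,0,0],[0,0,0],[0,0,0]]}';python3 -c "
from h import *
st()
p,r=rodpose(0,25,L=120,off=1.5,dz=5); print(p,r); need(p,r)"
```

```text
time: 65.4
tool_pos: [413.8, -49.0, 5.8]
tcp_rot: [3.138, -0.003, -0.002]
contact_force: [0.4, -0.0, -0.3]
grip_width: 9.3
time: 66.1
tool_pos: [412.8, -38.5, 119.5]
tcp_rot: [3.138, -0.003, -0.002]
contact_force: [0.6, -1.3, 0.1]
grip_width: 9.2
t 66.1 tcp [412.8 -38.5 119.5] rpy [ 3.138e+00 -3.000e-03 -2.000e-03] F [ 0.6 -1.3  0.1] w 9.2 q [-0.28  0.28  1.97 -0.    0.9  -0.27]
[402.80250091 231.96600915  82.47434974] [3.04559954e+00 2.22044605e-16 8.02851456e-02]
units xyz [-0.5  13.52 -1.85] ang [-0.89 -0.    0.78] rows>= 14
```

```bash
python3 -m jog '{"xyz":[[-0.05,1,0],[-0.05,1,0],[-0.05,1,0],[-0.05,1,0],[-0.05,1,0],[-0.05,1,0],[-0.05,1,0],[-0.05,1,0],[0,1,0],[0,1,0]],"angular":[[0,0,0.1],[0,0,0.1],[0,0,0.1],[0,0,0.1],[0,0,0.1],[0,0,0.1],[-0.1,0,0.1],[-0.2,0,0.1],[-0.3,0,0],[-0.3,0,0]]}';python3 -c "
from h import *
st()
p,r=rodpose(0,25,L=120,off=1.5,dz=5); print(p,r); need(p,r)"
```

```text
time: 67.1
tool_pos: [401.9, 163.7, 116.4]
tcp_rot: [3.039, 0.008, 0.082]
contact_force: [0.1, -0.2, 0.7]
grip_width: 9.3
t 67.1 tcp [401.9 163.7 116.4] rpy [3.039 0.008 0.082] F [ 0.1 -0.2  0.7] w 9.3 q [ 0.28  0.34  1.89 -0.12  0.95  0.27]
[402.80250091 231.96600915  82.47434974] [3.04559954e+00 2.22044605e-16 8.02851456e-02]
units xyz [ 0.04  3.41 -1.7 ] ang [ 0.07 -0.07 -0.01] rows>= 4
```

```bash
python3 -m jog '{"xyz":[[0,1,0],[0,1,-0.4],[0,0.8,-0.6],[0,0.4,-0.6],[0,0,0]],"angular":[[0,-0.03,0],[0,-0.03,0],[0,0,0],[0.05,0,0],[0,0,0]]}';python3 -c "
from h import *
p,r=rodpose(0,25,L=120,off=1.5,dz=5); need(p,r)
st(); crop('wrist',0,0,560,420,1,'54w'); st(); crop('wrist',180,0,380,150,4,'54wz');crop('scene',170,210,310,330,5,'54')"
```

```text
time: 67.6
tool_pos: [400.4, 231.4, 80.5]
tcp_rot: [3.042, 0.004, 0.088]
contact_force: [-0.1, 0.7, -1.0]
grip_width: 9.2
units xyz [0.12 0.03 0.1 ] ang [ 0.04 -0.03 -0.07] rows>= 1
t 67.6 tcp [400.4 231.4  80.5] rpy [3.042 0.004 0.088] F [-0.1  0.7 -1. ] w 9.2 q [ 0.42  0.44  1.85 -0.12  0.9   0.41]
t 67.65 tcp [400.8 231.1  81.2] rpy [3.042e+00 3.000e-03 8.700e-02] F [-0.5 -0.2 -0.2] w 9.2 q [ 0.42  0.44  1.85 -0.12  0.9   0.41]
```

View pics/54wz.png

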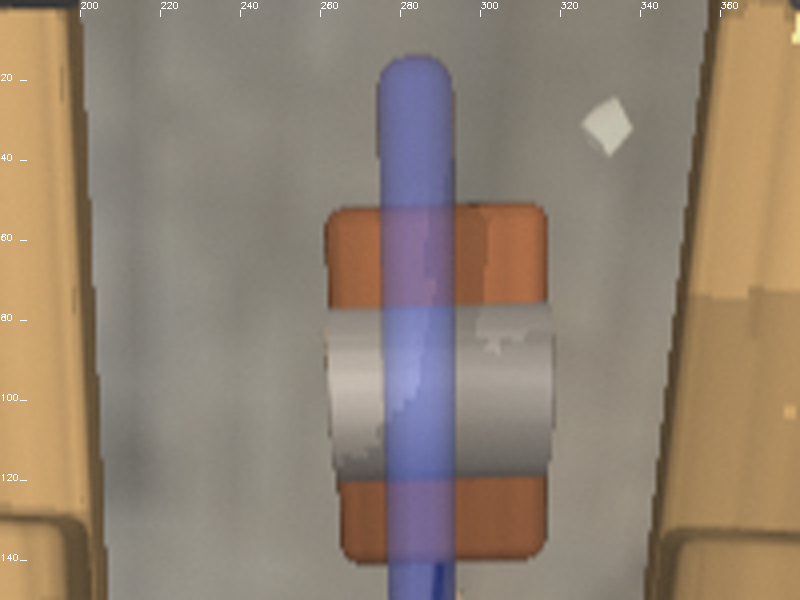

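View pics/54.png

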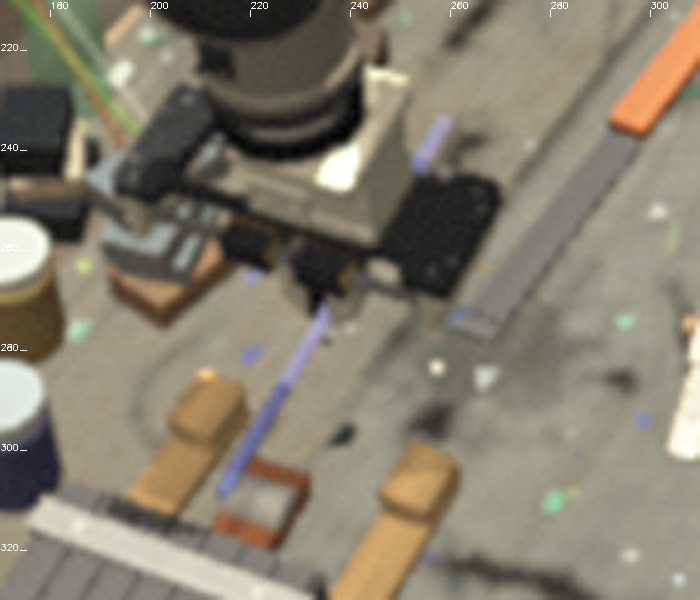

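```bash
python3 -m jog '{"xyz":[[-0.03,0.85,-0.1],[0,0,0]],"angular":[[0.02,0,-0.04],[0.02,0,-0.03]]}';python3 -c "
from h import *
st(); sc=capture('scene');wr=capture('wrist')
B=lambda a:cv2.cvtColor(a,cv2.COLOR_RGB2BGR)
crop('wrist',180,0,380,150,4,'55wz',B(wr));crop('scene',180,230,280,330,6,'55',B(sc))
try: rodfit(sc,wr,L=118,off=1.5)
except Exception as e: print(e)
o=bot.get_obs();M=R.from_euler('xyz',o['tcp_rot']).as_matrix();nr=-M[:,2];dd=np.cross(nr,M[:,0]);T=o['tool_pos']
print('nose if straight',T+118*dd+1.5*nr,'mouth',mouth(0)[0])
print('proj nose wrist/scene',proj('wrist',[T+118*dd+1.5*nr]),proj('scene',[T+118*dd+1.5*nr]))
v=np.array([-np.sin(np.radians(94.6)),np.cos(np.radians(94.6)),0])
for ty in(-70,-50,-30,-10,10,30,50,70):
  m,d,up=mouth(ty); print(ty,proj('wrist',[m+13*up])[0].round(1),proj('scene',[m+13*up,m])[0].round(1),proj('scene',[m])[0].round(1))
"
```

```text
time: 67.95
tool_pos: [401.9, 246.7, 81.3]
tcp_rot: [3.047, -0.001, 0.076]
contact_force: [0.7, -0.2, 0.3]
grip_width: 9.2
t 67.95 tcp [401.9 246.7  81.3] rpy [ 3.047e+00 -1.000e-03  7.600e-02] F [ 0.7 -0.2  0.3] w 9.2 q [ 0.45  0.45  1.82 -0.11  0.91  0.44]
wrist dx(s): at0 0.5 at nose -0.5 n 29 resid 0.25 width px [ 14.  283.5  10. ] [146.  284.5  12. ]
scene dz: at60 6.6 at nose 5.2 n 16 resid 0.33 k 0.1714024694376471
nose if straight [392.68126423 362.86983489  71.48156468] mouth [391.21566369 375.97685109  65.06980992]
proj nose wrist/scene [[284.69661292  25.61055472]] [[211.08843395 311.1214432 ]]
-70 [448.9 -17.9] [183.9 304.8] [184.8 307.6]
-50 [401.6 -17.6] [190.7 307.4] [191.6 310.2]
-30 [354.4 -17.3] [197.6 310. ] [198.5 312.8]
-10 [307.2 -17. ] [204.5 312.6] [205.4 315.4]
10 [260.  -16.8] [211.6 315.2] [212.4 318. ]
30 [212.8 -16.5] [218.7 317.9] [219.4 320.7]
50 [165.7 -16.2] [225.8 320.6] [226.5 323.3]
70 [118.5 -15.9] [233.  323.3] [233.7 326.1]
```

View pics/55wz.png

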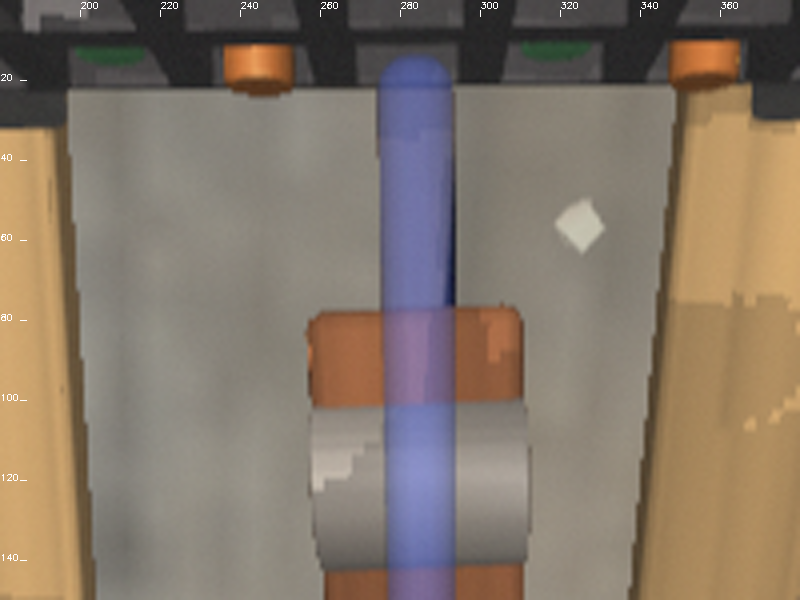

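View pics/55.png

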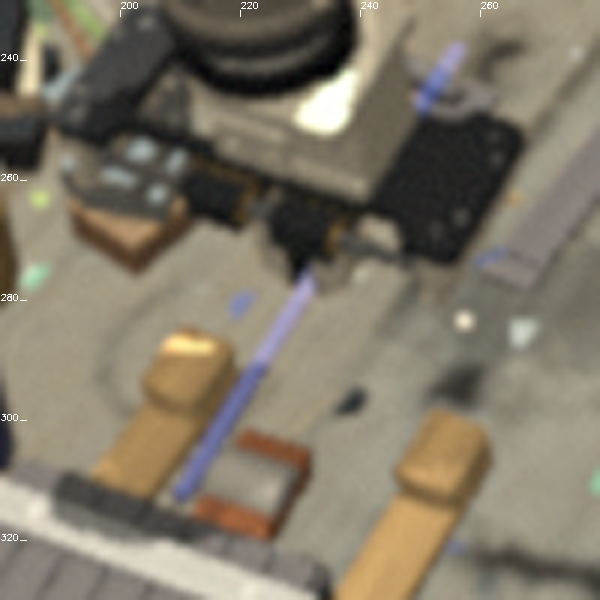

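```bash
cat >> h.py <<'E'
def face(img,n,c,kw,k,o,T=None,dy=(-60,-40,-20,0,20,40,60)):
    m,d,up=mouth(0,**kw); v=mouth(1,**kw)[0]-m
    def P(y,z): return m+v*y+up*(z-50)
    def pl(pts,col):
        q=((proj(n,pts,c)-o)*k).round().astype(int); cv2.polylines(img,[q.reshape(-1,1,2)],True,col,1)
    for z in (50,30):
        for y in dy: pl([P(y-7,z-7),P(y+7,z-7),P(y+7,z+7),P(y-7,z+7)],(0,255,0) if z==50 else (0,255,255))
    pl([P(-53,20),P(53,20),P(53,0),P(73,0),P(73,63),P(-73,63),P(-73,0),P(-53,0)],(255,0,255))
E
python3 -c "
from h import *
wr=cv2.cvtColor(capture('wrist'),cv2.COLOR_RGB2BGR); cv2.imwrite('pics/wr56raw.png',wr)
st()
c=cam('wrist'); im=cv2.resize(wr[0:100,160:400],None,fx=3.3,fy=3.3,interpolation=cv2.INTER_CUBIC)
face(im,'wrist',c,{},3.3,(160,0))
cv2.imwrite('pics/56.png',im)
import pickle; pickle.dump(c,open('c56.pkl','wb'))
"
```

```text
t 68.1 tcp [401.5 245.5  81.2] rpy [3.046 0.    0.076] F [-0.1  0.2 -0.5] w 9.1 q [ 0.45  0.45  1.82 -0.11  0.91  0.44]
```

View pics/56.png

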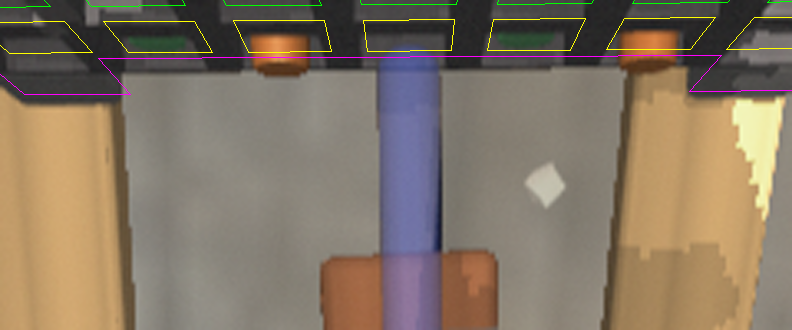

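```bash
python3 -c "
import cv2
wr=cv2.imread('pics/wr56raw.png')
im=cv2.resize(wr[0:40,230:340],None,fx=7,fy=12,interpolation=cv2.INTER_NEAREST)
for r in range(0,40,5): cv2.putText(im,str(r),(0,r*12+10),0,.4,(255,255,255),1)
for r in range(230,340,10): cv2.putText(im,str(r),((r-230)*7,470),0,.4,(0,0,0),1)
cv2.imwrite('pics/57.png',im)
g=cv2.cvtColor(wr,cv2.COLOR_BGR2GRAY)
for c in (258,268,270,272,296,298): print(c,g[0:28,c])
for r in (2,4,12): print(r,[(c,int(g[r,c])) for c in range(200,370,2)])
"
```

```text
258 [ 38  40  40  39  39  40  37  39  36  36  38  37  39  39  36  41  38  52
  60  65  58 101 137 137 137 139 139 139]
268 [ 71  74  72  73  78  78  59  39  39  38  40  39  39  39  41  38  39  39
  35  39  39  99 132 133 133 134 136 135]
270 [ 71  72  73  73  78  78  60  42  40  38  51  70  73  73  74  75  72  72
  78  86  68  99 131 132 133 135 135 136]
272 [ 71  73  73  71  73  72  61  39  40  41  51  68  71  72  72  73  72  73
  78  83  68  99 132 134 134 135 134 136]
296 [ 48  47  46  50  51  49  45  39  38  38  37  38  37  38  40  38  38  40
  41  35  35  88 121 121 120 120 123 122]
298 [ 39  38  40  39  39  41  40  36  38  39  40  40  40  37  37  39  40  41
  41  37  35  89 119 118 119 121 120 121]
2 [(200, 116), (202, 117), (204, 70), (206, 71), (208, 69), (210, 69), (212, 48), (214, 39), (216, 40), (218, 41), (220, 39), (222, 40), (224, 39), (226, 55), (228, 70), (230, 71), (232, 72), (234, 72), (236, 72), (238, 71), (240, 68), (242, 73), (244, 73), (246, 71), (248, 71), (250, 71), (252, 70), (254, 50), (256, 39), (258, 40), (260, 41), (262, 40), (264, 40), (266, 41), (268, 7
[... 1745 characters left out ...]
4, 164), (246, 145), (248, 124), (250, 104), (252, 81), (254, 70), (256, 66), (258, 39), (260, 41), (262, 42), (264, 39), (266, 42), (268, 39), (270, 73), (272, 71), (274, 74), (276, 76), (278, 72), (280, 72), (282, 75), (284, 72), (286, 74), (288, 73), (290, 73), (292, 73), (294, 64), (296, 37), (298, 40), (300, 41), (302, 41), (304, 39), (306, 42), (308, 75), (310, 71), (312, 65), (314, 65), (316, 65), (318, 64), (320, 62), (322, 63), (324, 63), (326, 63), (328, 74), (330, 72), (332, 38), (334, 40), (336, 40), (338, 39), (340, 37), (342, 38), (344, 41), (346, 70), (348, 80), (350, 109), (352, 125), (354, 135), (356, 142), (358, 151), (360, 137), (362, 124), (364, 96), (366, 72), (368, 38)]
```

View pics/57.png

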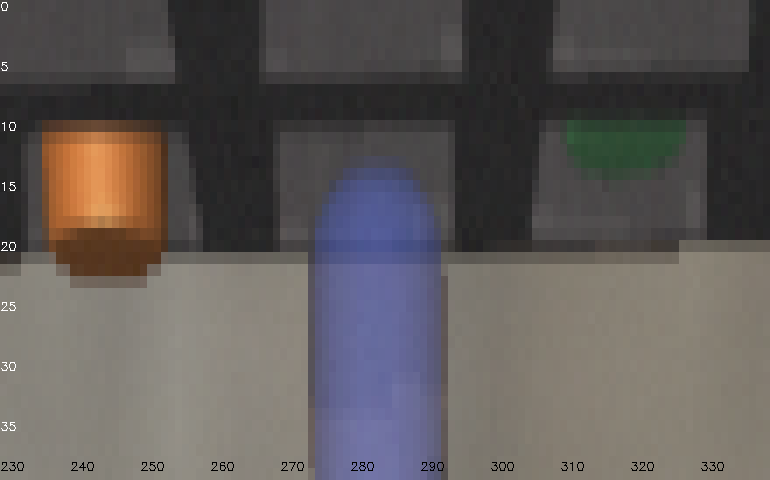

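```bash
python3 -c "
from h import *
import pickle
c=pickle.load(open('c56.pkl','rb'))
m,d,up=mouth(0);v=mouth(1)[0]-m
for z in (63,57,43,37,23,20): print(z,proj('wrist',[m+(z-50)*up,m+(z-50)*up+[0,1,0],m+(z-50)*up+[0,0,1]],c).round(2).tolist())
for y in(-20,0,20): print(y,proj('wrist',[m-7*up+(y-7)*v,m-7*up+(y+7)*v],c)[:,0].round(1))
st()
o=bot.get_obs();M=R.from_euler('xyz',o['tcp_rot']).as_matrix();nr=-M[:,2];dd=np.cross(nr,M[:,0]);T=np.array([401.7,246,81.2])
for L in (118,121,124):
  for off in (0,1.5,4): print(L,off,proj('wrist',[T+L*dd+off*nr],c).round(1), T+L*dd+off*nr)
"
```

```text
63 [[283.73, -17.1], [283.91, -19.96], [283.73, -17.89]]
57 [[283.77, -11.04], [283.93, -13.75], [283.76, -11.75]]
43 [[283.83, 1.25], [283.99, -1.19], [283.83, 0.68]]
37 [[283.86, 5.84], [284.01, 3.51], [283.86, 5.32]]
23 [[283.91, 15.32], [284.04, 13.2], [283.91, 14.9]]
20 [[283.92, 17.16], [284.05, 15.08], [283.92, 16.75]]
-20 [339.2 310.5]
0 [298.2 269.5]
20 [257.2 228.5]
t 68.1 tcp [401.5 245.5  81.2] rpy [3.046 0.    0.076] F [-0.1  0.2 -0.5] w 9.1 q [ 0.45  0.45  1.82 -0.11  0.91  0.44]
118 0 [[285.1  25.5]] [392.77430032 363.11772239  69.89641709]
118 1.5 [[285.1  24.5]] [392.76358843 363.26101232  71.38951898]
118 4 [[285.1  22.8]] [392.74573527 363.49982886  73.87802213]
121 0 [[285.1  18.2]] [392.54737576 366.09529161  69.60903786]
121 1.5 [[285.1  17.1]] [392.53666386 366.23858153  71.10213975]
121 4 [[285.1  15.2]] [392.5188107  366.47739808  73.5906429 ]
124 0 [[285.1  10.8]] [392.32045119 369.07286082  69.32165863]
124 1.5 [[285.1   9.6]] [392.30973929 369.21615075  70.81476052]
124 4 [[285.1   7.6]] [392.29188613 369.45496729  73.30326367]
```

```bash
python3 -m jog '{"xyz":[[-0.02,0,-0.27],[-0.02,0.15,-0.01],[0,0,0]],"angular":[[0,0,0],[0,0,0],[0,0,0]]}';python3 -c "
from h import *
p,r=rodpose(0,6,L=121,off=1.5); need(p,r)
wr=cv2.cvtColor(capture('wrist'),cv2.COLOR_RGB2BGR);st()
im=cv2.resize(wr[0:40,230:340],None,fx=7,fy=12,interpolation=cv2.INTER_NEAREST)
cv2.imwrite('pics/58.png',im)
"
```

```text
time: 68.4
tool_pos: [400.9, 247.3, 75.7]
tcp_rot: [3.045, -0.0, 0.075]
contact_force: [0.4, 0.7, -0.0]
grip_width: 9.1
units xyz [0.02 0.13 0.  ] ang [0.   0.   0.06] rows>= 1
t 68.45 tcp [400.8 247.2  75.6] rpy [3.045 0.    0.075] F [ 0.2  0.2 -0.4] w 9.6 q [ 0.45  0.46  1.83 -0.12  0.89  0.45]
```

View pics/58.png

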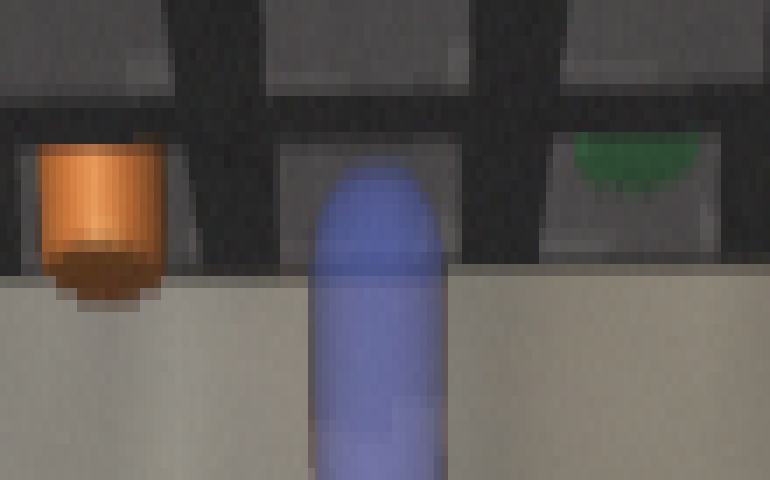

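```bash
python3 -m jog '{"xyz":[[-0.05,0.2,-0.02],[-0.02,0.2,-0.02]],"angular":[[0,0,0.03],[0,0,0.02]]}';python3 -c "
from h import *
p,r=rodpose(0,0,L=121,off=1.5); need(p,r)
wr=cv2.cvtColor(capture('wrist'),cv2.COLOR_RGB2BGR);st()
im=cv2.resize(wr[0:40,230:340],None,fx=7,fy=12,interpolation=cv2.INTER_NEAREST)
cv2.imwrite('pics/59.png',im)
"
```

```text
time: 68.65
tool_pos: [399.4, 255.2, 74.8]
tcp_rot: [3.045, 0.0, 0.08]
contact_force: [0.4, -0.5, -0.5]
grip_width: 9.3
units xyz [0.08 0.03 0.02] ang [ 0.   -0.    0.01] rows>= 1
t 68.7 tcp [399.4 255.8  74.8] rpy [ 3.045 -0.     0.08 ] F [0.4 0.5 0.3] w 9.6 q [ 0.47  0.47  1.82 -0.11  0.9   0.46]
```

View pics/59.png

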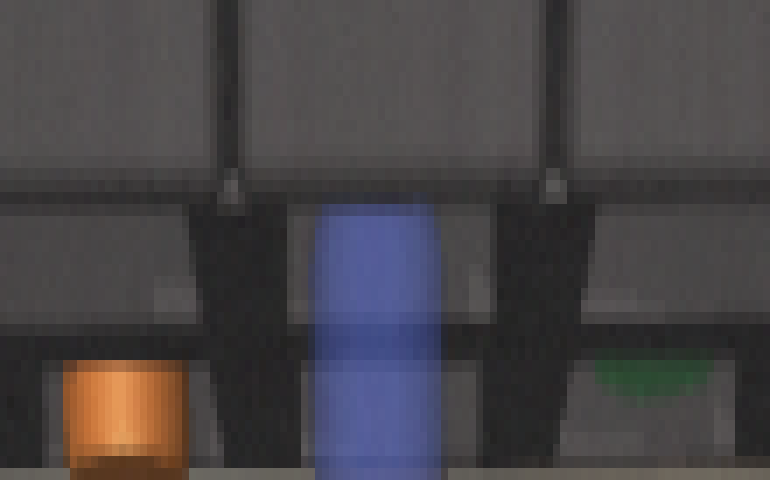

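```bash
python3 -m jog '{"xyz":[[0.05,0.15,-0.01],[-0.01,0.3,-0.03],[-0.02,0.3,-0.03]],"angular":[[0,0,0],[0,0,0],[0,0,0]]}';python3 -c "
from h import *
p,r=rodpose(0,-20,L=121,off=1.5); need(p,r)
wr=cv2.cvtColor(capture('wrist'),cv2.COLOR_RGB2BGR);st()
im=cv2.resize(wr[0:70,230:340],None,fx=7,fy=7,interpolation=cv2.INTER_NEAREST)
cv2.imwrite('pics/60.png',im)
"
```

```text
time: 69.0
tool_pos: [399.9, 271.9, 73.3]
tcp_rot: [3.045, -0.0, 0.08]
contact_force: [-0.4, -0.7, -0.8]
grip_width: 9.5
units xyz [-0.03  0.19 -0.  ] ang [0. 0. 0.] rows>= 1
t 69.05 tcp [399.9 272.7  73.3] rpy [ 3.046e+00 -1.000e-03  8.000e-02] F [ 0.2 -0.2 -0.7] w 9.2 q [ 0.5   0.48  1.79 -0.11  0.91  0.49]
```

View pics/60.png

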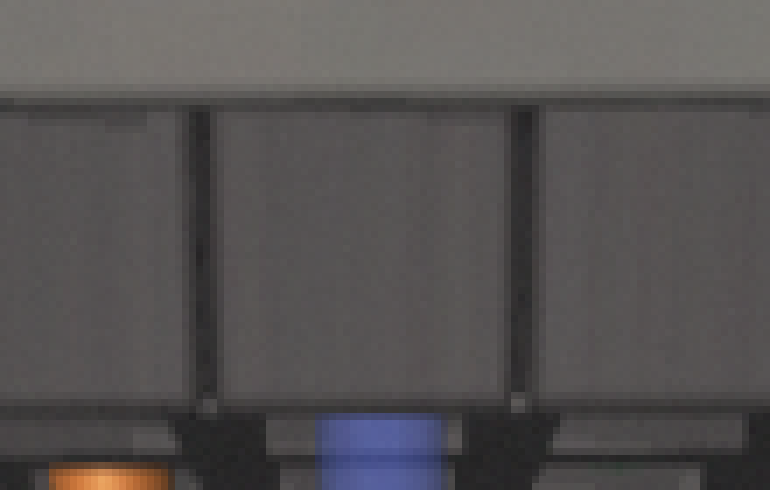

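```bash
python3 -m jog '{"xyz":[[-0.06,0.5,-0.05],[-0.04,0.5,-0.05],[-0.04,0.5,-0.05],[-0.04,0.5,-0.05]],"angular":[[0,0,0],[0,0,0],[0,0,0],[0,0,0]]}';python3 -c "
from h import *
p,r=rodpose(0,-58,L=121,off=1.5,dx=0); need(p,r)
wr=cv2.cvtColor(capture('wrist'),cv2.COLOR_RGB2BGR);st()
im=cv2.resize(wr[30:140,230:340],None,fx=6,fy=5,interpolation=cv2.INTER_NEAREST)
cv2.imwrite('pics/61.png',im)
"
```

```text
time: 69.45
tool_pos: [395.9, 315.8, 69.0]
tcp_rot: [3.046, -0.001, 0.08]
contact_force: [0.1, 0.0, -0.7]
grip_width: 9.3
units xyz [ 0.02 -0.13  0.03] ang [-0.  0.  0.] rows>= 1
t 69.5 tcp [395.9 317.2  68.9] rpy [ 3.047e+00 -1.000e-03  8.100e-02] F [0.5 1.7 0.1] w 9.4 q [ 0.58  0.52  1.73 -0.1   0.94  0.56]
```

View pics/61.png

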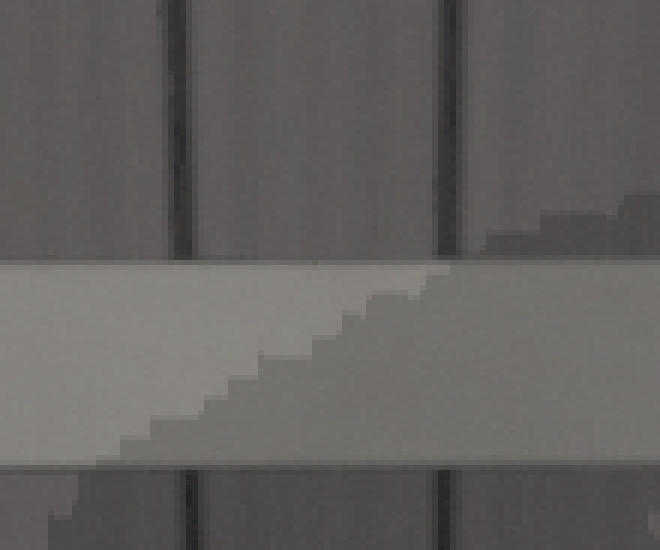

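```bash
python3 -m jog '{"xyz":[[-0.03,0.5,-0.03],[-0.04,0.5,-0.05],[-0.04,0.4,-0.04],[0,0,0]],"angular":[[0,0,0],[0,0,0],[0,0,0],[0,0,0]]}';python3 -m jog '{"xyz":[[0,0,0],[0,0,0],[0,0,0]],"angular":[[0,0,0],[0,0,0],[0,0,0]]}' 0.6; python3 -c "
from h import *
m,d,up=mouth(0); p,r=rodpose(0,-93-90,L=121-90-90,off=1.5); 
print(d); st()
need(bot.get_obs()['tool_pos']-85*d,r)"
```

```text
time: 69.9
tool_pos: [393.2, 348.4, 66.0]
tcp_rot: [3.047, -0.001, 0.082]
contact_force: [0.0, -1.2, -0.2]
grip_width: 9.6
time: 70.2
tool_pos: [393.1, 348.1, 66.0]
tcp_rot: [3.046, -0.001, 0.082]
contact_force: [-0.2, 0.0, -0.3]
grip_width: 18.2
[-0.0798297   0.99218991 -0.09584575]
t 70.2 tcp [393.1 348.1  66. ] rpy [ 3.046e+00 -1.000e-03  8.200e-02] F [-0.2  0.  -0.3] w 18.2 q [ 0.63  0.56  1.68 -0.1   0.96  0.61]
units xyz [ 0.34 -4.22  0.41] ang [-0.01  0.   -0.01] rows>= 5
```

```bash
python3 -m jog '{"xyz":[[0.07,-0.8,0.05],[0.07,-0.8,0.04],[0.07,-0.8,0.04],[0.06,-0.9,0.04],[0.07,-0.9,0.03],[0,0,0]],"angular":[[0,0,0],[0,0,0],[0,0,0],[0,0,0],[0,0,0],[0,0,0]]}'; python3 -c "
from h import *
st(); crop('wrist',0,0,560,420,1,'62w');crop('scene',170,210,310,330,5,'62')"
```

```text
time: 70.8
tool_pos: [399.8, 254.4, 70.7]
tcp_rot: [3.045, 0.0, 0.079]
contact_force: [-0.0, 0.0, -0.1]
grip_width: 18.4
t 70.8 tcp [399.8 254.4  70.7] rpy [3.045 0.    0.079] F [-0.   0.  -0.1] w 18.4 q [ 0.47  0.47  1.82 -0.12  0.89  0.46]
```

View pics/62w.png

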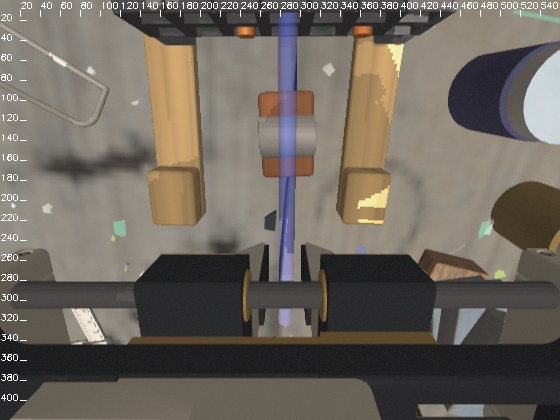

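View pics/62.png

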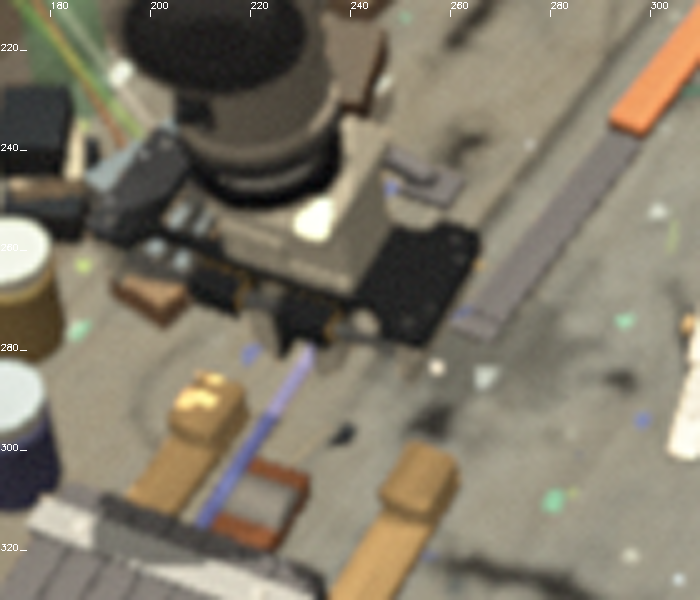

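```bash
python3 -c "
from h import *
o=bot.get_obs();M=R.from_euler('xyz',o['tcp_rot']).as_matrix();nr=-M[:,2];dd=np.cross(nr,M[:,0]);T=o['tool_pos']
for s in (20,0,-20,-40):
  for off in (6,0,-6): print(s,off,proj('wrist',[T+s*dd+off*nr])[0].round(1))"
```

```text
20 6 [284.8 228.7]
20 0 [284.8 225. ]
20 -6 [284.8 221.6]
0 6 [284.8 262.4]
0 0 [284.8 257.7]
0 -6 [284.8 253.4]
-20 6 [284.9 293.9]
-20 0 [284.8 288.3]
-20 -6 [284.8 283.1]
-40 6 [284.9 323.4]
-40 0 [284.9 317.1]
-40 -6 [284.8 311.2]
```

```bash
python3 -m jog '{"xyz":[[0,0,-0.5],[0,0,0],[0,0,0],[0,0,0],[0,0,0],[0,0,0]],"angular":[[0,0,0],[0,0,0],[0,0,0],[0,0,0],[0,0,0],[0,0,0]]}' 1; python3 -m jog '{"xyz":[[-0.04,0.5,-0.03],[-0.04,0.5,-0.05],[-0.04,0.5,-0.05],[-0.04,0.5,-0.05],[0,0,0]],"angular":[[0,0,0],[0,0,0],[0,0,0],[0,0,0],[0,0,0]]}'; python3 -c "
from h import *
st(); crop('wrist',0,0,560,420,1,'63w')"
```

```text
time: 71.5
tool_pos: [400.1, 257.4, 59.6]
tcp_rot: [3.046, -0.001, 0.082]
contact_force: [-0.2, -1.0, 0.7]
grip_width: 9.8
time: 72.0
tool_pos: [397.3, 286.8, 59.4]
tcp_rot: [3.021, 0.004, 0.086]
contact_force: [0.0, 2.9, 2.3]
grip_width: 9.8
t 72.0 tcp [397.3 286.8  59.4] rpy [3.021 0.004 0.086] F [0.  2.9 2.3] w 9.8 q [ 0.54  0.52  1.77 -0.14  0.91  0.54]
```

View pics/63w.png

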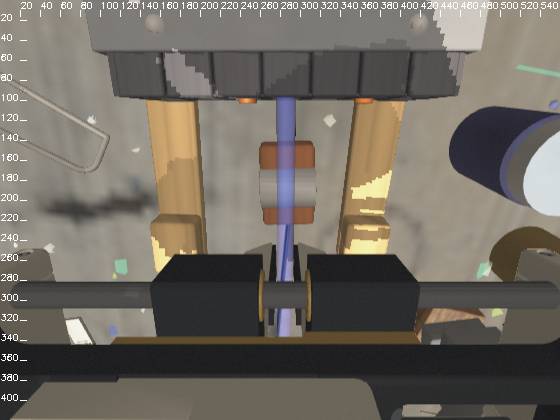

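```bash
python3 -m jog '{"xyz":[[0,0.05,0.12],[-0.02,0.3,-0.02],[-0.03,0.4,-0.04],[-0.03,0.4,-0.04],[0,0,0]],"angular":[[-0.2,0,0],[-0.05,0,0],[0,0,0],[0,0,0],[0,0,0]]}'; python3 -c "
from h import *
st(); crop('wrist',0,0,560,420,1,'64w')"
```

```text
time: 72.55
tool_pos: [395.3, 313.4, 59.8]
tcp_rot: [2.994, 0.005, 0.086]
contact_force: [1.1, 1.6, 1.2]
grip_width: 10.1
t 72.55 tcp [395.3 313.4  59.8] rpy [2.994 0.005 0.086] F [1.1 1.6 1.2] w 10.1 q [ 0.6   0.55  1.71 -0.15  0.96  0.61]
```

View pics/64w.png

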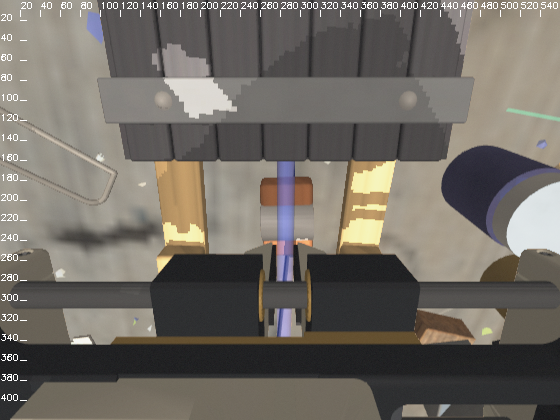

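```bash
python3 -m jog '{"xyz":[[-0.03,0.35,-0.03],[-0.03,0.35,-0.03]],"angular":[[0,0,0],[0,0,0]]}'; python3 -c "
from h import *
st(); crop('wrist',0,0,560,420,1,'65w')"
```

```text
time: 72.8
tool_pos: [393.8, 319.1, 58.9]
tcp_rot: [2.977, 0.011, 0.089]
contact_force: [6.6, -32.0, 11.4]
grip_width: 9.7
t 72.8 tcp [393.8 319.1  58.9] rpy [2.977 0.011 0.089] F [  6.6 -32.   11.4] w 9.7 q [ 0.62  0.57  1.69 -0.17  0.98  0.63]
```

View pics/65w.png

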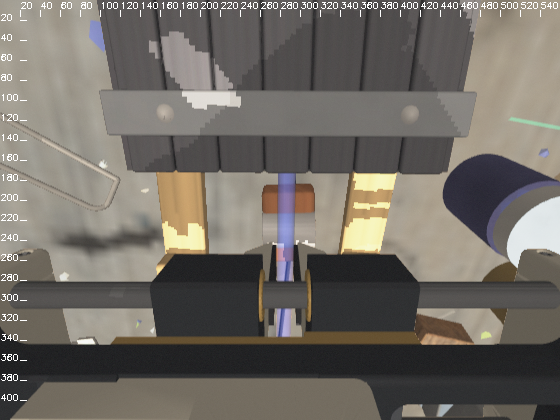

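```bash
python3 -m jog '{"xyz":[[0,-0.05,0],[0,0,0],[0,0,0]],"angular":[[0,0,0],[0,0,0],[0,0,0]]}' 0.5; python3 -m jog '{"xyz":[[0,0,1],[0,0,1],[0.05,-0.7,1],[0.05,-1,0.5],[0.06,-1,0],[0.06,-1,0],[0.06,-1,0],[0,-1,0],[0,0,0]],"angular":[[0.2,0,0],[0.2,0,0],[0.2,0,0],[0.2,0,0],[0.2,0,0],[0.2,0,0],[0.3,0,0],[0.3,0,0],[0,0,0]]}'; python3 -c "
from h import *
st(); crop('wrist',0,0,560,420,1,'66w');crop('scene',110,210,310,400,4,'66');crop('top',0,0,560,420,1,'66t')"
```

```text
time: 73.15
tool_pos: [393.4, 317.3, 58.2]
tcp_rot: [2.975, 0.013, 0.087]
contact_force: [-0.4, -0.6, -0.8]
grip_width: 22.4
time: 74.05
tool_pos: [398.2, 204.8, 130.2]
tcp_rot: [-3.109, -0.008, 0.093]
contact_force: [0.2, -0.6, -0.6]
grip_width: 22.7
t 74.05 tcp [398.2 204.8 130.2] rpy [-3.109 -0.008  0.093] F [ 0.2 -0.6 -0.6] w 22.7 q [0.28 0.31 1.88 0.04 0.94 0.17]
```

View pics/66w.png

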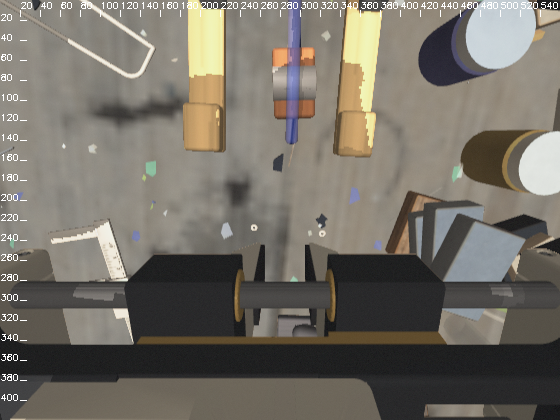

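View pics/66.png

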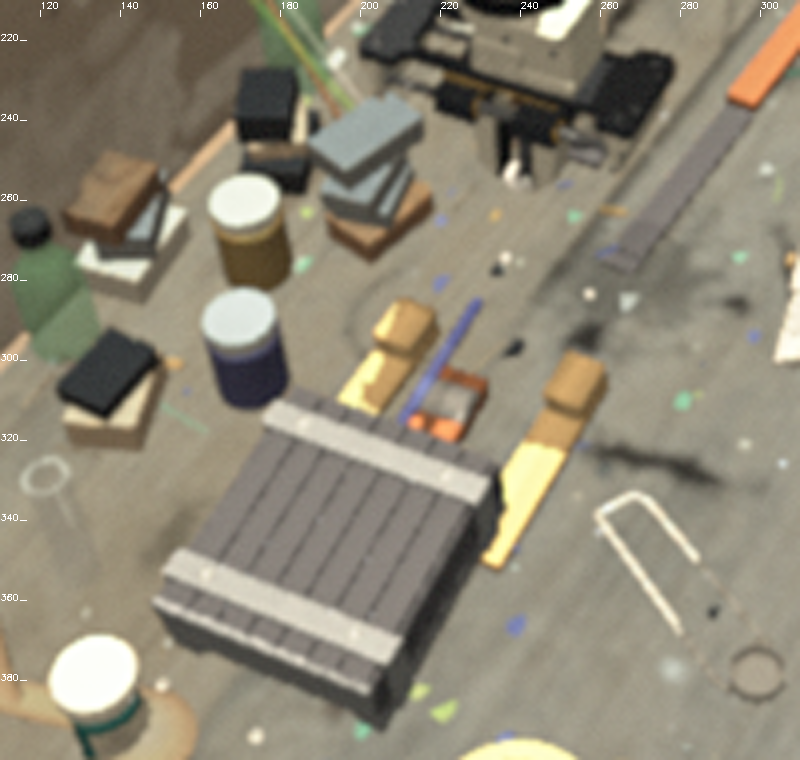

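View pics/66t.png

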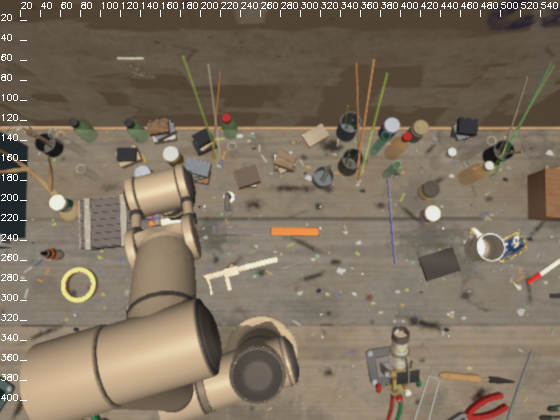

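```bash
python3 -c "
from h import *
sc=cv2.cvtColor(capture('scene'),cv2.COLOR_RGB2BGR);o=(130,280);k=5
im=cv2.resize(sc[280:400,130:270],None,fx=k,fy=k,interpolation=cv2.INTER_CUBIC)
c=cam('scene')
def bx(kw):
  m,d,up=mouth(0,**kw);v=mouth(1,**kw)[0]-m
  return [m+d*a+v*b+up*(z-50) for z in (0,63) for a,b in((0,-73),(160,-73),(160,73),(0,73))]
drawbox(im,'scene',bx({}),c,(0,255,0),k,o)
cv2.imwrite('pics/67.png',im)
print(unproj('wrist',[293,142],70),unproj('wrist',[297,20],66))
"
```

```text
[[398.94133942 271.06046702  70.        ]] [[393.63961211 350.21996244  66.        ]]
```

View pics/67.png

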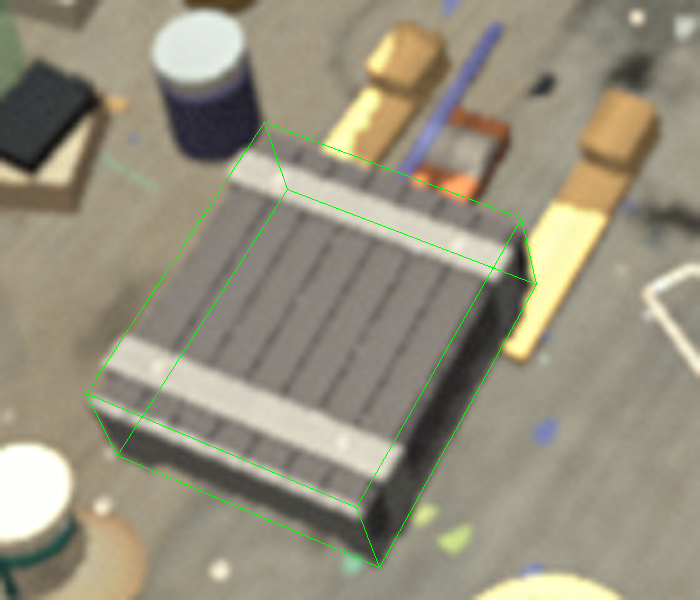

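```bash
python3 -m jog '{"xyz":[[-0.1,-1,0.3],[-0.1,-1,0.3],[-0.1,-1,0.3],[-0.1,-1,0],[-0.1,-1,0],[-0.1,-1,0],[-0.1,-1,0],[-0.1,-1,0],[-0.1,-1,0],[-0.1,-1,0]],"angular":[[0,0,0],[0,0,0],[0,0,0],[0,0,0],[0,0,0.2],[-0.05,0,0.5],[-0.05,0,0.6],[-0.05,0,0.6],[-0.05,0,0.6],[-0.05,0,0.6]]}';python3 -m jog '{"xyz":[[0,-1,0],[0,-1,0],[0,-1,0],[0,-1,0],[0,-1,0],[0,-1,0],[0,-1,0],[0,-1,0],[0,-1,0],[0,-1,0]],"angular":[[-0.03,0,0.6],[-0.03,0,0.6],[0,0,0.6],[0,0,0.6],[0,0,0.6],[0,0,0.6],[0,0,0.6],[0,0,0.6],[0,0,0.6],[0,0,0.6]]}'; python3 -c "
from h import *
need([367,-360,130],[3.1416,0,1.60]);st()"
```

```text
time: 75.25
tool_pos: [380.1, 12.3, 148.7]
tcp_rot: [-3.136, -0.003, 0.455]
contact_force: [-0.0, 0.0, 0.9]
grip_width: 22.5
time: 76.25
tool_pos: [386.7, -187.8, 148.7]
tcp_rot: [3.14, 0.001, 1.128]
contact_force: [-0.5, -0.3, 0.1]
grip_width: 22.8
units xyz [-0.99 -8.61 -0.93] ang [0.02 0.02 4.51] rows>= 9
t 76.25 tcp [ 386.7 -187.8  148.7] rpy [3.140e+00 1.000e-03 1.128e+00] F [-0.5 -0.3  0.1] w 22.8 q [-0.63  0.26  1.89 -0.    0.99 -1.76]
```

```bash
python3 -m jog '{"xyz":[[-0.2,-1,0],[-0.2,-1,0],[-0.2,-1,0],[-0.2,-1,0],[-0.2,-1,0],[0,-1,0],[0,-1,-0.3],[0,-0.8,-0.6],[0,-0.4,0],[0,0,0]],"angular":[[0,0,0.6],[0,0,0.6],[0,0,0.6],[0,0,0.6],[0,0,0.6],[0,0,0.6],[0,0,0.5],[0,0,0.4],[0,0,0],[0,0,0]]}'; python3 -c "
from h import *
st();crop('wrist',0,0,560,420,1,'68w')
need([367,-393,60],[3.1416,0,1.60])"
```

```text
time: 77.25
tool_pos: [376.3, -354.8, 129.0]
tcp_rot: [3.14, 0.003, 1.633]
contact_force: [-0.0, 0.8, -0.0]
grip_width: 22.6
t 77.25 tcp [ 376.3 -354.8  129. ] rpy [3.140e+00 3.000e-03 1.633e+00] F [-0.   0.8 -0. ] w 22.6 q [-0.9   0.43  1.69 -0.    1.02 -2.54]
units xyz [-0.46 -1.95 -3.45] ang [ 0.02  0.02 -0.32] rows>= 4
```

View pics/68w.png

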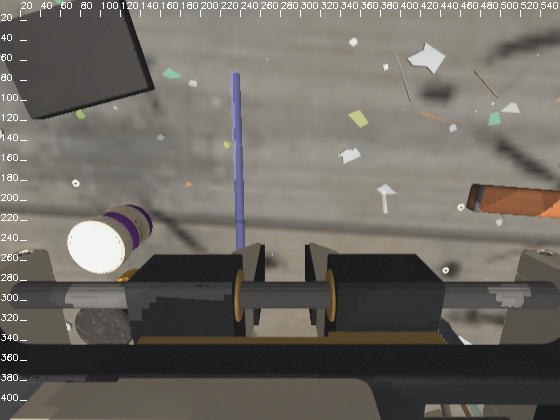

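```bash
python3 -c "
from h import *
print('nose',unproj('wrist',[235,73],4.5),'mid',unproj('wrist',[240,240],4.5))
for z in(0,30,60): print(z,unproj('wrist',[96,247],z),unproj('wrist',[150,215],z),unproj('wrist',[100,325],z),unproj('scene',[0,0],0)[0])
for z in (0,30,60,90): print(z,proj('top',[[376,-470,z],[367,-393,4]]).round())
crop('top',340,130,500,270,5,'69t')"
```

```text
nose [[ 262.107194   -405.50658696    4.5       ]] mid [[ 417.83029259 -398.12941611    4.5       ]]
0 [[ 436.92696795 -548.26187332    0.        ]] [[ 398.27654878 -489.79556461    0.        ]] [[ 533.20781214 -554.9965743     0.        ]] [2795.51249909 -954.38860456    0.        ]
30 [[ 422.55614653 -528.54690166   30.        ]] [[ 387.94772321 -476.19490121   30.        ]] [[ 508.76810193 -534.57729893   30.        ]] [2795.51249909 -954.38860456    0.        ]
60 [[ 408.18532511 -508.83193      60.        ]] [[ 377.61889764 -462.5942378    60.        ]] [[ 484.32839171 -514.15802356   60.        ]] [2795.51249909 -954.38860456    0.        ]
0 [[414. 226.]
 [389. 228.]]
30 [[417. 224.]
 [389. 228.]]
60 [[420. 223.]
 [389. 228.]]
90 [[424. 222.]
 [389. 228.]]
```

View pics/69t.png

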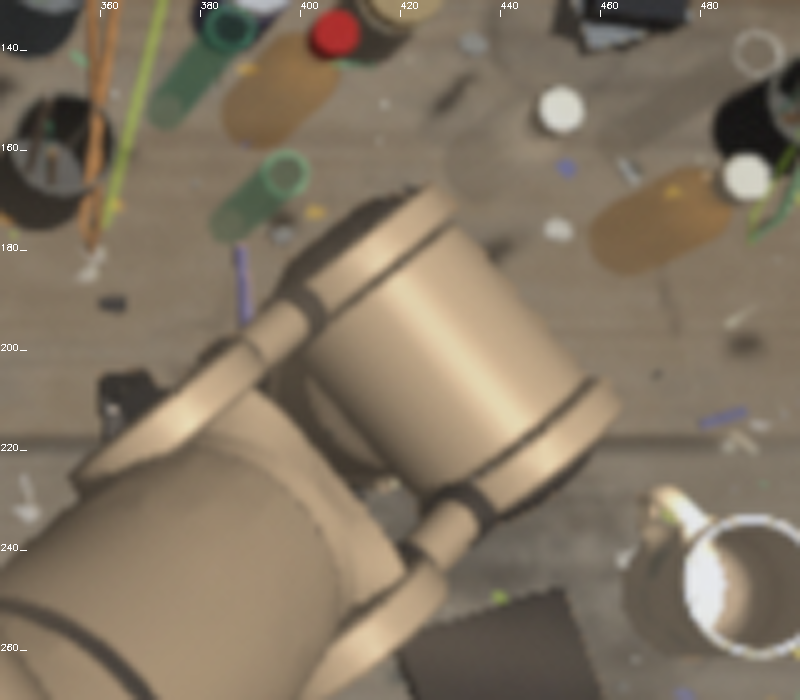

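```bash
python3 -m jog '{"xyz":[[-0.3,-1,-0.9],[-0.3,-0.8,-0.9],[-0.1,-0.5,-0.9],[0,0,-0.5],[0,0,0]],"angular":[[0,0,-0.05],[0,0,-0.05],[0,0,-0.05],[0,0,0],[0,0,0]]}'; python3 -c "
from h import *
st();crop('wrist',0,0,560,420,1,'70w')
print(unproj('wrist',[235,73],4.5))
need([362,-400.8,60],[3.1416,0,1.618])"
```

```text
time: 77.85
tool_pos: [364.4, -397.1, 66.5]
tcp_rot: [3.137, 0.005, 1.62]
contact_force: [-0.5, 0.0, -0.5]
grip_width: 23.0
t 77.85 tcp [ 364.4 -397.1   66.5] rpy [3.137 0.005 1.62 ] F [-0.5  0.  -0.5] w 23.0 q [-0.97  0.54  1.69  0.    0.9  -2.59]
[[ 258.57034346 -437.67430917    4.5       ]]
units xyz [-0.14 -0.17 -0.36] ang [ 0.05  0.05 -0.03] rows>= 1
```

View pics/70w.png

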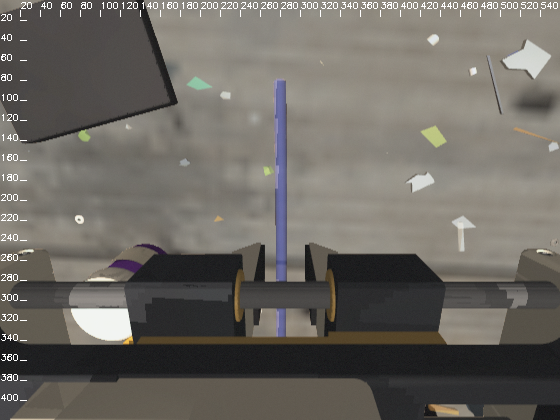

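```bash
python3 -c "
from h import *
print('nose',unproj('wrist',[280.5,81],4.5),'mid',unproj('wrist',[281,235],4.5))
for z in (40,62,75): print(unproj('wrist',[100,306],z),unproj('wrist',[130,280],z),unproj('wrist',[70,310],z))
c=cam('wrist'); Rm=cv2.Rodrigues(np.array(c['rvec']))[0]; print('cam',-Rm.T@np.array(c['tvec']))"
```

```text
nose [[ 262.09192447 -406.64565782    4.5       ]] mid [[ 374.47582097 -401.19887685    4.5       ]]
[[ 421.64988017 -528.64232391   40.        ]] [[ 399.41098324 -504.94506028   40.        ]] [[ 426.15391913 -550.78866608   40.        ]]
[[ 405.68719829 -513.5204864    62.        ]] [[ 386.09394984 -492.64236573   62.        ]] [[ 409.65541464 -533.03219086   62.        ]]
[[ 396.25470446 -504.58485515   75.        ]] [[ 378.22479375 -485.37259167   75.        ]] [[ 399.90629835 -522.53972823   75.        ]]Traceback (most recent call last):
  File "<string>", line 5, in <module>
    c=cam('wrist'); Rm=cv2.Rodrigues(np.array(c['rvec']))[0]; print('cam',-Rm.T@np.array(c['tvec']))
                                              ~^^^^^^^^
TypeError: tuple indices must be integers or slices, not str
```

```bash
python3 -m jog '{"xyz":[[-0.3,-0.1,-0.5],[-0.2,-0.1,-0.9],[0,-0.05,-0.9],[0,0,-0.5],[0,0,0]],"angular":[[0.03,0.03,0],[0,0,0],[0,0,0],[0,0,0],[0,0,0]]}'; python3 -c "
from h import *
st()
need([354,-402.2,2],[3.1416,0,1.619])"
```

```text
time: 78.4
tool_pos: [355.6, -401.9, 12.4]
tcp_rot: [3.137, 0.007, 1.624]
contact_force: [-0.0, 0.2, 0.7]
grip_width: 22.8
t 78.4 tcp [ 355.6 -401.9   12.4] rpy [3.137 0.007 1.624] F [-0.   0.2  0.7] w 22.8 q [-0.99  0.62  1.74  0.    0.77 -2.61]
units xyz [-0.08 -0.01 -0.52] ang [ 0.07  0.05 -0.05] rows>= 1
```

```bash
python3 -m jog '{"xyz":[[-0.06,0,-0.4],[0,0,0]],"angular":[[0.07,0.05,-0.05],[0,0,0]]}'; python3 -m jog '{"xyz":[[0,0,0],[0,0,0],[0,0,0],[0,0,0],[0,0,0],[0,0,0]],"angular":[[0,0,0],[0,0,0],[0,0,0],[0,0,0],[0,0,0],[0,0,0]]}' 1;  python3 -c "
from h import *
st();crop('wrist',0,0,560,420,1,'71w')"
```

```text
time: 78.6
tool_pos: [354.7, -402.1, 4.8]
tcp_rot: [-3.142, 0.0, 1.619]
contact_force: [-0.6, -0.2, 0.3]
grip_width: 22.5
time: 79.2
tool_pos: [355.2, -402.8, 6.4]
tcp_rot: [3.141, 0.002, 1.619]
contact_force: [-0.4, -0.3, -0.8]
grip_width: 9.4
t 79.2 tcp [ 355.2 -402.8    6.4] rpy [3.141e+00 2.000e-03 1.619e+00] F [-0.4 -0.3 -0.8] w 9.4 q [-0.99  0.64  1.74 -0.    0.76 -2.61]
```

View pics/71w.png

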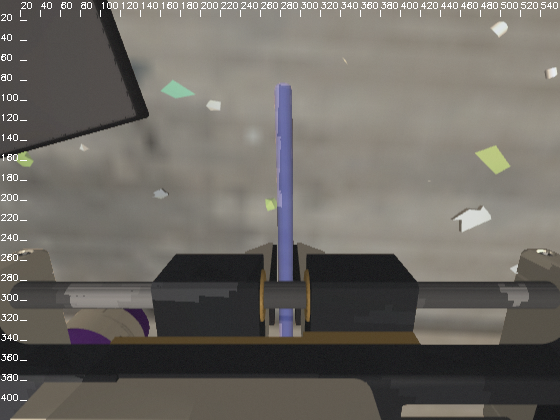

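```bash
python3 -m jog '{"xyz":[[0,0,0],[0,0,-0.15],[0,0,-0.1]],"angular":[[0,0,0],[0,0,0],[0,0,0]]}' 0.7; python3 -m jog '{"xyz":[[0,0,-0.05],[0,0,0],[0,0,-0.05],[0,0,0],[0,0,0]],"angular":[[0,0,0],[0,0,0],[0,0,0],[0,0,0],[0,0,0]]}' 1;  python3 -c "
from h import *
st()"
```

```text
time: 79.55
tool_pos: [355.5, -403.1, 1.4]
tcp_rot: [3.14, 0.003, 1.619]
contact_force: [0.2, -0.1, -0.2]
grip_width: 13.7
time: 80.05
tool_pos: [355.6, -403.1, 0.5]
tcp_rot: [3.14, 0.004, 1.619]
contact_force: [-0.5, -0.1, -0.1]
grip_width: 9.9
t 80.05 tcp [ 355.6 -403.1    0.5] rpy [3.14  0.004 1.619] F [-0.5 -0.1 -0.1] w 9.9 q [-0.99  0.65  1.74 -0.    0.75 -2.61]
```

```bash
python3 -m jog '{"xyz":[[0,0,1],[0,0,1],[0,0,1],[0,0,1],[0,0,1],[0,0,1],[0,0.3,1],[0,0.5,0.5],[0,0.5,0],[0,0.5,0]],"angular":[[0,0,0],[0,0,0],[0,0,0],[0,0,0],[0,0,-0.5],[0,0,-0.9],[0,0,-0.9],[0,0,-0.9],[0,0,-0.9],[0,0,-0.9]]}'; python3 -m jog '{"xyz":[[0.1,0.6,0],[0.1,0.8,0],[0.1,1,0],[0,1,0],[0,1,0],[0,1,0],[0,1,0],[0,1,0],[0,1,0],[0,1,0]],"angular":[[0,0,-0.9],[0,0,-0.9],[0,0,-0.9],[0,0,-0.9],[0,0,-0.9],[0,0,-0.9],[0,0,-0.9],[0,0,-0.9],[0,0,-0.9],[0,0,-0.9]]}';python3 -c "
from h import *
p,r=rodpose(40,25,L=93,off=4); print(p,r); need(p,r); st()"
```

```text
time: 81.05
tool_pos: [354.4, -365.6, 153.0]
tcp_rot: [3.14, -0.002, 1.074]
contact_force: [-0.6, -0.4, -0.7]
grip_width: 9.9
time: 82.05
tool_pos: [359.4, -171.1, 150.6]
tcp_rot: [-3.141, -0.001, 0.088]
contact_force: [0.1, 0.1, -0.1]
grip_width: 9.6
[360.79516057 255.30833709  72.39802392] [3.04559954e+00 2.22044605e-16 8.02851456e-02]
units xyz [ 0.07 21.32 -3.91] ang [-0.92 -0.07 -0.08] rows>= 22
t 82.05 tcp [ 359.4 -171.1  150.6] rpy [-3.141e+00 -1.000e-03  8.800e-02] F [ 0.1  0.1 -0.1] w 9.6 q [-0.64  0.2   1.96  0.    0.98 -0.73]
```

```bash
python3 -m jog '{"xyz":[[0.3,1,0],[0.3,1,0],[0.3,1,0],[0.3,1,0],[0.2,1,0],[0,1,0],[0,1,0],[0,1,0],[0,1,0],[0,1,0]],"angular":[[0,0,0],[0,0,0],[0,0,0],[0,0,0],[0,0,0],[0,0,0],[0,0,0],[0,0,0],[0,0,0],[0,0,0]]}'; python3 -m jog '{"xyz":[[0,1,0],[-0.1,1,0],[-0.2,1,0],[-0.2,1,0],[-0.3,1,0],[-0.3,1,-0.2],[-0.2,1,-0.5],[0,1,-0.7],[0,0.5,-0.6],[0,0,0]],"angular":[[0,0,0],[0,0,0],[0,0,0],[0,0,0],[-0.1,0,0],[-0.2,0,0],[-0.3,0,0],[-0.3,0,0],[0,0,0],[0,0,0]]}';python3 -c "
from h import *
p,r=rodpose(40,25,L=93,off=4,dz=4); print(p,r); need(p,r); st()"
```

```text
time: 83.05
tool_pos: [387.3, 37.6, 149.0]
tcp_rot: [-3.141, -0.001, 0.083]
contact_force: [0.2, -0.3, -0.3]
grip_width: 9.6
time: 84.05
tool_pos: [359.9, 216.5, 106.4]
tcp_rot: [3.047, 0.005, 0.086]
contact_force: [-0.0, -0.1, -0.3]
grip_width: 9.6
[360.79516057 255.30833709  76.39802392] [3.04559954e+00 2.22044605e-16 8.02851456e-02]
units xyz [ 0.05  1.94 -1.5 ] ang [-0.01 -0.05 -0.05] rows>= 2
t 84.05 tcp [359.9 216.5 106.4] rpy [3.047 0.005 0.086] F [-0.  -0.1 -0.3] w 9.6 q [ 0.43  0.33  1.93 -0.11  0.92  0.41]
```

```bash
python3 -m jog '{"xyz":[[0.03,0.9,-0.3],[0,0.8,-0.6],[0,0.1,-0.5],[0,0,0]],"angular":[[0,-0.05,-0.05],[0,0,0],[0,0,0],[0,0,0]]}';python3 -c "
from h import *
p,r=rodpose(40,25,L=93,off=4,dz=4); need(p,r); wr=cv2.cvtColor(capture('wrist'),cv2.COLOR_RGB2BGR);st()
crop('wrist',0,0,560,420,1,'72w',wr)
"
```

```text
time: 84.45
tool_pos: [361.1, 250.5, 77.8]
tcp_rot: [3.047, 0.001, 0.079]
contact_force: [-0.9, -0.3, -1.5]
grip_width: 9.8
units xyz [-0.02  0.24 -0.07] ang [-0.01 -0.01  0.01] rows>= 1
t 84.5 tcp [361.4 250.4  78.4] rpy [3.047 0.    0.079] F [-0.8  0.  -0.2] w 9.8 q [ 0.49  0.41  1.91 -0.11  0.87  0.49]
```

View pics/72w.png

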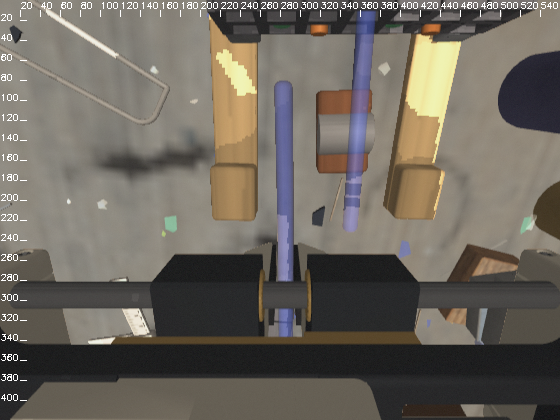

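```bash
python3 -m jog '{"xyz":[[-0.04,0.5,-0.05],[-0.04,0.5,-0.05],[0,0,0]],"angular":[[0,0,0],[0,0,0],[0,0,0]]}';python3 -c "
from h import *
p,r=rodpose(40,10,L=93,off=4,dz=3); need(p,r); wr=cv2.cvtColor(capture('wrist'),cv2.COLOR_RGB2BGR);st()
im=cv2.resize(wr[0:85,230:340],None,fx=7,fy=7,interpolation=cv2.INTER_NEAREST)
cv2.imwrite('pics/73.png',im)
"
```

```text
time: 84.8
tool_pos: [360.7, 270.5, 77.6]
tcp_rot: [3.048, -0.001, 0.076]
contact_force: [-0.7, 1.0, -0.3]
grip_width: 9.6
units xyz [-0.06 -0.01 -0.18] ang [-0.02  0.01  0.04] rows>= 1
t 84.85 tcp [360.7 270.1  77.6] rpy [ 3.047e+00 -1.000e-03  7.600e-02] F [ 0.1 -0.9  0.2] w 9.6 q [ 0.53  0.43  1.88 -0.11  0.88  0.53]
```

View pics/73.png

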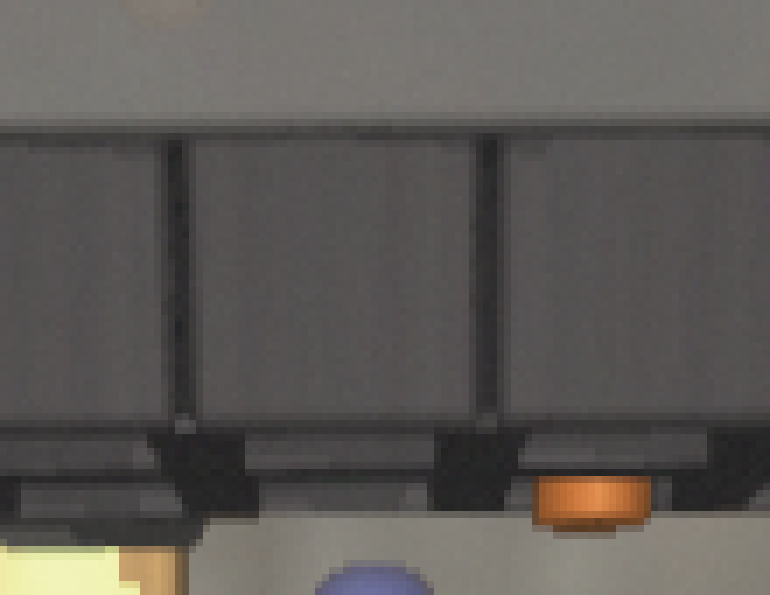

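```bash
python3 -m jog '{"xyz":[[-0.08,0.1,-0.1],[-0.05,0.3,-0.06],[0,0,0]],"angular":[[-0.02,0,0.04],[0,0,0],[0,0,0]]}';python3 -c "
from h import *
p,r=rodpose(40,2,L=93,off=4,dz=0); need(p,r); wr=cv2.cvtColor(capture('wrist'),cv2.COLOR_RGB2BGR);st()
im=cv2.resize(wr[25:110,230:340],None,fx=7,fy=7,interpolation=cv2.INTER_NEAREST)
cv2.imwrite('pics/74.png',im)
"
```

```text
time: 85.15
tool_pos: [357.7, 278.4, 74.5]
tcp_rot: [3.045, -0.001, 0.081]
contact_force: [0.3, 0.1, -0.6]
grip_width: 10.2
units xyz [ 0.06 -0.01 -0.21] ang [ 0.01  0.01 -0.  ] rows>= 1
t 85.2 tcp [357.8 278.3  74.5] rpy [ 3.045e+00 -1.000e-03  8.100e-02] F [ 0.7 -0.7 -0.5] w 9.8 q [ 0.55  0.44  1.87 -0.11  0.88  0.55]
```

View pics/74.png

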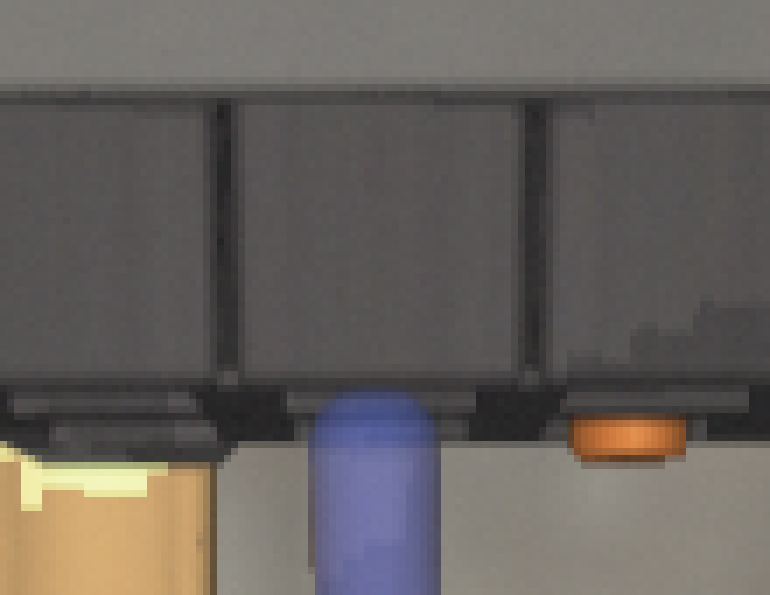

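```bash
python3 -m jog '{"xyz":[[0.01,0,-0.18],[-0.01,0.15,-0.02],[-0.02,0.2,-0.02]],"angular":[[0,0,0],[0,0,0],[0,0,0]]}';python3 -c "
from h import *
p,r=rodpose(40,-6,L=93,off=3.5,dz=0); need(p,r); wr=cv2.cvtColor(capture('wrist'),cv2.COLOR_RGB2BGR);st()
im=cv2.resize(wr[25:110,230:340],None,fx=7,fy=7,interpolation=cv2.INTER_NEAREST)
cv2.imwrite('pics/75.png',im)
"
```

```text
time: 85.5
tool_pos: [357.4, 285.4, 69.7]
tcp_rot: [3.045, -0.001, 0.08]
contact_force: [-0.4, 0.7, -0.0]
grip_width: 9.6
units xyz [0.05 0.04 0.01] ang [0.   0.01 0.  ] rows>= 1
t 85.55 tcp [357.3 285.9  69.7] rpy [ 3.045e+00 -1.000e-03  8.000e-02] F [ 0.3  1.4 -0.4] w 9.9 q [ 0.57  0.45  1.86 -0.11  0.87  0.56]
```

View pics/75.png

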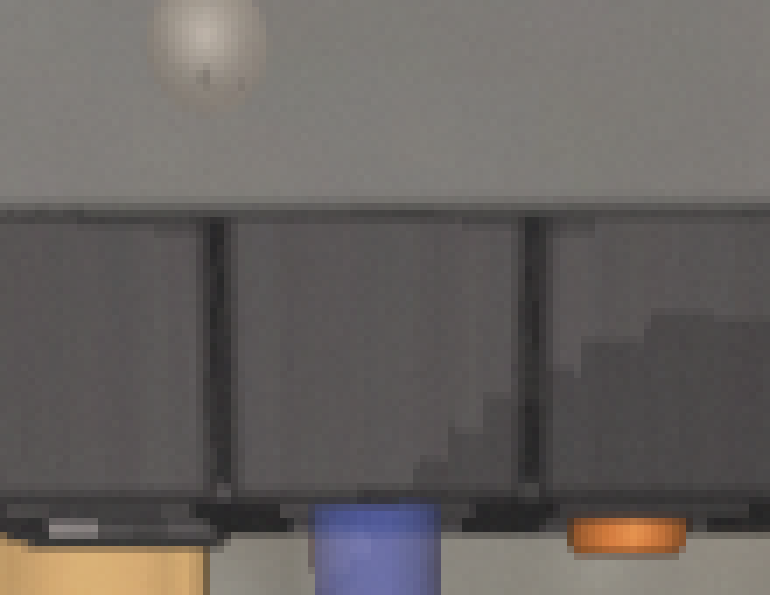

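Nose is tucked behind the top front edge, so it's entering the bore without force. Continuing.

```bash
python3 -m jog '{"xyz":[[-0.01,0.3,-0.03],[-0.02,0.3,-0.03],[-0.03,0.4,-0.04]],"angular":[[0,0,0],[0,0,0],[0,0,0]]}';python3 -c "
from h import *
p,r=rodpose(40,-26,L=93,off=3.5,dz=0); need(p,r); wr=cv2.cvtColor(capture('wrist'),cv2.COLOR_RGB2BGR);st()
crop('wrist',0,0,560,420,1,'76w',wr)
"
```

```text
time: 85.85
tool_pos: [356.2, 307.2, 67.6]
tcp_rot: [3.046, -0.002, 0.079]
contact_force: [-0.1, 0.7, 0.1]
grip_width: 9.8
units xyz [ 0.03 -0.06  0.02] ang [-0.    0.01  0.01] rows>= 1
t 85.9 tcp [356.3 308.4  67.6] rpy [ 3.047e+00 -2.000e-03  8.000e-02] F [-1.   1.5 -0.8] w 9.4 q [ 0.61  0.48  1.83 -0.11  0.89  0.6 ]
```

View pics/76w.png

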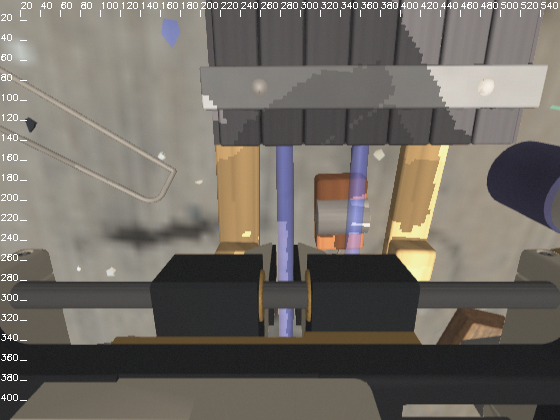

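```bash
python3 -m jog '{"xyz":[[-0.03,0.5,-0.05],[-0.04,0.5,-0.05],[-0.04,0.5,-0.05],[-0.04,0.4,-0.04],[0,0,0]],"angular":[[0,0,0],[0,0,0],[0,0,0],[0,0,0],[0,0,0]]}';python3 -m jog '{"xyz":[[0,0,0],[0,0,0],[0,0,0]],"angular":[[0,0,0],[0,0,0],[0,0,0]]}' 0.6; python3 -c "
from h import *
st()"
```

```text
time: 86.4
tool_pos: [352.8, 351.0, 63.3]
tcp_rot: [3.047, -0.002, 0.081]
contact_force: [0.3, -0.0, -1.2]
grip_width: 10.1
time: 86.7
tool_pos: [352.5, 350.8, 63.1]
tcp_rot: [3.046, -0.002, 0.082]
contact_force: [-0.6, 0.2, 1.1]
grip_width: 18.1
t 86.7 tcp [352.5 350.8  63.1] rpy [ 3.046e+00 -2.000e-03  8.200e-02] F [-0.6  0.2  1.1] w 18.1 q [ 0.68  0.52  1.75 -0.1   0.92  0.66]
```

```bash
python3 -m jog '{"xyz":[[0.06,-0.7,0],[0.07,-0.9,0],[0.07,-0.9,-0.05],[0.06,-0.8,-0.05],[0.05,-0.6,-0.05],[0,0,0]],"angular":[[0.1,0,0],[0.1,0,0],[0.1,0,0],[0.1,0,0],[0.1,0,0],[0,0,0]]}'; python3 -c "
from h import *
st(); crop('wrist',0,0,560,420,1,'77w')"
```

```text
time: 87.3
tool_pos: [359.1, 269.1, 60.8]
tcp_rot: [3.101, -0.008, 0.08]
contact_force: [0.6, -0.3, 0.0]
grip_width: 18.0
t 87.3 tcp [359.1 269.1  60.8] rpy [ 3.101 -0.008  0.08 ] F [ 0.6 -0.3  0. ] w 18.0 q [ 0.5   0.44  1.93 -0.06  0.79  0.46]
```

View pics/77w.png

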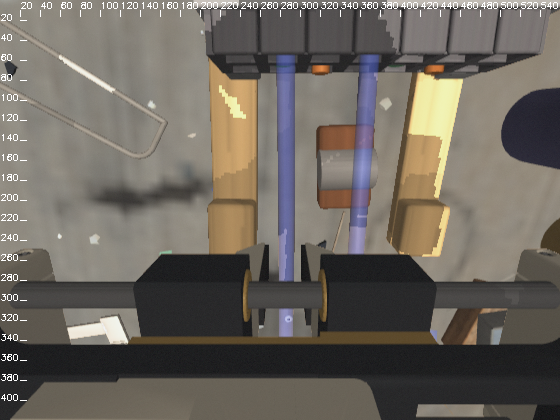

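Straddling the rod. Close, level it, push.

```bash
python3 -m jog '{"xyz":[[0,0,0],[0,0,0],[0,0,0],[0,0,0],[0,0,0]],"angular":[[0,0,0],[0,0,0],[0,0,0],[0,0,0],[0,0,0]]}' 1; python3 -m jog '{"xyz":[[0,0,0.12],[0,0.05,0.12],[-0.03,0.4,-0.03],[-0.04,0.5,-0.05],[-0.04,0.5,-0.05],[0,0,0]],"angular":[[-0.25,0.03,0],[-0.25,0.03,0],[0,0,0],[0,0,0],[0,0,0],[0,0,0]]}'; python3 -c "
from h import *
st()"
```

```text
time: 87.85
tool_pos: [359.7, 271.6, 61.2]
tcp_rot: [3.101, -0.009, 0.082]
contact_force: [0.1, -1.8, 0.1]
grip_width: 9.9
time: 88.45
tool_pos: [357.3, 304.2, 63.2]
tcp_rot: [3.05, 0.0, 0.083]
contact_force: [-0.9, 1.1, 0.7]
grip_width: 9.6
t 88.45 tcp [357.3 304.2  63.2] rpy [3.05  0.    0.083] F [-0.9  1.1  0.7] w 9.6 q [ 0.6   0.48  1.84 -0.1   0.87  0.58]
```

```bash
python3 -m jog '{"xyz":[[-0.04,0.5,-0.05],[-0.04,0.5,-0.05],[-0.04,0.5,-0.05],[0,0.1,0],[0,0,0]],"angular":[[0,0,0],[0,0,0],[0,0,0],[0,0,0],[0,0,0]]}'; python3 -m jog '{"xyz":[[0,0,0],[0,0,0],[0,0,0]],"angular":[[0,0,0],[0,0,0],[0,0,0]]}' 0.6; python3 -c "
from h import *
st()"
```

```text
time: 88.95
tool_pos: [354.7, 337.7, 61.1]
tcp_rot: [3.046, 0.001, 0.084]
contact_force: [-0.3, -2.3, 4.5]
grip_width: 9.8
time: 89.25
tool_pos: [354.3, 338.7, 60.4]
tcp_rot: [3.047, 0.001, 0.084]
contact_force: [0.5, 0.1, -0.5]
grip_width: 18.0
t 89.25 tcp [354.3 338.7  60.4] rpy [3.047e+00 1.000e-03 8.400e-02] F [ 0.5  0.1 -0.5] w 18.0 q [ 0.66  0.52  1.78 -0.1   0.9   0.64]
```

```bash
python3 -m jog '{"xyz":[[0.05,-0.7,0.03],[0.06,-0.8,0.04],[0.06,-0.7,0.04],[0,0,0]],"angular":[[0.05,0,0],[0.05,0,0],[0.05,0,0],[0,0,0]]}'; python3 -m jog '{"xyz":[[0,0,0],[0,0,0],[0,0,0],[0,0,0],[0,0,0]],"angular":[[0,0,0],[0,0,0],[0,0,0],[0,0,0],[0,0,0]]}' 1; python3 -m jog '{"xyz":[[0,0,0.05],[-0.03,0.4,-0.02],[-0.03,0.4,-0.04]],"angular":[[-0.15,0,0],[0,0,0],[0,0,0]]}'; python3 -c "
from h import *
st()"
```

```text
time: 89.65
tool_pos: [356.9, 291.2, 62.0]
tcp_rot: [3.063, 0.001, 0.085]
contact_force: [1.2, 0.7, 0.2]
grip_width: 18.2
time: 90.15
tool_pos: [357.1, 291.7, 62.0]
tcp_rot: [3.064, 0.001, 0.085]
contact_force: [-0.1, 0.8, -0.2]
grip_width: 9.6
time: 90.45
tool_pos: [355.8, 307.9, 61.9]
tcp_rot: [3.045, 0.002, 0.084]
contact_force: [3.3, -28.9, 3.9]
grip_width: 10.2
t 90.45 tcp [355.8 307.9  61.9] rpy [3.045e+00 2.000e-03 8.400e-02] F [  3.3 -28.9   3.9] w 10.2 q [ 0.61  0.49  1.83 -0.11  0.88  0.59]
```

```bash
python3 -m jog '{"xyz":[[0,-0.05,0],[0,0,0],[0,0,0]],"angular":[[0,0,0],[0,0,0],[0,0,0]]}' 0.5; python3 -m jog '{"xyz":[[0,0,1],[0,0,1],[0.05,-0.7,1],[0.05,-1,0.5],[0.06,-1,0],[0.06,-1,0],[0.06,-1,0],[0,-0.5,0],[0,0,0]],"angular":[[0.1,0,0],[0.1,0,0],[0.1,0,0],[0.1,0,0],[0.1,0,0],[0.1,0,0],[0.1,0,0],[0.1,0,0],[0,0,0]]}'; python3 -c "
from h import *
st(); crop('wrist',0,0,560,420,1,'78w');crop('scene',110,230,310,400,4,'78')"
```

```text
time: 90.75
tool_pos: [355.5, 308.7, 61.5]
tcp_rot: [3.045, 0.003, 0.086]
contact_force: [0.3, 0.2, -0.6]
grip_width: 22.1
time: 91.65
tool_pos: [361.5, 203.1, 135.0]
tcp_rot: [3.135, -0.01, 0.087]
contact_force: [0.3, -0.3, -0.1]
grip_width: 22.9
t 91.65 tcp [361.5 203.1 135. ] rpy [ 3.135 -0.01   0.087] F [ 0.3 -0.3 -0.1] w 22.9 q [ 0.33  0.25  1.95 -0.01  0.94  0.25]
```

View pics/78w.png

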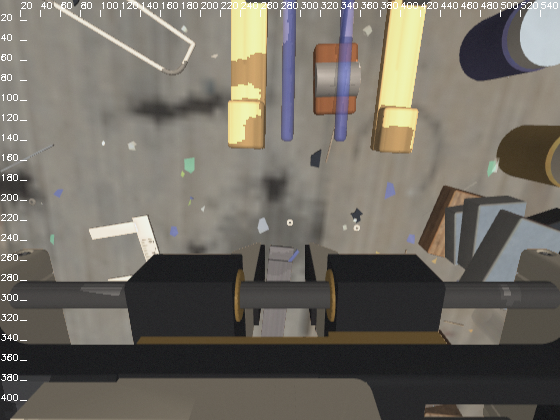

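View pics/78.png

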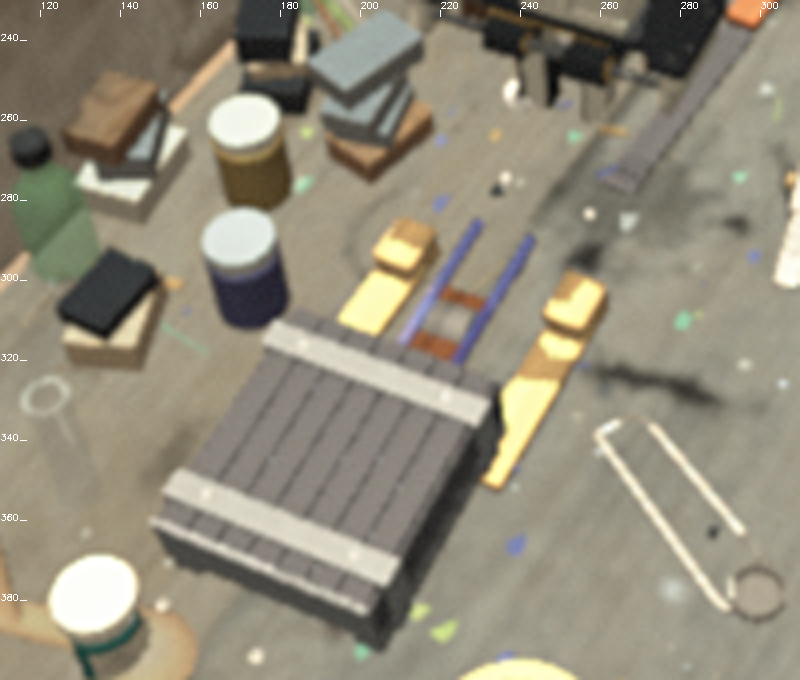

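```bash
python3 -c "
from h import *
for nm,pts in (('L',[[232,60],[267,60],[232,90],[265,90],[230,10],[268,10]]),('R',[[381,60],[418,60],[387,10],[424,10]])):
  print(nm,[unproj('wrist',p,12)[0].round(1).tolist() for p in pts])
  
print('tails',unproj('wrist',[288,139],68)[0].round(1),unproj('wrist',[340,138],68)[0].round(1))
for ty in (63,-63,40,0): 
  m,d,up=mouth(ty); print(ty,(m-50*up).round(1),(m-50*up+35*d).round(1), 'tail',(m-108*d).round(1))
crop('wrist',200,0,450,160,3,'79')"
```

```text
L [[307.4, 325.0, 12.0], [337.0, 327.7, 12.0], [308.3, 301.2, 12.0], [337.0, 303.8, 12.0], [304.4, 361.9, 12.0], [335.3, 364.7, 12.0]]
R [[434.0, 336.4, 12.0], [465.7, 339.2, 12.0], [432.3, 373.5, 12.0], [462.6, 376.2, 12.0]]
tails [359.3 267.1  68. ] [397.2 271.2  68. ]
63 [328.8 366.1  15.3] [326.  400.9  11.9] tail [337.  263.8  75.4]
-63 [454.4 376.3  15.3] [451.6 411.   11.9] tail [462.6 273.9  75.4]
40 [351.7 368.   15.3] [348.9 402.7  11.9] tail [360.  265.6  75.4]
0 [391.6 371.2  15.3] [388.8 405.9  11.9] tail [399.8 268.8  75.4]
```

View pics/79.png

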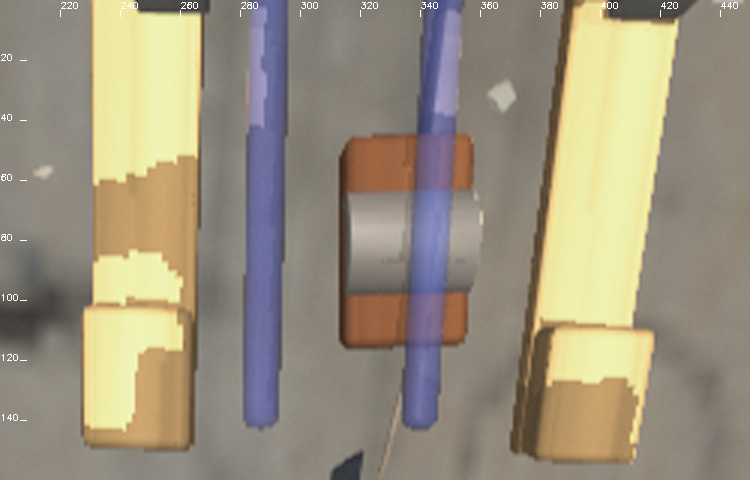

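```bash
python3 -m jog '{"xyz":[[0,-1,0.5],[0,-1,0.5],[0,-1,0.5],[0,-1,0],[0.2,-1,0],[0.2,-1,0],[0,-1,0],[0,-1,0],[0,-1,0],[0,0,0]],"angular":[[0,0,0],[0,0,0],[0,0,0],[0,0,0],[0,0,0],[0,0,0],[0,0,0],[0,0,0],[0,0,0],[0,0,0]]}' -1; python3 -c "
from h import *
st(); crop('scene',0,0,560,420,1,'80s');crop('top',0,0,560,420,1,'80t')"
```

```text
time: 92.8
tool_pos: [372.1, 25.7, 166.3]
tcp_rot: [3.134, -0.012, 0.103]
contact_force: [0.8, 1.2, 0.2]
grip_width: 91.4
t 92.8 tcp [372.1  25.7 166.3] rpy [ 3.134 -0.012  0.103] F [0.8 1.2 0.2] w 91.4 q [-0.13  0.13  2.   -0.    1.   -0.23]
```

View pics/80s.png

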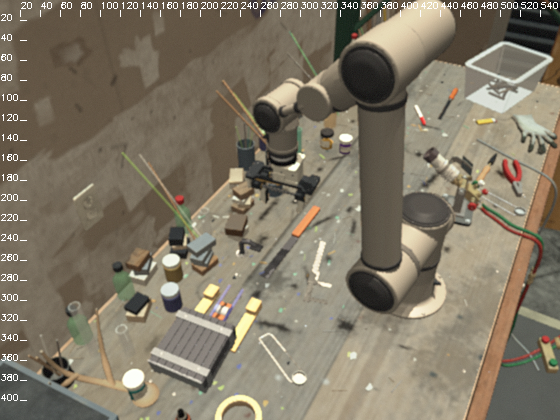

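View pics/80t.png

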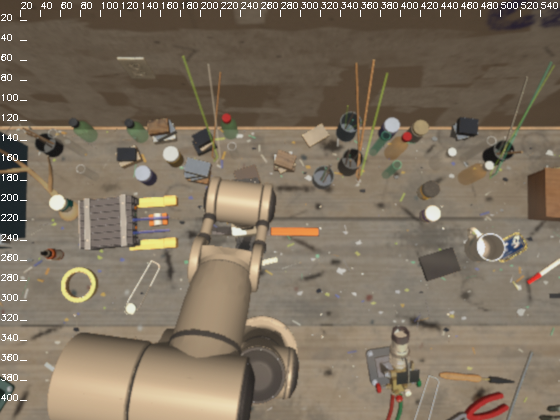

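```bash
python3 -m jog '{"xyz":[[0.2,-1,0.3],[0.2,-1,0.3],[0,-1,0],[0,-1,0],[0,-1,0],[0,-1,0],[0,-1,0],[0,-1,0],[0,-1,0],[0,-1,0]],"angular":[[0,0,-0.3],[0,0,-0.3],[0,0,-0.3],[0,0,-0.3],[0,0,-0.3],[0,0,-0.3],[0,0,-0.3],[0,0,-0.3],[0,0,-0.3],[0,0,-0.3]]}'; python3 -c "
from h import *
st(); crop('top',0,0,560,420,1,'81t')"
```

```text
time: 93.9
tool_pos: [383.4, -166.7, 178.5]
tcp_rot: [3.139, -0.012, -0.204]
contact_force: [0.6, -0.2, 0.2]
grip_width: 91.4
t 93.9 tcp [ 383.4 -166.7  178.5] rpy [ 3.139 -0.012 -0.204] F [ 0.6 -0.2  0.2] w 91.4 q [-0.6   0.19  1.88  0.    1.06 -0.39]
```

View pics/81t.png

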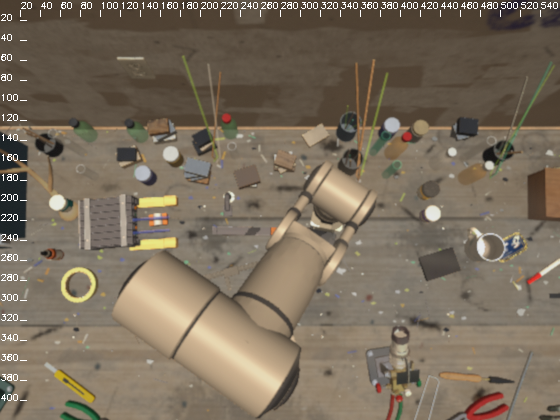

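No third rod is anywhere on the bench; both rods, the bar and the jars are where they should be. Handing in.

```bash
python3 -c "
from plant import bot
print(bot.close_job())"
```

```text
the job is handed in; nothing more can be done
None
```

The job is handed in at about 94 s of the 210 s allowed. The rack's front is propped on both packers, and the only two loose rods I found are home in upper tubes of their own.

**How it went:**
- **Rack:** I levered the front up over the fulcrum, trapped the handle under the holdfast pad and slid the packers in. Then I let the rack down and laid the bar flat on the bench, clear of the rack.
- **Rods:** One rod is in the middle upper tube, the other two tubes along towards the robot. No third rod showed in any picture.

**Last checks:**
- **Rods home:** Each push ended against the back of the tube at about 30 N. Both tails are within about 3 mm of where a fully inserted rod should end.
- **Packers:** Each reaches about 35 mm under its skid. The packer on the robot's side sits about 9 mm off-centre outward, leaving about 16 mm of the skid's 20 mm width on it. The other is about 7 mm off-centre.
- **Rack and jars:** The front underside edge stands about 15 mm up. The outline still matched the measured position after the first rod; I did not repeat that overlay after the second. The jars stand where they were.

**What went wrong on the way:**
- The bar tip bumped the fulcrum once, and I set it back.
- My first try with a rod hit the rack face at 27 N.
- While I was laying that rod down to re-grip it, it caught on the holdfast. The wrist force reached about 44 N, and nothing looked out of place in the pictures afterwards.

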